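# Stand up the fallen serum bottles in the warming caddy, start it and check its temperature

### The arm

A 7-joint arm with a two-finger parallel gripper is mounted at the origin on a cart in front of the work surface, level with it; the furniture and walls round the work are solid. World frame = base frame: x ahead of the robot, y to its left, z up, the work surface at z = 0. Lengths are in m, angles in rad, forces in N, time in s.
With the tool pointing down it reaches from about 0.425 to 0.875 m from the base axis. Payload 4.7 kg.
Tool frame: the origin (TCP) lies at the very end of the fingers, on their centre line; the grasp point (between the pads) lies 19 mm behind it; z points along the fingers, y is the line along which they close (so a half turn about z gives the same grasp; the last joint's range is limited). The gripper opens to 87 mm and grips with 3 to 60 N. Pads are 19 mm wide; open, the fingers measure 117 mm over their backs; the gripper's body (75 mm by 190 mm) begins 51 mm behind the grasp point.
Start: joints at [1.137, 0.321, -0.07, 1.45, 0.023, 1.371, -0.057], TCP at [0.281, -0.586, 0.197] pointing down, gripper open.
Joint ranges: [-2.86, 2.86], [-0.3, 2.09], [-1.38, 1.24], [0.06, 2.45], [-1.56, 4.7], [0.09, 2.05], [-2.69, 2.69]. Speed limits (rad/s): [2.57, 2.57, 3.14, 3.14, 3.14, 3.14, 3.14].

### API

Orientations are given as a rotation vector (axis times angle).
In Python, from bench import ctrl, vision gives the robot as it stands.
- The arm moves only by the tool jog_arm, never from a script. Its argument "increments" is a list of rows, each an object of numbers: "tx", "ty", "tz": the shift along the tool's x, y, z in mm; "wx", "wy", "wz": the turn, a rotation vector about the tool's x, y, z in rad; "gripper": the opening, from 0 (shut) to 1 (fully open). In form: [{"tx": .., "ty": .., "tz": .., "wx": .., "wy": .., "wz": .., "gripper": ..}, ...]. A call has exactly 5 rows; each row is the pose to reach, as a shift and turn from the pose commanded when the call began, along the tool's axes at that moment; what a row does not reach only later rows make up. A row lasts 1/12 s, in which the tool goes at most 41.7 mm and 7.16 degrees, less where a joint would pass 70% of its speed; a pose out of reach is approached as far as the arm can. A call with a gripper value outside its range is refused whole. The fingers move at their own pace and stop on an object; "grip_force" is the grip in N (left out, the last holds). Time passes only in rows, so rows that repeat a pose let the fingers close, or fill a call up. It gives the time, the measured TCP pose, the force, the opening and the grip force at its end, in the units of the state.
- ctrl.get_state(): the state, without advancing time (a new reading comes with each control period).
- vision.get_image(name): name is "side" or "top" or "wrist"; returns a dict with "color" (480x640x3 uint8, blue, green, red), "fx", "fy", "cx", "cy" (pixels), "extrinsics" (4x4, takes a point from world to camera coordinates). Camera axes: x right, y down, z forward; pixel columns grow to the right and rows downward; lengths in m; the calibration is good to about 2 mm. The wrist camera is an equidistant fisheye: a pixel r from the principal point sees the ray r / f radians off the axis. A picture is of the moment at which its call begins. There is no depth.
- ctrl.close_job(): hands the job in; it is judged then, once.
Trained networks look in the newest picture that a camera, given by its name, has taken for a name from the list of things; names that differ only in an ending like _2 or _b are one class to them, and where a whole thing is asked for, a point or a joint stands for the part that bears it (a point fixed in the world has none). Each returns a list of dicts, best first, with "conf" (0 to 1); they miss things now and then, are a little off and sometimes report something else, mostly with a low value. They report only what shows in the picture. A call takes as long as a camera call.
- vision.spot_in(camera, thing): "bbox" ([left, top, right, bottom] in pixels, round what is visible of it).
The state is a dict: "time": time; "joint_positions": joint angles; "qd": joint speeds; "joint_torque": joint torques, N m; "position": TCP position; "tool_rot": TCP orientation; "ft_force": force on the tool from outside, world axes, zero at the start; "torque": the same for the moment, N m; "grip_width": opening from 0.0 (shut) to 1.0 (fully open); "grip_force": force on a finger pad.
Only numpy, scipy, OpenCV 4.12 (cv2) and the standard library are available. Lean on these libraries where they do the work, as an engineer would, in place of code of your own. Each camera call takes 0.05 s, during which the arm holds its last target. There are 200 camera calls.

### The job

Serum bottles have toppled in the deep bays of the white warming caddy: stand every one upright on its base in its bay, tipping it up inside the bay without lifting it right out of the caddy. Then press the green start button fully down, take the thermometer and aim its tip squarely at the middle of the black patch on the caddy's end from about 2 to 5 cm away, held level and steady for five seconds, and lay it in the kidney dish. Set the timer flat in the middle of the black pad on the control box as well, and leave the other things on the table where they are.

Things in the scene. Friction and masses are not known exactly. Their poses are not given: they have to be found in the camera images.
- caddy: fixed white bottle-warming caddy with blue stripes: a row of three deep bays along its own y, a grey control box (85 x 122 mm, 42 mm high) joined to its +y end. Origin: centre of the underside of the row; own z up. Row outside 105 (x) x 459 (y) mm, outer walls 5 mm thick, solid dividers 22 mm thick, rim 73 mm above the table
- bay_a (a point): centre of a bay's flat floor, 8 mm above the table and 65 mm below the rim; axes parallel to the caddy's. The bay is 95 (x) x 135 (y) mm inside. Two 5 mm high steel rails along y, 26.5 mm either side of this point, keep a lying bottle from rolling; an upright bottle stands between them (48 mm free). The bay next to the control box
- bay_b (a point): centre of a bay's flat floor, 8 mm above the table and 65 mm below the rim; axes parallel to the caddy's. The bay is 95 (x) x 135 (y) mm inside. Two 5 mm high steel rails along y, 26.5 mm either side of this point, keep a lying bottle from rolling; an upright bottle stands between them (48 mm free). The middle bay
- bay_c (a point): centre of a bay's flat floor, 8 mm above the table and 65 mm below the rim; axes parallel to the caddy's. The bay is 95 (x) x 135 (y) mm inside. Two 5 mm high steel rails along y, 26.5 mm either side of this point, keep a lying bottle from rolling; an upright bottle stands between them (48 mm free). The bay next to the black patch
- patch (a point): centre of the round matt black temperature patch (32 mm across, steel ring round it) on the caddy's -y end wall, 50 mm above the table; axes parallel to the caddy's, so that the patch looks along -y
- start_button (a joint): travel of the green push button on the control box, m: 0 released, 0.006 fully down; springs back; fully down takes 4 N
- start_button_top (a point): centre of the top of the green button (30 mm across, in a round black housing 46 mm across and 12 mm high on the control box), which is pressed straight down
- bottle_1: amber glass dropper bottle, 102 mm tall with its black rubber bulb, round body 33 mm across and 70 mm tall, about 0.14 kg, weight mostly in the body. Origin: centre of its base; own z runs from the base to the bulb. It starts lying on its side along a bay, bulb towards either end of it; may be absent
- bottle_2: amber glass dropper bottle, 102 mm tall with its black rubber bulb, round body 33 mm across and 70 mm tall, about 0.14 kg, weight mostly in the body. Origin: centre of its base; own z runs from the base to the bulb. It starts lying on its side along a bay, bulb towards either end of it; may be absent
- bottle_3: amber glass dropper bottle, 102 mm tall with its black rubber bulb, round body 33 mm across and 70 mm tall, about 0.14 kg, weight mostly in the body. Origin: centre of its base; own z runs from the base to the bulb. It starts lying on its side along a bay, bulb towards either end of it; may be absent
- bulb_1 (a point): centre of the bottle's rubber bulb, 89 mm from its base; the bulb is 13 mm thick, from 76 to 102 mm above the base; gripped lightly (3 to 5 N) by the bulb, the bottle swings round the line between the fingers under its own weight
- bulb_2 (a point): centre of the bottle's rubber bulb, 89 mm from its base; the bulb is 13 mm thick, from 76 to 102 mm above the base; gripped lightly (3 to 5 N) by the bulb, the bottle swings round the line between the fingers under its own weight
- bulb_3 (a point): centre of the bottle's rubber bulb, 89 mm from its base; the bulb is 13 mm thick, from 76 to 102 mm above the base; gripped lightly (3 to 5 N) by the bulb, the bottle swings round the line between the fingers under its own weight
- thermometer: white contactless pocket thermometer, a bar 141 x 20 x 12 mm, 0.05 kg; origin: centre of its underside; own x runs along it to the sensing tip, z up. Lies flat on the table; gripped across its 20 mm width at the middle
- therm_tip (a point): sensing tip of the thermometer, 70 mm from its centre along own x and 6 mm above its underside; it senses along own +x
- kidney_dish: hollow steel kidney dish, 100 (x) x 196 (y) x 36 mm high, 0.35 kg; origin: centre of its underside; long axis own y. Inner floor 4 mm up, about 150 mm long and 55 mm wide, centred 12 mm to -x of the origin: the thermometer just fits lengthwise, and may rest with an end on the sloping wall
- timer: grey-white treatment timer, 62 x 62 x 21 mm, 0.05 kg; origin: centre of underside, z up
- timer_pad (a point): centre of the square black rubber pad (68 x 62 mm) on top of the control box, 42 mm above the table, at the level where the timer's underside rests; axes parallel to the caddy's; the green button is 64 mm further to +y
- gallipot_1: bystander: small steel bowl, 64 mm across, 36 mm high; origin: centre of underside
- tape_roll: bystander: roll of beige tape lying flat, 103 mm across, 25 mm high; origin: centre of underside
- marker_pen: bystander: green and white marker pen, 135 mm long (own y), 16 mm thick; origin: centre of underside
- cream_pot_1: bystander: grey-white cream pot, 71 mm across, 30 mm high; origin: centre of underside

How it is judged:
By the outcome, as a careful person would: the job done as asked, in the order asked, and still so for the second after the job is handed in, with the robot touching nothing.
Of bottle_1, bottle_2, bottle_3 only 2 to 3 are there at a start; the rules pass over those that are not, and their reading is None.
At some moment in a run one of thermometer, kidney_dish may be knocked a few centimetres aside while the robot is not near it.
Once in a run the grip may slacken for a moment while it holds something.
It also fails if it takes over 208 s, if anything falls off the work surface, if the arm or the gripper's body presses on something with over 40 N, if the wrist force passes 120 N, or if a joint passes its speed limit or range.

## Working session

There is one attempt and no reset: what is moved stays moved. The work goes in short steps, Python scripts to look and compute and a tool call to move; the robot and the scene stay as the last step left them, time stands still between calls to the robot, and variables do not carry over. Pictures are saved under pics/ and viewed, at most 14 in all, crops included, and the job is handed in when it is done.

Besides the shell and the picture viewer there is one more tool, called after "Call:" as name([rows], argument=value, ...), one row to a line, values as JSON. jog_arm: Moves the arm, as the interface text tells. Its arguments: {"type":"object","properties":{"increments":{"type":"array"},"grip_force":{"type":"number"}},"required":["increments"]}

```bash
ls; mkdir -p pics; cat > h.py <<'E'
import numpy as np,cv2
from bench import ctrl,vision
from scipy.spatial.transform import Rotation as R
def pix2(im,uv,z):
    E=np.array(im["extrinsics"]);d=np.array([(uv[0]-im["cx"])/im["fx"],(uv[1]-im["cy"])/im["fy"],1.])
    Rm=E[:3,:3];c=-Rm.T@E[:3,3];d=Rm.T@d
    return c+d*(z-c[2])/d[2]
def proj(im,p):
    E=np.array(im["extrinsics"]);q=E[:3,:3]@np.array(p)+E[:3,3]
    return np.array([im["fx"]*q[0]/q[2]+im["cx"],im["fy"]*q[1]/q[2]+im["cy"]])
E
python3 - <<'E'
from h import *
s=ctrl.get_state();print(s)
for n in ["top","side"]:
    im=vision.get_image(n);cv2.imwrite(f"pics/{n}0.png",im["color"]);E=np.array(im["extrinsics"]);print(n,im["fx"],im["cx"],im["cy"],(-E[:3,:3].T@E[:3,3]).round(3),E[:3,:3].round(3).tolist())
for t in ["caddy","bottle_1","bulb_1","thermometer","kidney_dish","timer","timer_pad","start_button_top","patch"]:
    try: print(t,[(np.round(d["bbox"]).tolist(),round(d["conf"],2)) for d in vision.spot_in("top",t)][:5])
    except Exception as e: print(t,e)
E
```

```text
pics
{'time': 0.0, 'joint_positions': array([ 1.13713306,  0.3217694 , -0.07007937,  1.45169238,  0.02259266,
        1.37075546, -0.05690191]), 'qd': array([ 0.00061491, -0.00168543, -0.00050152,  0.00058998,  0.00052692,
        0.00067894,  0.00050582]), 'joint_torque': array([-6.21227045e-04, -4.91287494e+01, -4.03957972e-01, -3.12530351e+01,
       -6.37532445e-02,  4.37817222e-02,  1.97196414e-04]), 'position': array([ 0.28111336, -0.58540932,  0.19578757]), 'tool_rot': array([-3.06145498e+00, -6.97125584e-01,  7.81127149e-04]), 'ft_force': array([ 0.43598277,  0.17072067, -0.85109489]), 'torque': array([ 0.0003233 ,  0.03026583, -0.01772606]), 'grip_force': 0.0, 'grip_width': 0.9996118381582558}
top 561.455488522846 316.10117059004455 245.43397038298417 [0.145 0.021 1.52 ] [[0.052, -0.999, -0.001], [-0.973, -0.05, -0.227], [0.226, 0.012, -0.974]]
side 534.2701831931859 321.7236570094917 244.54257976796623 [ 0.234 -0.818  1.203] [[0.967, -0.253, -0.004], [-0.204, -0.77, -0.605], [0.15, 0.586, -0.796]]
caddy [([189.0, 205.0, 407.0, 260.0], 0.87)]
bottle_1 [([359.0, 236.0, 393.0, 243.0], 0.83), ([248.0, 227.0, 286.0, 241.0], 0.53), ([192.0, 204.0, 404.0, 259.0], 0.2)]
bulb_1 [([357.0, 234.0, 394.0, 246.0], 0.94), ([303.0, 226.0, 338.0, 240.0], 0.76), ([255.0, 226.0, 283.0, 240.0], 0.62)]
thermometer []
kidney_dish [([485.0, 213.0, 521.0, 284.0], 0.83)]
timer [([433.0, 216.0, 462.0, 242.0], 0.72)]
timer_pad [([190.0, 208.0, 410.0, 264.0], 0.91), ([427.0, 265.0, 473.0, 277.0], 0.64)]
start_button_top [([358.0, 235.0, 393.0, 245.0], 0.61)]
patch [([191.0, 206.0, 406.0, 260.0], 0.85)]
```

View pics/top0.png

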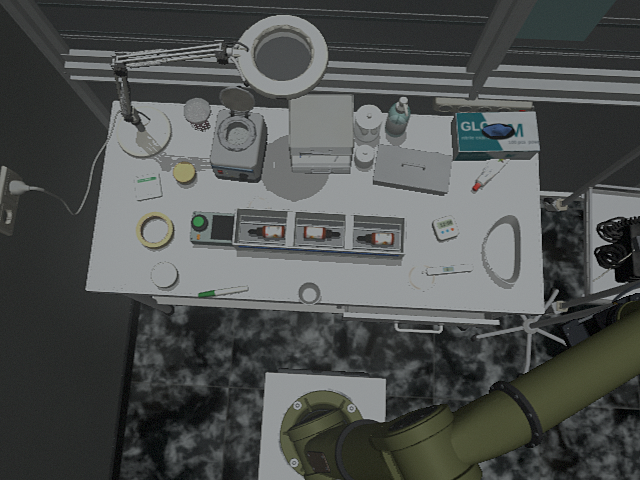

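View pics/side0.png

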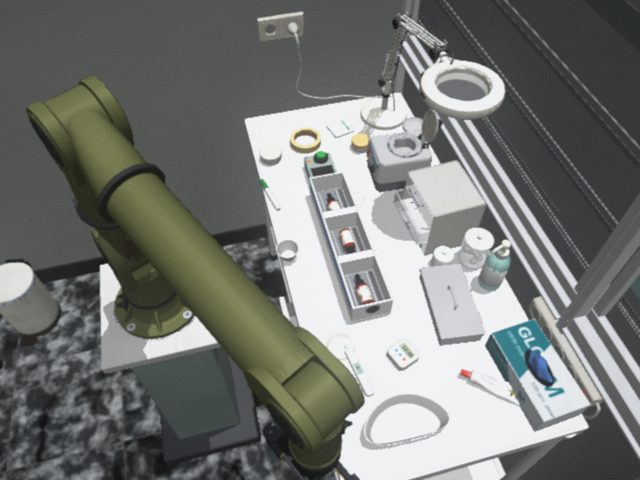

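The top view shows three bottles. Bay_a's bulb is at about (250,232), pointing +y. Bay_b's is at (338,234), pointing -y. Bay_c's is at (360,238), pointing +y. The timer is at (445,228), the thermometer at (449,270) and the dish at (503,250).

```bash
python3 - <<'E'
from h import *
c=cv2.imread("pics/top0.png")
a=cv2.resize(c[200:265,180:410],None,fx=3.4,fy=3.4,interpolation=cv2.INTER_CUBIC)
b=cv2.resize(c[205:295,400:530],None,fx=4,fy=4,interpolation=cv2.INTER_CUBIC)
o=np.zeros((a.shape[0]+b.shape[0],800,3),np.uint8);o[:a.shape[0],:a.shape[1]]=a;o[a.shape[0]:,:b.shape[1]]=b
cv2.imwrite("pics/crop1.png",o);print(a.shape,b.shape)
E
```

```text
(221, 782, 3) (360, 520, 3)
```

View pics/crop1.png

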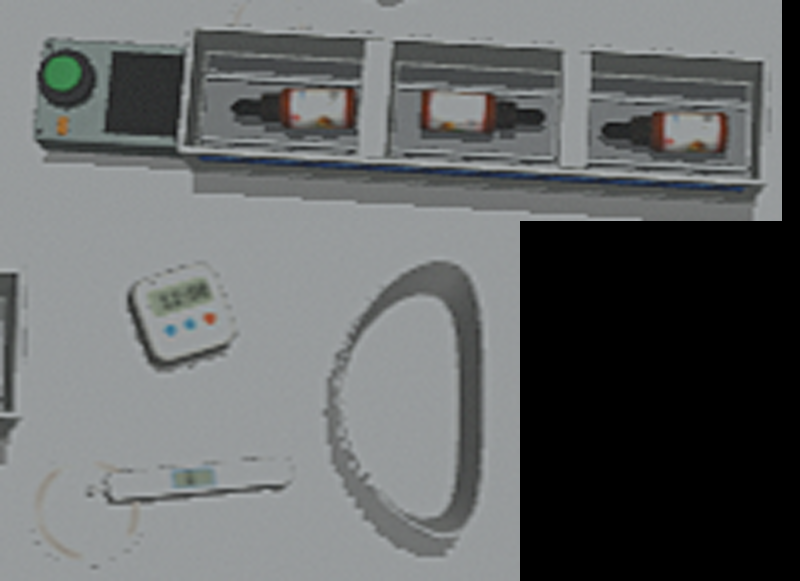

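The crop shows the rim corners, button, pad, timer, dish and thermometer. The thermometer's nub end, its tip, is on the left, which is +y. I'll compute positions from these.

```bash
python3 - <<'E'
from h import *
im=vision.get_image("top")
A=lambda x,y:((x+.5)/3.4+180-.5,(y+.5)/3.4+200-.5)
B=lambda x,y:((x+.5)/4+400-.5,(y-221+.5)/4+205-.5)
def p(n,uv,z): q=pix2(im,uv,z);print(n,q.round(4),round(float(np.hypot(q[0],q[1])),3));return q
c=[p("rim"+str(i),A(*v),.073) for i,v in enumerate([(193,28),(763,60),(765,183),(183,150)])]
ctr=sum(c)/4;print("row centre",ctr.round(4),"len",np.linalg.norm(c[0]-c[1]),np.linalg.norm(c[3]-c[2]),"w",np.linalg.norm(c[0]-c[3]),np.linalg.norm(c[1]-c[2]))
d=(c[0]-c[1])+(c[3]-c[2]);yaw=np.arctan2(-d[0],d[1]);print("yaw",yaw)
Rz=R.from_rotvec([0,0,yaw]).as_matrix()
for n,o in [("bay_a",[0,.157,-.065]),("bay_b",[0,0,-.065]),("bay_c",[0,-.157,-.065]),("patch",[0,-.2295,-.023]),("boxend",[0,.2295+.122,-.031])]:print(n,(ctr+Rz@o).round(4))
p("button",A(63,72),.06)
q=[p("pad",A(*v),.042) for v in [(110,50),(184,53),(178,137),(105,132)]];print("pad c",(sum(q)/4).round(4))
for n,b,t in [("A",(357,107),(232,107)),("B",(425,110),(545,117)),("C",(727,132),(603,130))]:
    print(n);p("base",A(*b),.008+.0215);p("bulb end",A(*t),.008+.0215)
print("timer");q=[p("t",B(*v),.021) for v in [(128,285),(210,261),(238,337),(160,367)]];print(sum(q)/4)
p("tip",B(108,486),.006);p("tail",B(291,475),.006);p("nub",B(90,490),.006)
print("dish");[p("d",B(*v),.036) for v in [(435,262),(484,350),(438,543),(330,410)]]
E
```

```text
rim0 [0.5736 0.2581 0.073 ] 0.629
rim1 [ 0.5706 -0.1923  0.073 ] 0.602
rim2 [ 0.4715 -0.1954  0.073 ] 0.51
rim3 [0.4744 0.2576 0.073 ] 0.54
row centre [0.5225 0.032  0.073 ] len 0.45039693776388434 0.45302456501443006 w 0.09919631713951053 0.09911149809501761
yaw -0.006584617790055107
bay_a [0.5236 0.189  0.008 ]
bay_b [0.5225 0.032  0.008 ]
bay_c [ 0.5215 -0.125   0.008 ]
patch [ 0.521  -0.1975  0.05  ]
boxend [0.5248 0.3835 0.042 ]
button [0.5358 0.3602 0.06  ] 0.646
pad [0.5609 0.3284 0.042 ] 0.65
pad [0.5615 0.2687 0.042 ] 0.622
pad [0.4919 0.2675 0.042 ] 0.56
pad [0.493 0.326 0.042] 0.591
pad c [0.5268 0.2977 0.042 ]
A
base [0.5271 0.1276 0.0295] 0.542
bulb end [0.5219 0.2283 0.0295] 0.57
B
base [0.5274 0.0727 0.0295] 0.532
bulb end [ 0.5266 -0.0241  0.0295] 0.527
C
base [ 0.5217 -0.1708  0.0295] 0.549
bulb end [ 0.5182 -0.0712  0.0295] 0.523
timer
t [ 0.5802 -0.2763  0.021 ] 0.643
t [ 0.6004 -0.333   0.021 ] 0.687
t [ 0.5469 -0.3521  0.021 ] 0.65
t [ 0.5229 -0.2985  0.021 ] 0.602
[ 0.56262727 -0.31500538  0.021     ]
tip [ 0.4409 -0.2663  0.006 ] 0.515
tail [ 0.4551 -0.3916  0.006 ] 0.6
nub [ 0.4375 -0.2541  0.006 ] 0.506
dish
d [ 0.6031 -0.4838  0.036 ] 0.773
d [ 0.5424 -0.5155  0.036 ] 0.748
d [ 0.4078 -0.4808  0.036 ] 0.63
d [ 0.4951 -0.4102  0.036 ] 0.643
```

```bash
cat >> h.py <<'E'
def plan(pos,yaw=0.,n=None,Rt=None):
    """print per-call tool-frame deltas (mm, rad) to bring TCP to pos; tool down with tool y at world yaw"""
    s=ctrl.get_state();p=np.array(s["position"]);R0=R.from_rotvec(s["tool_rot"])
    if Rt is None:
        y=np.array([np.cos(yaw),np.sin(yaw),0]);z=np.array([0,0,-1.]);Rt=R.from_matrix(np.array([np.cross(y,z),y,z]).T)
    rv=(R0.inv()*Rt).as_rotvec();d=np.array(pos)-p
    if n is None:n=max(1,int(np.ceil(max(np.linalg.norm(d)/.18,np.linalg.norm(rv)/.55))))
    for i in range(n):
        Ri=R0*R.from_rotvec(rv*i/n)
        print("t",(Ri.inv().apply(d/n)*1000).round(1).tolist(),"w",(rv/n).round(3).tolist())
def st():
    s=ctrl.get_state();print("t",round(s["time"],2),"p",np.round(s["position"],4),"tool y",R.from_rotvec(s["tool_rot"]).as_matrix()[:,1].round(3),"z",R.from_rotvec(s["tool_rot"]).as_matrix()[:,2].round(3),"F",np.round(s["ft_force"],1),"g",round(s["grip_width"],3),round(s["grip_force"],1))
E
python3 -c "
from h import *
plan([.5205,-.085,.2],-.0066,4)"
```

```text
t [108.1, -87.0, -0.8] w [0.0, 0.0, -0.279]
t [127.9, -53.9, -0.8] w [0.0, 0.0, -0.279]
t [137.8, -16.5, -0.8] w [0.0, 0.0, -0.279]
t [137.0, 22.1, -0.8] w [0.0, 0.0, -0.279]
```

Call:
jog_arm([
  {"tx":27,"ty":-22,"tz":0,"wz":-0.07,"gripper":0.5},
  {"tx":54,"ty":-44,"tz":0,"wz":-0.14,"gripper":0.5},
  {"tx":81,"ty":-65,"tz":0,"wz":-0.21,"gripper":0.5},
  {"tx":108,"ty":-87,"tz":0,"wz":-0.279,"gripper":0.5},
  {"tx":108,"ty":-87,"tz":0,"wz":-0.279,"gripper":0.5},
], grip_force=4)

```text
validation failed for argument at $.in...
```

Call:
jog_arm([
  {"tx":32,"ty":-13,"tz":0,"wz":-0.07,"gripper":0.5},
  {"tx":64,"ty":-27,"tz":0,"wz":-0.14,"gripper":0.5},
  {"tx":96,"ty":-40,"tz":0,"wz":-0.21,"gripper":0.5},
  {"tx":128,"ty":-54,"tz":0,"wz":-0.279,"gripper":0.5},
  {"tx":128,"ty":-54,"tz":0,"wz":-0.279,"gripper":0.5},
])

```text
validation failed for argument at $.in...
```

Call:
jog_arm([
  {"tx":35,"ty":-4,"tz":0,"wz":-0.07,"gripper":0.5},
  {"tx":70,"ty":-8,"tz":0,"wz":-0.14,"gripper":0.5},
  {"tx":104,"ty":-12,"tz":0,"wz":-0.21,"gripper":0.5},
  {"tx":138,"ty":-16,"tz":0,"wz":-0.279,"gripper":0.5},
  {"tx":138,"ty":-16,"tz":0,"wz":-0.279,"gripper":0.5},
])

```text
validation failed for argument at $.in...
```

Call:
jog_arm([
  {"tx":35,"ty":6,"tz":0,"wz":-0.07,"gripper":0.5},
  {"tx":70,"ty":12,"tz":0,"wz":-0.14,"gripper":0.5},
  {"tx":104,"ty":17,"tz":0,"wz":-0.21,"gripper":0.5},
  {"tx":137,"ty":22,"tz":0,"wz":-0.279,"gripper":0.5},
  {"tx":137,"ty":22,"tz":0,"wz":-0.279,"gripper":0.5},
])

```text
validation failed for argument at $.in...
```

```bash
python3 - <<'E'
from h import *
st()
im=vision.get_image("wrist");cv2.imwrite("pics/w1.png",im["color"]);E=np.array(im["extrinsics"]);print(im["fx"],im["cx"],im["cy"],(-E[:3,:3].T@E[:3,3]).round(3),E[:3,:3].round(3).tolist())
for t in ["bottle_1","bulb_1"]: print(t,[(np.round(d["bbox"]).tolist(),round(d["conf"],2)) for d in vision.spot_in("wrist",t)][:5])
plan([.5205,-.085,.2],-.0066)
E
```

```text
t 0.6 p [ 0.2814 -0.5859  0.1969] tool y [ 0.433 -0.901  0.   ] z [-0. -0. -1.] F [-0.7  0.5  0.1] g 0.998 0.0
371.64829954431775 320.22922710366043 232.05067733695748 [ 0.354 -0.551  0.385] [[0.432, -0.902, -0.0], [-0.863, -0.414, 0.288], [-0.26, -0.125, -0.958]]
bottle_1 []
bulb_1 []
t [108.1, -87.0, -0.8] w [0.0, 0.0, -0.279]
t [127.9, -53.9, -0.8] w [0.0, 0.0, -0.279]
t [137.8, -16.5, -0.8] w [0.0, 0.0, -0.279]
t [137.0, 22.1, -0.8] w [0.0, 0.0, -0.279]
```

View pics/w1.png

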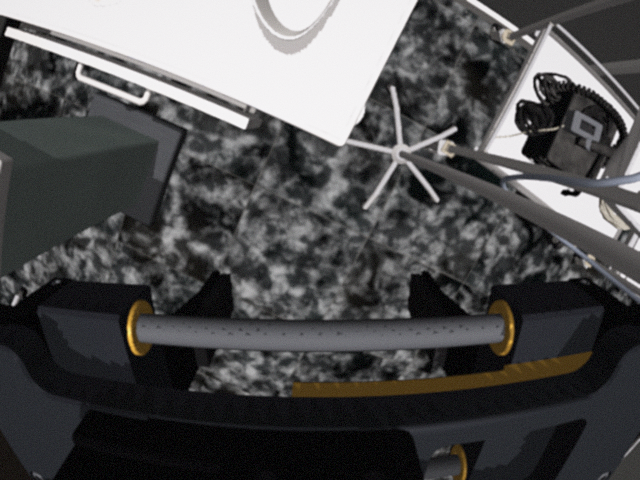

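The wrist view shows the move was refused: the arm is still at its start and only the dish edge is visible. The rows probably need all seven fields.

Call:
jog_arm([
  {"tx":27,"ty":-22,"tz":0,"wx":0,"wy":0,"wz":-0.07,"gripper":0.5},
  {"tx":54,"ty":-44,"tz":0,"wx":0,"wy":0,"wz":-0.14,"gripper":0.5},
  {"tx":81,"ty":-65,"tz":0,"wx":0,"wy":0,"wz":-0.21,"gripper":0.5},
  {"tx":108,"ty":-87,"tz":0,"wx":0,"wy":0,"wz":-0.279,"gripper":0.5},
  {"tx":108,"ty":-87,"tz":0,"wx":0,"wy":0,"wz":-0.279,"gripper":0.5},
], grip_force=4)

```text
time: 1.17
position: [0.3468, -0.4533, 0.1975]
tool_rot: [-2.927, -1.135, -0.006]
ft_force: [1.4, -0.3, 0.4]
grip_width: 0.704
grip_force: 0.0
```

Call:
jog_arm([
  {"tx":32,"ty":-13,"tz":0,"wx":0,"wy":0,"wz":-0.07,"gripper":0.5},
  {"tx":64,"ty":-27,"tz":0,"wx":0,"wy":0,"wz":-0.14,"gripper":0.5},
  {"tx":96,"ty":-40,"tz":0,"wx":0,"wy":0,"wz":-0.21,"gripper":0.5},
  {"tx":128,"ty":-54,"tz":0,"wx":0,"wy":0,"wz":-0.279,"gripper":0.5},
  {"tx":128,"ty":-54,"tz":0,"wx":0,"wy":0,"wz":-0.279,"gripper":0.5},
])

```text
time: 1.58
position: [0.4054, -0.3277, 0.1975]
tool_rot: [-2.742, -1.532, -0.005]
ft_force: [0.5, 0.1, 0.9]
grip_width: 0.508
grip_force: 0.0
```

Call:
jog_arm([
  {"tx":35,"ty":-4,"tz":0,"wx":0,"wy":0,"wz":-0.07,"gripper":0.5},
  {"tx":70,"ty":-8,"tz":0,"wx":0,"wy":0,"wz":-0.14,"gripper":0.5},
  {"tx":104,"ty":-12,"tz":0,"wx":0,"wy":0,"wz":-0.21,"gripper":0.5},
  {"tx":138,"ty":-16,"tz":0,"wx":0,"wy":0,"wz":-0.279,"gripper":0.5},
  {"tx":138,"ty":-16,"tz":0,"wx":0,"wy":0,"wz":-0.279,"gripper":0.5},
])

```text
time: 2.0
position: [0.4648, -0.2024, 0.1975]
tool_rot: [-2.503, -1.898, -0.006]
ft_force: [1.3, 0.8, -0.8]
grip_width: 0.504
grip_force: 0.0
```

Call:
jog_arm([
  {"tx":35,"ty":6,"tz":0,"wx":0,"wy":0,"wz":-0.07,"gripper":0.5},
  {"tx":70,"ty":12,"tz":0,"wx":0,"wy":0,"wz":-0.14,"gripper":0.5},
  {"tx":104,"ty":17,"tz":0,"wx":0,"wy":0,"wz":-0.21,"gripper":0.5},
  {"tx":137,"ty":22,"tz":0,"wx":0,"wy":0,"wz":-0.279,"gripper":0.5},
  {"tx":137,"ty":22,"tz":0,"wx":0,"wy":0,"wz":-0.279,"gripper":0.5},
])

```text
time: 2.42
position: [0.5235, -0.0769, 0.1975]
tool_rot: [-2.215, -2.227, -0.007]
ft_force: [0.1, 1.2, -0.3]
grip_width: 0.498
grip_force: 0.0
```

```bash
python3 - <<'E'
from h import *
st()
im=vision.get_image("wrist");cv2.imwrite("pics/w2.png",im["color"]);E=np.array(im["extrinsics"]);print(im["fx"],im["cx"],im["cy"],(-E[:3,:3].T@E[:3,3]).round(3),E[:3,:3].round(3).tolist())
for t in ["bottle_1","bulb_1"]: print(t,[(np.round(d["bbox"]).tolist(),round(d["conf"],2)) for d in vision.spot_in("wrist",t)][:5])
plan([.5205,-.085,.2],-.0066)
E
```

```text
t 2.42 p [ 0.5235 -0.0769  0.1975] tool y [1.    0.005 0.003] z [ 0.003  0.004 -1.   ] F [ 0.1  1.2 -0.3] g 0.498 0.0
371.64829954431775 320.22922710366043 232.05067733695748 [0.523 0.003 0.385] [[1.0, 0.005, 0.003], [0.004, -0.959, 0.284], [0.004, -0.284, -0.959]]
bottle_1 [([301.0, 190.0, 334.0, 293.0], 0.79), ([260.0, 0.0, 385.0, 319.0], 0.75), ([310.0, 41.0, 346.0, 148.0], 0.64)]
bulb_1 [([308.0, 44.0, 345.0, 152.0], 0.74), ([305.0, 194.0, 337.0, 296.0], 0.62)]
t [0.8, -0.4, -3.2] w [-0.0, 0.001, -0.001]
```

View pics/w2.png

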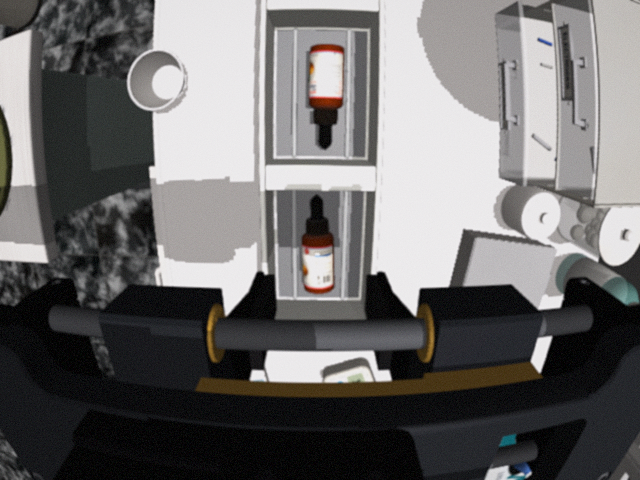

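Wrist view: bay_c bottle has its bulb tip at (317,196) and base at (319,293). Bay_b bottle has its bulb tip at (324,149). The rails and dividers are clear.

```bash
cat >> h.py <<'E'
def fish(im,uv,z):
    E=np.array(im["extrinsics"]);a=np.array([uv[0]-im["cx"],uv[1]-im["cy"]]);r=np.hypot(*a);th=r/im["fx"]
    d=np.array([*(a/max(r,1e-9)*np.sin(th)),np.cos(th)]);d=E[:3,:3].T@d;c=-E[:3,:3].T@E[:3,3]
    return c+d*(z-c[2])/d[2]
E
python3 - <<'E'
from h import *
im=vision.get_image("wrist");st()
for n,uv,z in [("Ctip",(317,196),.0245),("Cbulb",(317,208),.0245),("Cbase",(319.5,293),.0245),("Btip",(324.5,149),.0245),("Bbase",(327,44),.0245),("divC near",(276,190),.073),("divC near R",(376,190),.073),("div far",(272,168),.073),("divR far",(377,165),.073)]:print(n,fish(im,uv,z).round(4))
E
```

```text
t 2.62 p [ 0.5206 -0.0867  0.1967] tool y [ 1.   -0.01 -0.  ] z [-0.    -0.001 -1.   ] F [ 0.4 -0.9 -1.1] g 0.5 0.0
Ctip [ 0.5184 -0.0768  0.0245]
Cbulb [ 0.5183 -0.089   0.0245]
Cbase [ 0.5199 -0.1823  0.0245]
Btip [ 0.5261 -0.0305  0.0245]
Bbase [0.5293 0.0724 0.0245]
divC near [ 0.484  -0.0615  0.073 ]
divC near R [ 0.5695 -0.0621  0.073 ]
div far [ 0.4812 -0.0425  0.073 ]
divR far [ 0.5699 -0.0406  0.073 ]
```

```bash
python3 - <<'E'
from h import *
im=vision.get_image("wrist");st()
D=[d["bbox"] for t in("bottle_1","bulb_1") for d in vision.spot_in("wrist",t) if d["conf"]>.3]
for b in D:
    m=(b[0]+b[2])/2; print(np.round(b),fish(im,(m,b[1]),.0245).round(4),fish(im,(m,b[3]),.0245).round(4))
# dark-pixel tip search in bay C column
g=im["color"].max(2); print([(r,int(np.argmin(g[r,300:340]))+300,int(g[r,300:340].min())) for r in range(175,240,4)])
cv2.imwrite("pics/w3.png",im["color"])
E
```

```text
t 2.67 p [ 0.5206 -0.087   0.1967] tool y [ 1.   -0.01 -0.  ] z [-0.    -0.001 -1.   ] F [ 0.  -0.1  0.2] g 0.498 0.0
[304. 183. 338. 284.] [ 0.5221 -0.0652  0.0245] [ 0.5211 -0.1726  0.0245]
[307. 186. 342. 287.] [ 0.5258 -0.068   0.0245] [ 0.5251 -0.1758  0.0245]
[308.  33. 346. 136.] [0.5296 0.0827 0.0245] [ 0.5286 -0.019   0.0245]
[(175, 330, 235), (179, 325, 115), (183, 319, 67), (187, 320, 7), (191, 317, 5), (195, 321, 0), (199, 317, 0), (203, 322, 3), (207, 317, 5), (211, 318, 14), (215, 311, 6), (219, 325, 10), (223, 326, 10), (227, 308, 49), (231, 335, 46), (235, 337, 63), (239, 337, 73)]
```

Call:
jog_arm([
  {"tx":7,"ty":0,"tz":30,"wx":0,"wy":0,"wz":0,"gripper":0.5},
  {"tx":7,"ty":0,"tz":65,"wx":0,"wy":0,"wz":0,"gripper":0.5},
  {"tx":7,"ty":0,"tz":100,"wx":0,"wy":0,"wz":0,"gripper":0.5},
  {"tx":7,"ty":0,"tz":130,"wx":0,"wy":0,"wz":0,"gripper":0.5},
  {"tx":7,"ty":0,"tz":147,"wx":0,"wy":0,"wz":0,"gripper":0.5},
], grip_force=4)

```text
time: 3.18
position: [0.5183, -0.079, 0.0463]
tool_rot: [-2.229, -2.209, 0.005]
ft_force: [-0.8, 0.8, 0.2]
grip_width: 0.497
grip_force: 0.0
```

Call:
jog_arm([
  {"tx":0,"ty":0,"tz":8,"wx":0,"wy":0,"wz":0,"gripper":0.5},
  {"tx":0,"ty":0,"tz":18,"wx":0,"wy":0,"wz":0,"gripper":0.5},
  {"tx":0,"ty":0,"tz":28,"wx":0,"wy":0,"wz":0,"gripper":0.5},
  {"tx":0,"ty":0,"tz":34,"wx":0,"wy":0,"wz":0,"gripper":0.5},
  {"tx":0,"ty":0,"tz":34,"wx":0,"wy":0,"wz":0,"gripper":0.5},
])

```text
time: 3.6
position: [0.5206, -0.0782, 0.0152]
tool_rot: [-2.229, -2.213, 0.001]
ft_force: [-0.6, -0.1, 0.6]
grip_width: 0.5
grip_force: 0.0
```

```bash
python3 - <<'E'
from h import *
im=vision.get_image("wrist");st();cv2.imwrite("pics/w4.png",im["color"][120:420,120:520])
E
```

```text
t 3.65 p [ 0.5211 -0.0781  0.0159] tool y [ 1.    -0.007 -0.   ] z [-0. -0. -1.] F [ 0.9 -0.4  0.1] g 0.502 0.0
```

View pics/w4.png

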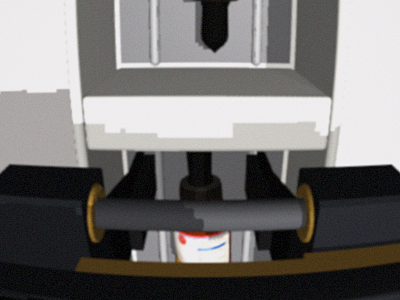

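The bulb sits centred between the fingers, so I'll close lightly and lift.

Call:
jog_arm([
  {"tx":-1,"ty":0,"tz":0,"wx":0,"wy":0,"wz":0,"gripper":0.3},
  {"tx":-1,"ty":0,"tz":0,"wx":0,"wy":0,"wz":0,"gripper":0.2},
  {"tx":-1,"ty":0,"tz":0,"wx":0,"wy":0,"wz":0,"gripper":0.0},
  {"tx":-1,"ty":0,"tz":0,"wx":0,"wy":0,"wz":0,"gripper":0.0},
  {"tx":-1,"ty":0,"tz":0,"wx":0,"wy":0,"wz":0,"gripper":0.0},
], grip_force=4)

```text
time: 4.07
position: [0.5213, -0.0791, 0.0162]
tool_rot: [2.229, 2.213, 0.0]
ft_force: [0.1, 0.8, -0.6]
grip_width: 0.209
grip_force: 0.0
```

Call:
jog_arm([
  {"tx":0,"ty":0,"tz":0,"wx":0,"wy":0,"wz":0,"gripper":0.0},
  {"tx":0,"ty":0,"tz":0,"wx":0,"wy":0,"wz":0,"gripper":0.0},
  {"tx":0,"ty":0,"tz":0,"wx":0,"wy":0,"wz":0,"gripper":0.0},
  {"tx":0,"ty":0,"tz":-4,"wx":0,"wy":0,"wz":0,"gripper":0.0},
  {"tx":0,"ty":0,"tz":-8,"wx":0,"wy":0,"wz":0,"gripper":0.0},
])

```text
time: 4.48
position: [0.5209, -0.0789, 0.024]
tool_rot: [-2.229, -2.213, 0.0]
ft_force: [0.0, 0.3, 0.5]
grip_width: 0.003
grip_force: 0.0
```

```bash
python3 - <<'E'
from h import *
im=vision.get_image("wrist");st();a=im["color"][120:420,120:520]
i2=vision.get_image("side");b=i2["color"]
uv=proj(i2,[.52,-.1,.03]);print(uv);x,y=map(int,uv);b=cv2.resize(b[y-55:y+45,x-65:x+65],(390,300),interpolation=cv2.INTER_CUBIC)
cv2.imwrite("pics/w5.png",np.hstack([a,b]))
E
```

```text
t 4.53 p [ 0.5217 -0.079   0.025 ] tool y [ 1.    -0.007  0.001] z [ 0.001 -0.    -1.   ] F [0.2 0.9 1.4] g 0.01 0.0
[359.85144088 282.15212672]
```

View pics/w5.png

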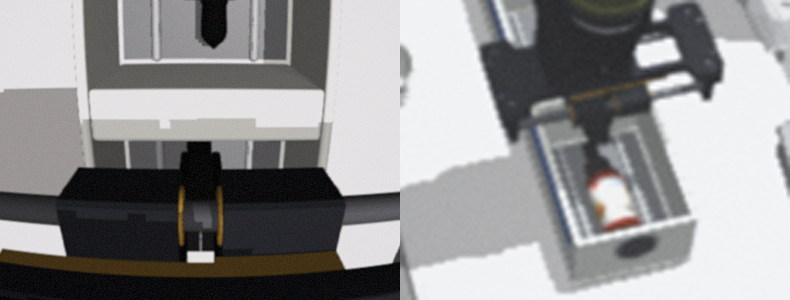

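The fingers closed on nothing; the bulb may have slipped out. I'll reopen, raise and look again.

Call:
jog_arm([
  {"tx":0,"ty":0,"tz":0,"wx":0,"wy":0,"wz":0,"gripper":0.2},
  {"tx":0,"ty":0,"tz":0,"wx":0,"wy":0,"wz":0,"gripper":0.5},
  {"tx":0,"ty":0,"tz":-35,"wx":0,"wy":0,"wz":0,"gripper":0.5},
  {"tx":0,"ty":0,"tz":-75,"wx":0,"wy":0,"wz":0,"gripper":0.5},
  {"tx":-25,"ty":0,"tz":-115,"wx":0,"wy":0,"wz":0,"gripper":0.5},
])

```text
time: 5.0
position: [0.5209, -0.0958, 0.1356]
tool_rot: [-2.219, -2.22, -0.003]
ft_force: [1.0, 0.7, 0.0]
grip_width: 0.299
grip_force: 0.0
```

Call:
jog_arm([
  {"tx":-35,"ty":0,"tz":-40,"wx":0,"wy":0,"wz":0,"gripper":0.5},
  {"tx":-50,"ty":0,"tz":-60,"wx":0,"wy":0,"wz":0,"gripper":0.5},
  {"tx":-50,"ty":0,"tz":-60,"wx":0,"wy":0,"wz":0,"gripper":0.5},
  {"tx":-50,"ty":0,"tz":-60,"wx":0,"wy":0,"wz":0,"gripper":0.5},
  {"tx":-50,"ty":0,"tz":-60,"wx":0,"wy":0,"wz":0,"gripper":0.5},
])

```text
time: 5.42
position: [0.5201, -0.1502, 0.1933]
tool_rot: [-2.228, -2.213, 0.0]
ft_force: [0.9, 0.8, -0.1]
grip_width: 0.492
grip_force: 0.0
```

```bash
cat >> h.py <<'E'
def bot(show=True):
    im=vision.get_image("wrist");st()
    for t in("bottle_1","bulb_1"):
        for d in vision.spot_in("wrist",t):
            if d["conf"]>.3:
                b=d["bbox"];m=(b[0]+b[2])/2; print(t,round(d["conf"],2),np.round(b),fish(im,(m,b[1]),.0245).round(4),fish(im,(m,b[3]),.0245).round(4))
    return im
E
python3 - <<'E'
from h import *
im=bot()
cv2.imwrite("pics/w6.png",cv2.resize(im["color"][60:330,200:440],None,fx=2,fy=2))
E
```

```text
t 5.47 p [ 0.5198 -0.1496  0.1927] tool y [ 1.    -0.006 -0.002] z [-0.002  0.001 -1.   ] F [ 0.4  0.7 -0.1] g 0.497 0.0
bottle_1 0.66 [303. 118. 341. 226.] [ 0.5227 -0.0645  0.0245] [ 0.522  -0.171   0.0245]
bottle_1 0.62 [310.   0. 346.  75.] [0.5296 0.0531 0.0245] [ 0.529  -0.0235  0.0245]
bulb_1 0.78 [306. 117. 340. 227.] [ 0.5237 -0.0635  0.0245] [ 0.523  -0.1718  0.0245]
bulb_1 0.59 [310.   1. 347.  72.] [0.5299 0.0525 0.0245] [ 0.5293 -0.0207  0.0245]
```

View pics/w6.png

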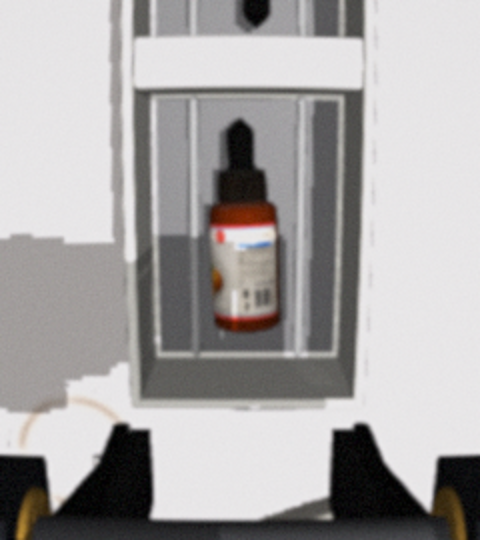

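The bottle hasn't moved: bulb tip at crop (238,120), with the rails' inner edges at about x=197 and 297. The pads probably start further up the fingers, so the grip must go deeper, between the rails.

```bash
python3 - <<'E'
from h import *
im=vision.get_image("wrist");st()
F=lambda x,y,z:fish(im,(x/2+200,y/2+60),z).round(4)
print("rails inner",F(198,140,.013),F(296,140,.013),"bulb",F(239,145,.0245),"base",F(247,330,.0245),"tip",F(239,118,.0245))
print("floor corners",F(155,97,.008),F(345,97,.008),F(158,354,.008),F(338,354,.008))
print("rim inside",F(136,90,.073),F(360,90,.073),F(142,400,.073))
g=im["color"].astype(int)
for r in (132,140,240): print(r,g[r,286:362].mean(1).round().astype(int).tolist())
E
```

```text
t 5.62 p [ 0.5199 -0.1496  0.1927] tool y [ 1.    -0.005 -0.002] z [-0.002  0.001 -1.   ] F [-0.4  1.  -0.4] g 0.502 0.0
rails inner [ 0.4996 -0.0753  0.013 ] [ 0.5475 -0.0754  0.013 ] bulb [ 0.5196 -0.0777  0.0245] base [ 0.5231 -0.1687  0.0245] tip [ 0.5197 -0.0648  0.0245]
floor corners [ 0.4782 -0.0533  0.008 ] [ 0.5722 -0.0535  0.008 ] [ 0.4762 -0.1862  0.008 ] [ 0.5712 -0.1867  0.008 ]
rim inside [ 0.4779 -0.0529  0.073 ] [ 0.5695 -0.0532  0.073 ] [ 0.476  -0.1873  0.073 ]
132 [153, 156, 154, 158, 155, 152, 154, 140, 124, 147, 177, 199, 193, 161, 137, 148, 157, 161, 151, 154, 162, 159, 155, 160, 135, 107, 94, 81, 51, 18, 4, 16, 14, 11, 14, 14, 17, 8, 8, 12, 29, 73, 126, 149, 159, 164, 155, 161, 159, 162, 158, 161, 159, 160, 161, 161, 161, 161, 160, 163, 158, 154, 145, 149, 182, 200, 188, 176, 165, 159, 154, 121, 94, 89, 89, 85]
140 [154, 154, 156, 158, 158, 156, 150, 143, 122, 145, 188, 197, 188, 153, 142, 150, 153, 157, 155, 156, 154, 157, 159, 153, 133, 102, 93, 79, 61, 31, 8, 6, 18, 7, 10, 10, 17, 7, 10, 2, 24, 76, 128, 158, 159, 161, 162, 160, 159, 162, 158, 160, 161, 162, 162, 163, 162, 161, 161, 159, 160, 156, 141, 149, 184, 200, 187, 156, 159, 168, 155, 130, 99, 91, 82, 87]
240 [110, 107, 104, 104, 105, 112, 108, 109, 107, 107, 103, 99, 99, 97, 104, 111, 110, 110, 103, 105, 110, 106, 105, 106, 113, 110, 107, 107, 108, 112, 111, 114, 114, 118, 118, 116, 115, 120, 116, 116, 117, 113, 119, 118, 118, 113, 118, 118, 113, 119, 120, 118, 118, 118, 119, 120, 121, 124, 138, 134, 135, 133, 127, 127, 127, 134, 134, 135, 130, 120, 119, 121, 116, 117, 116, 117]
```

Call:
jog_arm([
  {"tx":40,"ty":2,"tz":0,"wx":0,"wy":0,"wz":0,"gripper":0.25},
  {"tx":72,"ty":2,"tz":25,"wx":0,"wy":0,"wz":0,"gripper":0.25},
  {"tx":72,"ty":2,"tz":60,"wx":0,"wy":0,"wz":0,"gripper":0.25},
  {"tx":72,"ty":2,"tz":95,"wx":0,"wy":0,"wz":0,"gripper":0.25},
  {"tx":72,"ty":2,"tz":120,"wx":0,"wy":0,"wz":0,"gripper":0.25},
])

```text
time: 6.03
position: [0.5211, -0.0772, 0.0709]
tool_rot: [-2.224, -2.215, 0.003]
ft_force: [-0.3, 0.1, -0.7]
grip_width: 0.272
grip_force: 0.0
```

Call:
jog_arm([
  {"tx":0,"ty":0,"tz":15,"wx":0,"wy":0,"wz":0,"gripper":0.25},
  {"tx":0,"ty":0,"tz":28,"wx":0,"wy":0,"wz":0,"gripper":0.25},
  {"tx":0,"ty":0,"tz":28,"wx":0,"wy":0,"wz":0,"gripper":0.25},
  {"tx":0,"ty":0,"tz":28,"wx":0,"wy":0,"wz":0,"gripper":0.25},
  {"tx":0,"ty":0,"tz":28,"wx":0,"wy":0,"wz":0,"gripper":0.25},
])

```text
time: 6.45
position: [0.5235, -0.0787, 0.0467]
tool_rot: [2.228, 2.214, 0.001]
ft_force: [-0.0, -1.0, 0.1]
grip_width: 0.247
grip_force: 0.0
```

```bash
python3 -c "
from h import *
plan([.522,-.0775,.0105],-.0066)
st()"
```

```text
t [1.2, -1.5, 36.2] w [0.001, 0.0, 0.0]
t 6.45 p [ 0.5235 -0.0787  0.0467] tool y [ 1.    -0.006  0.001] z [ 0.001 -0.    -1.   ] F [-0.  -1.   0.1] g 0.247 0.0
```

Call:
jog_arm([
  {"tx":1,"ty":-1,"tz":6,"wx":0,"wy":0,"wz":0,"gripper":0.25},
  {"tx":1,"ty":-1,"tz":13,"wx":0,"wy":0,"wz":0,"gripper":0.25},
  {"tx":1,"ty":-1,"tz":20,"wx":0,"wy":0,"wz":0,"gripper":0.25},
  {"tx":1,"ty":-1,"tz":27,"wx":0,"wy":0,"wz":0,"gripper":0.25},
  {"tx":1,"ty":-1,"tz":29,"wx":0,"wy":0,"wz":0,"gripper":0.25},
])

```text
time: 6.87
position: [0.521, -0.078, 0.0157]
tool_rot: [-2.228, -2.212, 0.002]
ft_force: [0.4, -0.4, -0.3]
grip_width: 0.251
grip_force: 0.0
```

Call:
jog_arm([
  {"tx":0,"ty":0,"tz":2,"wx":0,"wy":0,"wz":0,"gripper":0.25},
  {"tx":0,"ty":0,"tz":4,"wx":0,"wy":0,"wz":0,"gripper":0.25},
  {"tx":0,"ty":0,"tz":6,"wx":0,"wy":0,"wz":0,"gripper":0.25},
  {"tx":0,"ty":0,"tz":7,"wx":0,"wy":0,"wz":0,"gripper":0.25},
  {"tx":0,"ty":0,"tz":7,"wx":0,"wy":0,"wz":0,"gripper":0.25},
])

```text
time: 7.28
position: [0.522, -0.0781, 0.01]
tool_rot: [-2.229, -2.214, 0.0]
ft_force: [-0.0, -0.1, 0.2]
grip_width: 0.249
grip_force: 0.0
```

Call:
jog_arm([
  {"tx":0,"ty":0,"tz":0,"wx":0,"wy":0,"wz":0,"gripper":0.0},
  {"tx":0,"ty":0,"tz":0,"wx":0,"wy":0,"wz":0,"gripper":0.0},
  {"tx":0,"ty":0,"tz":0,"wx":0,"wy":0,"wz":0,"gripper":0.0},
  {"tx":0,"ty":0,"tz":0,"wx":0,"wy":0,"wz":0,"gripper":0.0},
  {"tx":0,"ty":0,"tz":0,"wx":0,"wy":0,"wz":0,"gripper":0.0},
], grip_force=4)

```text
time: 7.7
position: [0.5221, -0.0781, 0.0103]
tool_rot: [2.229, 2.214, 0.0]
ft_force: [0.3, -0.3, 0.3]
grip_width: 0.024
grip_force: 0.0
```

```bash
cat >> h.py <<'E'
def fproj(im,p):
    E=np.array(im["extrinsics"]);q=E[:3,:3]@np.array(p)+E[:3,3];r=np.hypot(q[0],q[1]);th=np.arctan2(r,q[2])
    return np.array([im["cx"],im["cy"]])+im["fx"]*th*q[:2]/r
E
python3 - <<'E'
from h import *
im=vision.get_image("wrist");st();p=np.array(ctrl.get_state()["position"])
c=lambda q:((fproj(im,q)-[220,200])*4).round().tolist()
print("tcp",c(p),"grasp",c(p+[0,0,.019]),"tip",c([.52,-.0648,.0245]),"cap",c([.521,-.097,.0245]),"bulbtop",c([.52,-.078,.031]))
cv2.imwrite("pics/w7.png",cv2.resize(im["color"][200:350,220:420],None,fx=4,fy=4,interpolation=cv2.INTER_CUBIC))
E
```

```text
t 7.75 p [ 0.5221 -0.0781  0.0102] tool y [ 1.    -0.007  0.   ] z [ 0. -0. -1.] F [-0.9 -0.2 -0.5] g 0.011 0.0
tcp [396.0, 294.0] grasp [396.0, 353.0] tip [378.0, 241.0] cap [389.0, 466.0] bulbtop [379.0, 359.0]
```

View pics/w7.png

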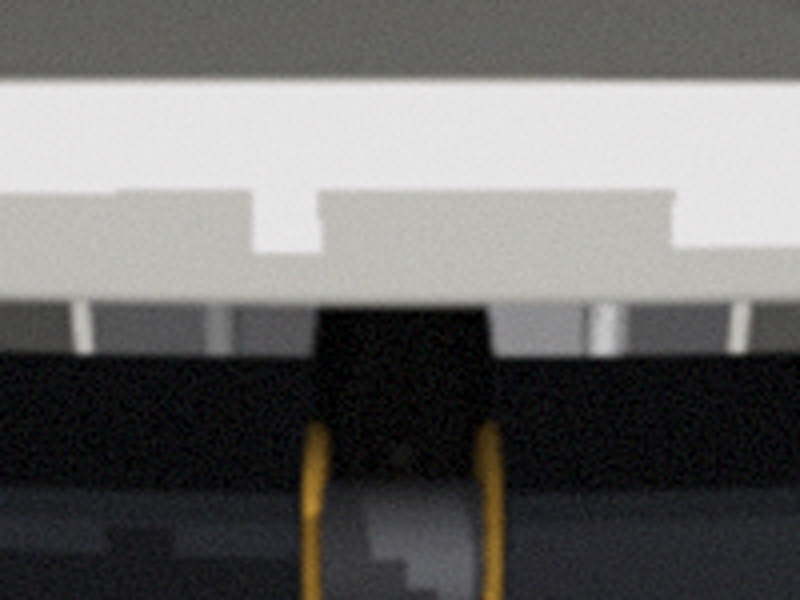

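The view shows only closed fingers; the bulb is hidden. I'll check the geometry against the side view I already have.

```bash
python3 - <<'E'
from h import *
i2=vision.get_image("side")
c=lambda q:((proj(i2,q)-[294,227])*3+[400,0]).round().tolist()
for n,q in [("tcp(w5)",[.5217,-.079,.025]),("grasp",[.5217,-.079,.044]),("bulb tip",[.52,-.0648,.0245]),("bulb c",[.52,-.078,.0245]),("cap",[.521,-.098,.0245]),("base top",[.523,-.171,.041]),("base c",[.523,-.171,.0245]),("rim corner -y near",[.4705,-.1925,.073]),("rim -y far",[.5755,-.1925,.073]),("patch",[.523,-.1925,.05])]:print(n,c(q))
for t in("bottle_1","bulb_1"):
  for d in vision.spot_in("side",t):print(t,d["conf"],np.round(d["bbox"]))
E
```

```text
tcp(w5) [592.0, 149.0]
grasp [593.0, 137.0]
bulb tip [586.0, 137.0]
bulb c [590.0, 149.0]
cap [598.0, 167.0]
base top [627.0, 226.0]
base c [625.0, 236.0]
rim corner -y near [576.0, 242.0]
rim -y far [698.0, 214.0]
patch [635.0, 242.0]
bottle_1 0.66 [357. 275. 376. 307.]
bottle_1 0.46 [329. 196. 340. 217.]
bulb_1 0.57 [354. 279. 371. 304.]
bulb_1 0.46 [325. 193. 339. 210.]
```

Call:
jog_arm([
  {"tx":0,"ty":0,"tz":-8,"wx":0,"wy":0,"wz":0,"gripper":0.0},
  {"tx":0,"ty":0,"tz":-16,"wx":0,"wy":0,"wz":0,"gripper":0.0},
  {"tx":0,"ty":0,"tz":-24,"wx":0,"wy":0,"wz":0,"gripper":0.0},
  {"tx":0,"ty":0,"tz":-32,"wx":0,"wy":0,"wz":0,"gripper":0.0},
  {"tx":0,"ty":0,"tz":-40,"wx":0,"wy":0,"wz":0,"gripper":0.0},
])

```text
time: 8.32
position: [0.5225, -0.0782, 0.0515]
tool_rot: [2.228, 2.213, 0.001]
ft_force: [0.7, -0.0, 0.2]
grip_width: 0.006
grip_force: 0.0
```

```bash
python3 - <<'E'
from h import *
im=vision.get_image("wrist");st();a=im["color"][120:420,120:520]
i2=vision.get_image("side");b=cv2.resize(i2["color"][227:327,294:424],(390,300),interpolation=cv2.INTER_CUBIC)
i3=vision.get_image("top");c=cv2.resize(i3["color"][210:275,330:420],(390,282),interpolation=cv2.INTER_CUBIC)
o=np.zeros((600,790,3),np.uint8);o[:300,:400]=a;o[:300,400:]=b;o[300:582,:390]=c
cv2.imwrite("pics/w8.png",o)
E
```

```text
t 8.37 p [ 0.5236 -0.0783  0.053 ] tool y [ 1.    -0.007  0.003] z [ 0.003 -0.001 -1.   ] F [ 0.5 -0.2  0.9] g 0.011 0.0
```

View pics/w8.png

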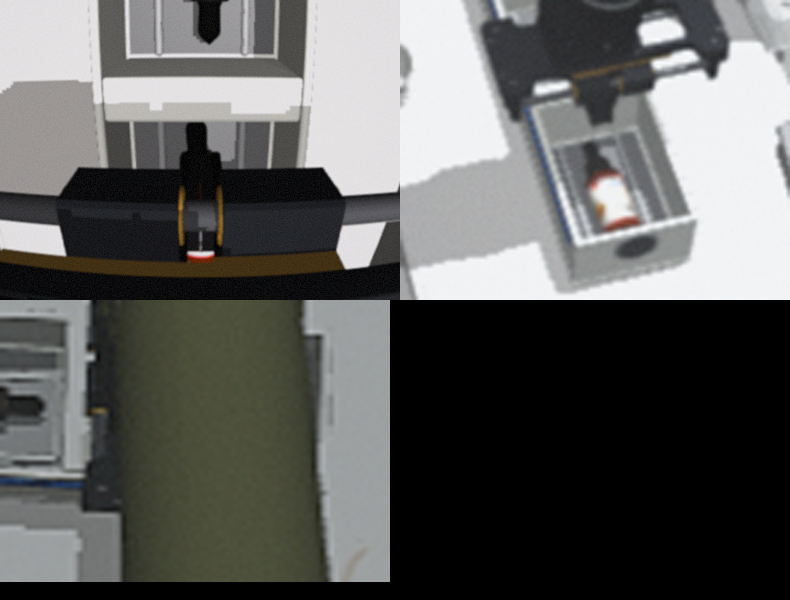

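The fingers closed above an unmoved bottle. Seen from the side, the fingertips look about 3 px off the projected TCP, so I'll check that numerically.

```bash
python3 - <<'E'
from h import *
i2=vision.get_image("side");st();p=np.array(ctrl.get_state()["position"])
print("tcp",proj(i2,p).round(1),"grasp",proj(i2,p+[0,0,.019]).round(1),"pad edges y-+",proj(i2,p-[0,.0095,0]).round(1),proj(i2,p+[0,.0095,0]).round(1))
print("bulb tip",proj(i2,[.52,-.0648,.0245]).round(1),"bulb neck",proj(i2,[.52,-.095,.0245]).round(1))
g=i2["color"].mean(2).astype(int)
for r in range(256,292,1):print(r,g[r,350:374].tolist())
E
```

```text
t 8.52 p [ 0.5223 -0.0782  0.0506] tool y [ 1.    -0.007  0.001] z [ 0.001 -0.    -1.   ] F [-0.1  0.1 -0.3] g 0.006 0.0
tcp [358.6 270.9] grasp [359.  266.7] pad edges y-+ [359.7 273.8] [357.6 268. ]
bulb tip [355.8 272.6] bulb neck [359.2 281.8]
256 [153, 105, 79, 60, 57, 56, 58, 58, 55, 58, 54, 55, 55, 56, 66, 68, 74, 72, 61, 55, 52, 50, 51, 47]
257 [111, 97, 79, 62, 54, 54, 55, 55, 58, 55, 52, 52, 54, 53, 51, 53, 57, 65, 57, 49, 49, 52, 52, 56]
258 [85, 80, 75, 62, 52, 56, 54, 52, 51, 53, 49, 53, 51, 51, 46, 50, 64, 63, 59, 61, 61, 71, 80, 83]
259 [106, 91, 75, 60, 53, 52, 53, 53, 53, 54, 51, 54, 53, 48, 47, 58, 91, 95, 93, 93, 105, 121, 124, 118]
260 [155, 132, 87, 59, 53, 51, 52, 52, 51, 53, 50, 53, 55, 48, 49, 66, 114, 128, 132, 131, 133, 138, 138, 127]
261 [149, 134, 90, 59, 54, 53, 52, 53, 52, 50, 50, 52, 52, 49, 50, 78, 120, 139, 138, 143, 140, 140, 136, 120]
262 [140, 134, 104, 83, 84, 69, 52, 50, 49, 51, 51, 49, 51, 47, 59, 97, 131, 138, 137, 136, 139, 139, 134, 124]
263 [143, 136, 130, 127, 124, 96, 62, 50, 50, 47, 52, 49, 53, 50, 71, 117, 135, 138, 140, 140, 137, 138, 1
[... 2662 characters left out ...]
1, 64, 70, 94, 128, 156, 177, 183, 185, 189, 197, 172, 132, 113, 126, 136, 120, 107]
287 [131, 131, 114, 107, 105, 92, 76, 76, 94, 132, 178, 210, 233, 235, 232, 229, 223, 194, 149, 115, 117, 133, 128, 112]
288 [125, 137, 117, 106, 103, 94, 81, 98, 119, 161, 220, 238, 241, 238, 237, 233, 228, 215, 184, 134, 113, 130, 140, 118]
289 [113, 130, 124, 109, 103, 91, 96, 129, 159, 195, 235, 243, 242, 241, 240, 240, 239, 235, 210, 150, 115, 127, 144, 123]
290 [109, 131, 133, 116, 104, 101, 113, 155, 194, 225, 241, 243, 242, 242, 241, 241, 241, 240, 230, 175, 128, 133, 170, 154]
291 [123, 133, 141, 119, 106, 108, 116, 157, 204, 231, 239, 243, 242, 241, 241, 241, 241, 240, 235, 203, 162, 155, 178, 189]
```

The fingertips appear about 15–20 mm higher than the reported TCP. I'll test this by touching the closed fingers lightly on the divider top, which is 73 mm high.

Call:
jog_arm([
  {"tx":0,"ty":0,"tz":-25,"wx":0,"wy":0,"wz":0,"gripper":0.0},
  {"tx":0,"ty":0,"tz":-50,"wx":0,"wy":0,"wz":0,"gripper":0.0},
  {"tx":16,"ty":0,"tz":-50,"wx":0,"wy":0,"wz":0,"gripper":0.0},
  {"tx":32,"ty":0,"tz":-50,"wx":0,"wy":0,"wz":0,"gripper":0.0},
  {"tx":32,"ty":0,"tz":-45,"wx":0,"wy":0,"wz":0,"gripper":0.0},
])

```text
time: 8.93
position: [0.523, -0.0424, 0.096]
tool_rot: [2.224, 2.218, 0.004]
ft_force: [-0.8, 0.3, 0.4]
grip_width: 0.004
grip_force: 0.0
```

Call:
jog_arm([
  {"tx":0,"ty":0,"tz":5,"wx":0,"wy":0,"wz":0,"gripper":0.0},
  {"tx":0,"ty":0,"tz":10,"wx":0,"wy":0,"wz":0,"gripper":0.0},
  {"tx":0,"ty":0,"tz":15,"wx":0,"wy":0,"wz":0,"gripper":0.0},
  {"tx":0,"ty":0,"tz":19,"wx":0,"wy":0,"wz":0,"gripper":0.0},
  {"tx":0,"ty":0,"tz":19,"wx":0,"wy":0,"wz":0,"gripper":0.0},
])

```text
time: 9.35
position: [0.5212, -0.0468, 0.0746]
tool_rot: [-2.229, -2.211, 0.002]
ft_force: [0.4, -0.0, -0.4]
grip_width: 0.003
grip_force: 0.0
```

Call:
jog_arm([
  {"tx":0,"ty":0,"tz":1,"wx":0,"wy":0,"wz":0,"gripper":0.0},
  {"tx":0,"ty":0,"tz":2,"wx":0,"wy":0,"wz":0,"gripper":0.0},
  {"tx":0,"ty":0,"tz":3,"wx":0,"wy":0,"wz":0,"gripper":0.0},
  {"tx":0,"ty":0,"tz":4,"wx":0,"wy":0,"wz":0,"gripper":0.0},
  {"tx":0,"ty":0,"tz":5,"wx":0,"wy":0,"wz":0,"gripper":0.0},
])

```text
time: 9.77
position: [0.5224, -0.0462, 0.0713]
tool_rot: [2.229, 2.213, 0.0]
ft_force: [0.3, -0.8, -0.3]
grip_width: 0.003
grip_force: 0.0
```

Call:
jog_arm([
  {"tx":0,"ty":0,"tz":1,"wx":0,"wy":0,"wz":0,"gripper":0.0},
  {"tx":0,"ty":0,"tz":2,"wx":0,"wy":0,"wz":0,"gripper":0.0},
  {"tx":0,"ty":0,"tz":3,"wx":0,"wy":0,"wz":0,"gripper":0.0},
  {"tx":0,"ty":0,"tz":4,"wx":0,"wy":0,"wz":0,"gripper":0.0},
  {"tx":0,"ty":0,"tz":4,"wx":0,"wy":0,"wz":0,"gripper":0.0},
])

```text
time: 10.18
position: [0.5221, -0.0461, 0.067]
tool_rot: [-2.229, -2.213, 0.0]
ft_force: [-0.4, -0.4, -0.2]
grip_width: 0.002
grip_force: 0.0
```

Call:
jog_arm([
  {"tx":0,"ty":0,"tz":1,"wx":0,"wy":0,"wz":0,"gripper":0.0},
  {"tx":0,"ty":0,"tz":2,"wx":0,"wy":0,"wz":0,"gripper":0.0},
  {"tx":0,"ty":0,"tz":3,"wx":0,"wy":0,"wz":0,"gripper":0.0},
  {"tx":0,"ty":0,"tz":4,"wx":0,"wy":0,"wz":0,"gripper":0.0},
  {"tx":0,"ty":0,"tz":4,"wx":0,"wy":0,"wz":0,"gripper":0.0},
])

```text
time: 10.6
position: [0.5221, -0.0461, 0.0629]
tool_rot: [-2.229, -2.213, 0.0]
ft_force: [-0.9, -0.7, 0.4]
grip_width: 0.005
grip_force: 0.0
```

Call:
jog_arm([
  {"tx":0,"ty":0,"tz":1,"wx":0,"wy":0,"wz":0,"gripper":0.0},
  {"tx":0,"ty":0,"tz":2,"wx":0,"wy":0,"wz":0,"gripper":0.0},
  {"tx":0,"ty":0,"tz":3,"wx":0,"wy":0,"wz":0,"gripper":0.0},
  {"tx":0,"ty":0,"tz":3,"wx":0,"wy":0,"wz":0,"gripper":0.0},
  {"tx":0,"ty":0,"tz":3,"wx":0,"wy":0,"wz":0,"gripper":0.0},
])

```text
time: 11.02
position: [0.5222, -0.0461, 0.0601]
tool_rot: [-2.229, -2.214, 0.0]
ft_force: [-0.2, -0.5, 0.8]
grip_width: 0.007
grip_force: 0.0
```

Call:
jog_arm([
  {"tx":0,"ty":0,"tz":1,"wx":0,"wy":0,"wz":0,"gripper":0.0},
  {"tx":0,"ty":0,"tz":2,"wx":0,"wy":0,"wz":0,"gripper":0.0},
  {"tx":0,"ty":0,"tz":3,"wx":0,"wy":0,"wz":0,"gripper":0.0},
  {"tx":0,"ty":0,"tz":3,"wx":0,"wy":0,"wz":0,"gripper":0.0},
  {"tx":0,"ty":0,"tz":3,"wx":0,"wy":0,"wz":0,"gripper":0.0},
])

```text
time: 11.43
position: [0.5222, -0.0461, 0.0571]
tool_rot: [-2.229, -2.214, 0.0]
ft_force: [0.2, 0.3, 0.3]
grip_width: 0.01
grip_force: 0.0
```

Call:
jog_arm([
  {"tx":0,"ty":0,"tz":1,"wx":0,"wy":0,"wz":0,"gripper":0.0},
  {"tx":0,"ty":0,"tz":2,"wx":0,"wy":0,"wz":0,"gripper":0.0},
  {"tx":0,"ty":0,"tz":2,"wx":0,"wy":0,"wz":0,"gripper":0.0},
  {"tx":0,"ty":0,"tz":2,"wx":0,"wy":0,"wz":0,"gripper":0.0},
  {"tx":0,"ty":0,"tz":2,"wx":0,"wy":0,"wz":0,"gripper":0.0},
])

```text
time: 11.85
position: [0.5223, -0.0461, 0.0552]
tool_rot: [2.229, 2.214, -0.0]
ft_force: [0.4, -0.6, 0.5]
grip_width: 0.002
grip_force: 0.0
```

Call:
jog_arm([
  {"tx":0,"ty":0,"tz":1,"wx":0,"wy":0,"wz":0,"gripper":0.0},
  {"tx":0,"ty":0,"tz":2,"wx":0,"wy":0,"wz":0,"gripper":0.0},
  {"tx":0,"ty":0,"tz":2,"wx":0,"wy":0,"wz":0,"gripper":0.0},
  {"tx":0,"ty":0,"tz":2,"wx":0,"wy":0,"wz":0,"gripper":0.0},
  {"tx":0,"ty":0,"tz":2,"wx":0,"wy":0,"wz":0,"gripper":0.0},
])

```text
time: 12.27
position: [0.5223, -0.0461, 0.0532]
tool_rot: [2.229, 2.214, -0.0]
ft_force: [-0.6, 1.1, 0.2]
grip_width: 0.005
grip_force: 0.0
```

Call:
jog_arm([
  {"tx":0,"ty":0,"tz":1,"wx":0,"wy":0,"wz":0,"gripper":0.0},
  {"tx":0,"ty":0,"tz":2,"wx":0,"wy":0,"wz":0,"gripper":0.0},
  {"tx":0,"ty":0,"tz":2,"wx":0,"wy":0,"wz":0,"gripper":0.0},
  {"tx":0,"ty":0,"tz":2,"wx":0,"wy":0,"wz":0,"gripper":0.0},
  {"tx":0,"ty":0,"tz":2,"wx":0,"wy":0,"wz":0,"gripper":0.0},
])

```text
time: 12.68
position: [0.5223, -0.0461, 0.0512]
tool_rot: [2.229, 2.214, -0.0]
ft_force: [-0.3, -0.3, -0.1]
grip_width: 0.008
grip_force: 0.0
```

```bash
python3 - <<'E'
from h import *
im=vision.get_image("wrist");st();p=np.array(ctrl.get_state()["position"])
i2=vision.get_image("side");uv=proj(i2,p);print(uv);x,y=map(int,uv.round())
b=cv2.resize(i2["color"][y-40:y+40,x-50:x+50],(500,400),interpolation=cv2.INTER_CUBIC)
a=cv2.resize(im["color"][200:320,270:370],(300,360),interpolation=cv2.INTER_CUBIC)
o=np.zeros((400,800,3),np.uint8);o[:,:500]=b;o[:360,500:]=a
cv2.imwrite("pics/w9.png",o)
E
```

```text
t 12.73 p [ 0.5223 -0.0461  0.0512] tool y [ 1.    -0.007  0.   ] z [ 0. -0. -1.] F [0.2 0.4 0.2] g 0.001 0.0
[355.0959502  261.04814873]
```

View pics/w9.png

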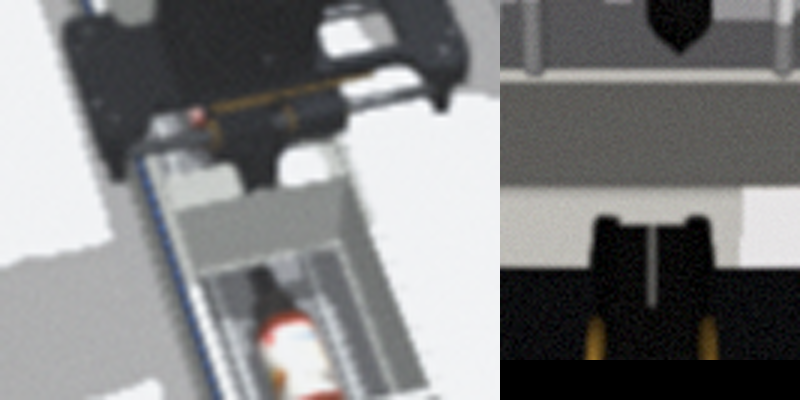

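Fingertips are right at the divider top with TCP at 51 mm, and still no contact. The finger ends are therefore about 22 mm behind the reported TCP. I'll continue to contact.

Call:
jog_arm([
  {"tx":0,"ty":0,"tz":1,"wx":0,"wy":0,"wz":0,"gripper":0.0},
  {"tx":0,"ty":0,"tz":2,"wx":0,"wy":0,"wz":0,"gripper":0.0},
  {"tx":0,"ty":0,"tz":2,"wx":0,"wy":0,"wz":0,"gripper":0.0},
  {"tx":0,"ty":0,"tz":2,"wx":0,"wy":0,"wz":0,"gripper":0.0},
  {"tx":0,"ty":0,"tz":2,"wx":0,"wy":0,"wz":0,"gripper":0.0},
])

```text
time: 13.2
position: [0.5222, -0.0461, 0.0491]
tool_rot: [-2.229, -2.214, 0.0]
ft_force: [-0.2, -0.0, 0.4]
grip_width: 0.006
grip_force: 0.0
```

Call:
jog_arm([
  {"tx":0,"ty":0,"tz":1,"wx":0,"wy":0,"wz":0,"gripper":0.0},
  {"tx":0,"ty":0,"tz":2,"wx":0,"wy":0,"wz":0,"gripper":0.0},
  {"tx":0,"ty":0,"tz":2,"wx":0,"wy":0,"wz":0,"gripper":0.0},
  {"tx":0,"ty":0,"tz":2,"wx":0,"wy":0,"wz":0,"gripper":0.0},
  {"tx":0,"ty":0,"tz":2,"wx":0,"wy":0,"wz":0,"gripper":0.0},
])

```text
time: 13.62
position: [0.5224, -0.0461, 0.0478]
tool_rot: [2.229, 2.213, -0.0]
ft_force: [-2.2, -0.3, 5.8]
grip_width: 0.003
grip_force: 2.7
```

Contact at reported z≈0.048, so the finger ends are 25 mm short of the reported TCP. I'll check where the gripper body ends, and raise off first.

Call:
jog_arm([
  {"tx":0,"ty":0,"tz":-10,"wx":0,"wy":0,"wz":0,"gripper":0.0},
  {"tx":0,"ty":0,"tz":-30,"wx":0,"wy":0,"wz":0,"gripper":0.25},
  {"tx":-16,"ty":0,"tz":-30,"wx":0,"wy":0,"wz":0,"gripper":0.25},
  {"tx":-32,"ty":0,"tz":-30,"wx":0,"wy":0,"wz":0,"gripper":0.25},
  {"tx":-32,"ty":0,"tz":-10,"wx":0,"wy":0,"wz":0,"gripper":0.25},
])

```text
time: 14.03
position: [0.5256, -0.0826, 0.0611]
tool_rot: [2.227, 2.203, 0.004]
ft_force: [0.9, -0.8, -0.0]
grip_width: 0.203
grip_force: 0.0
```

```bash
python3 - <<'E'
from h import *
st();i2=vision.get_image("side")
def line(u,v,x):
    a=pix2(i2,(u,v),0.);b=pix2(i2,(u,v),.1);t=(x-a[0])/(b[0]-a[0]);return (a+t*(b-a)).round(3)
def liney(u,v,y):
    a=pix2(i2,(u,v),0.);b=pix2(i2,(u,v),.1);t=(y-a[1])/(b[1]-a[1]);return (a+t*(b-a)).round(3)
for n,u,v in [("L lobe",328.6,257),("R lobe",393,242),("fingertip",357.4,258.6)]:
    print(n,[liney(u,v,y) for y in(-.0835,-.065,-.0556,-.046,-.0365)])
im=vision.get_image("wrist");p=np.array(ctrl.get_state()["position"])
for dz in(0,.019,.025,.044):print(dz,[fproj(im,p+[0,dy,dz]).round(1).tolist() for dy in(-.0095,0,.0095)])
E
```

```text
t 14.03 p [ 0.5256 -0.0826  0.0611] tool y [ 1.    -0.011  0.008] z [ 0.008 -0.004 -1.   ] F [ 0.9 -0.8 -0. ] g 0.203 0.0
L lobe [array([ 0.439, -0.084,  0.149]), array([ 0.444, -0.065,  0.122]), array([ 0.447, -0.056,  0.109]), array([ 0.449, -0.046,  0.095]), array([ 0.452, -0.036,  0.081])]
R lobe [array([ 0.604, -0.084,  0.154]), array([ 0.613, -0.065,  0.127]), array([ 0.618, -0.056,  0.114]), array([ 0.623, -0.046,  0.1  ]), array([ 0.628, -0.036,  0.087])]
fingertip [array([ 0.514, -0.084,  0.116]), array([ 0.521, -0.065,  0.088]), array([ 0.525, -0.056,  0.074]), array([ 0.528, -0.046,  0.06 ]), array([ 0.532, -0.036,  0.046])]
0 [[317.1, 286.9], [316.9, 271.2], [316.6, 254.9]]
0.019 [[316.8, 302.7], [316.5, 285.9], [316.2, 268.3]]
0.025 [[316.7, 308.3], [316.4, 291.1], [316.1, 273.1]]
0.044 [[316.3, 328.4], [315.9, 310.0], [315.6, 290.6]]
```

The finger ends and the gripper body are both shifted by 25 mm, so the tool is really 25 mm shorter than reported. I'll correct for that in the helper.

```bash
sed -i 's|^    rv=(R0.inv|    p=p-.025*R0.as_matrix()[:,2]\n    rv=(R0.inv|' h.py; sed -i 's|^    s=ctrl.get_state();print("t",|    s=ctrl.get_state();s["position"]=np.array(s["position"])-.025*R.from_rotvec(s["tool_rot"]).as_matrix()[:,2];print("t",|' h.py
python3 -c "
from h import *
st();plan([.522,-.079,.0145],-.0066)"
```

```text
t 14.13 p [ 0.5202 -0.0788  0.0805] tool y [ 1.    -0.009 -0.004] z [-0.004  0.001 -1.   ] F [-0.3  0.  -0.7] g 0.237 0.0
t [-0.3, 2.0, 66.0] w [-0.004, -0.001, -0.002]
```

Call:
jog_arm([
  {"tx":-1,"ty":0,"tz":15,"wx":0,"wy":0,"wz":0,"gripper":0.25},
  {"tx":-1,"ty":0,"tz":30,"wx":0,"wy":0,"wz":0,"gripper":0.25},
  {"tx":-1,"ty":0,"tz":42,"wx":0,"wy":0,"wz":0,"gripper":0.25},
  {"tx":-1,"ty":0,"tz":48,"wx":0,"wy":0,"wz":0,"gripper":0.25},
  {"tx":-1,"ty":0,"tz":48,"wx":0,"wy":0,"wz":0,"gripper":0.25},
])

```text
time: 14.55
position: [0.5209, -0.0784, 0.008]
tool_rot: [-2.226, -2.213, 0.002]
ft_force: [-0.5, -0.3, 0.3]
grip_width: 0.25
grip_force: 0.0
```

Call:
jog_arm([
  {"tx":0,"ty":0,"tz":4,"wx":0,"wy":0,"wz":0,"gripper":0.25},
  {"tx":0,"ty":0,"tz":8,"wx":0,"wy":0,"wz":0,"gripper":0.25},
  {"tx":0,"ty":0,"tz":12,"wx":0,"wy":0,"wz":0,"gripper":0.25},
  {"tx":0,"ty":0,"tz":16,"wx":0,"wy":0,"wz":0,"gripper":0.25},
  {"tx":0,"ty":0,"tz":16,"wx":0,"wy":0,"wz":0,"gripper":0.25},
])

```text
time: 14.97
position: [0.5215, -0.0791, -0.0075]
tool_rot: [-2.229, -2.213, 0.001]
ft_force: [-0.8, -0.5, -0.6]
grip_width: 0.25
grip_force: 0.0
```

Call:
jog_arm([
  {"tx":0,"ty":0,"tz":0,"wx":0,"wy":0,"wz":0,"gripper":0.0},
  {"tx":0,"ty":0,"tz":0,"wx":0,"wy":0,"wz":0,"gripper":0.0},
  {"tx":0,"ty":0,"tz":0,"wx":0,"wy":0,"wz":0,"gripper":0.0},
  {"tx":0,"ty":0,"tz":0,"wx":0,"wy":0,"wz":0,"gripper":0.0},
  {"tx":0,"ty":0,"tz":0,"wx":0,"wy":0,"wz":0,"gripper":0.0},
], grip_force=4)

```text
time: 15.38
position: [0.5221, -0.0791, -0.0067]
tool_rot: [2.229, 2.214, 0.0]
ft_force: [-0.8, -0.2, 0.4]
grip_width: 0.143
grip_force: 4.0
```

Call:
jog_arm([
  {"tx":0,"ty":0,"tz":0,"wx":0,"wy":0,"wz":0,"gripper":0.25},
  {"tx":0,"ty":0,"tz":0,"wx":0,"wy":0,"wz":0,"gripper":0.25},
  {"tx":0,"ty":0,"tz":0,"wx":0,"wy":0,"wz":0,"gripper":0.25},
  {"tx":0,"ty":0,"tz":2,"wx":0,"wy":0,"wz":0,"gripper":0.25},
  {"tx":0,"ty":0,"tz":3.5,"wx":0,"wy":0,"wz":0,"gripper":0.25},
])

```text
time: 15.8
position: [0.5221, -0.0792, -0.0104]
tool_rot: [2.229, 2.213, -0.0]
ft_force: [0.8, 0.6, -0.3]
grip_width: 0.244
grip_force: 0.0
```

Call:
jog_arm([
  {"tx":0,"ty":0,"tz":0,"wx":0,"wy":0,"wz":0,"gripper":0.0},
  {"tx":0,"ty":0,"tz":0,"wx":0,"wy":0,"wz":0,"gripper":0.0},
  {"tx":0,"ty":0,"tz":0,"wx":0,"wy":0,"wz":0,"gripper":0.0},
  {"tx":0,"ty":0,"tz":0,"wx":0,"wy":0,"wz":0,"gripper":0.0},
  {"tx":0,"ty":0,"tz":0,"wx":0,"wy":0,"wz":0,"gripper":0.0},
], grip_force=4)

```text
time: 16.22
position: [0.522, -0.0791, -0.0104]
tool_rot: [-2.229, -2.214, 0.0]
ft_force: [-0.1, -0.8, -1.3]
grip_width: 0.143
grip_force: 4.0
```

Call:
jog_arm([
  {"tx":0,"ty":0,"tz":-2,"wx":0,"wy":0,"wz":0,"gripper":0.0},
  {"tx":0,"ty":0,"tz":-6,"wx":0,"wy":0,"wz":0,"gripper":0.0},
  {"tx":0,"ty":0,"tz":-10,"wx":0,"wy":0,"wz":0,"gripper":0.0},
  {"tx":0,"ty":0,"tz":-14,"wx":0,"wy":0,"wz":0,"gripper":0.0},
  {"tx":0,"ty":0,"tz":-18,"wx":0,"wy":0,"wz":0,"gripper":0.0},
])

```text
time: 16.63
position: [0.5222, -0.0792, 0.0083]
tool_rot: [2.229, 2.213, 0.0]
ft_force: [0.1, -0.1, -1.4]
grip_width: 0.144
grip_force: 4.0
```

Call:
jog_arm([
  {"tx":-2,"ty":0,"tz":-5,"wx":0,"wy":0,"wz":0,"gripper":0.0},
  {"tx":-4,"ty":0,"tz":-11,"wx":0,"wy":0,"wz":0,"gripper":0.0},
  {"tx":-6,"ty":0,"tz":-17,"wx":0,"wy":0,"wz":0,"gripper":0.0},
  {"tx":-8,"ty":0,"tz":-23,"wx":0,"wy":0,"wz":0,"gripper":0.0},
  {"tx":-10,"ty":0,"tz":-28,"wx":0,"wy":0,"wz":0,"gripper":0.0},
])

```text
time: 17.05
position: [0.5222, -0.0895, 0.0365]
tool_rot: [2.229, 2.213, 0.0]
ft_force: [-0.2, 0.2, -1.7]
grip_width: 0.141
grip_force: 5.1
```

Call:
jog_arm([
  {"tx":-2,"ty":0,"tz":-6,"wx":0,"wy":0,"wz":0,"gripper":0.0},
  {"tx":-4,"ty":0,"tz":-12,"wx":0,"wy":0,"wz":0,"gripper":0.0},
  {"tx":-7,"ty":0,"tz":-18,"wx":0,"wy":0,"wz":0,"gripper":0.0},
  {"tx":-10,"ty":0,"tz":-24,"wx":0,"wy":0,"wz":0,"gripper":0.0},
  {"tx":-12,"ty":0,"tz":-29,"wx":0,"wy":0,"wz":0,"gripper":0.0},
])

```text
time: 17.47
position: [0.522, -0.1017, 0.0654]
tool_rot: [2.229, 2.213, 0.0]
ft_force: [0.0, -0.4, -1.0]
grip_width: 0.138
grip_force: 0.7
```

Call:
jog_arm([
  {"tx":0,"ty":0,"tz":-1,"wx":0,"wy":0,"wz":0,"gripper":0.0},
  {"tx":0,"ty":0,"tz":-2,"wx":0,"wy":0,"wz":0,"gripper":0.0},
  {"tx":0,"ty":0,"tz":-2,"wx":0,"wy":0,"wz":0,"gripper":0.0},
  {"tx":0,"ty":0,"tz":-2,"wx":0,"wy":0,"wz":0,"gripper":0.0},
  {"tx":0,"ty":0,"tz":-2,"wx":0,"wy":0,"wz":0,"gripper":0.0},
])

```text
time: 17.88
position: [0.5223, -0.1012, 0.0671]
tool_rot: [2.228, 2.213, 0.0]
ft_force: [-0.3, 0.8, 4.1]
grip_width: 0.14
grip_force: 4.0
```

```bash
python3 - <<'E'
from h import *
im=vision.get_image("wrist");st();a=cv2.resize(im["color"][230:350,260:380],(300,300))
i2=vision.get_image("side");b=cv2.resize(i2["color"][207:317,294:414],(490,450),interpolation=cv2.INTER_CUBIC)
o=np.zeros((450,790,3),np.uint8);o[:300,:300]=a;o[:,300:]=b
cv2.imwrite("pics/w10.png",o)
print("base",((proj(i2,[.522,-.101,.008])-[294,207])*4.09+[300,0]).round(),"bulb",((proj(i2,[.522,-.101,.097])-[294,207])*4.09+[300,0]).round())
E
```

```text
t 17.93 p [ 0.5223 -0.1012  0.0921] tool y [ 1.    -0.007  0.001] z [ 0.001 -0.    -1.   ] F [-0.4 -0.8  3.9] g 0.142 4.0
base [571. 327.] bulb [579. 248.]
```

View pics/w10.png

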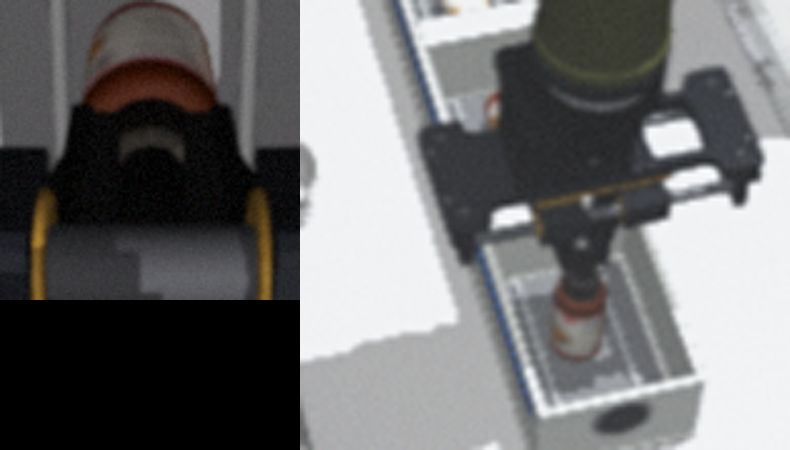

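The side view shows the bottle hanging about upright below the fingers: label at (578,340), base near (578,358). An upward force of about 4 N is unexplained, so I'll check the tilt numerically.

```bash
python3 - <<'E'
from h import *
im=vision.get_image("wrist");st()
c=lambda q:((fproj(im,q)-[260,230])*2.5).round().tolist()
for z in(.008,.012,.078):print(z,"+y edge",c([.522,-.0845,z]),"-x edge",c([.5055,-.101,z]),c([.5385,-.101,z]))
E
```

```text
t 18.03 p [ 0.5223 -0.1012  0.092 ] tool y [ 1.    -0.007  0.001] z [ 0.001 -0.    -1.   ] F [-0.2 -0.9  5.2] g 0.144 4.0
0.008 +y edge [147.0, -32.0] -x edge [88.0, 25.0] [206.0, 24.0]
0.012 +y edge [146.0, -29.0] -x edge [87.0, 30.0] [207.0, 29.0]
0.078 +y edge [145.0, 54.0] -x edge [67.0, 129.0] [225.0, 128.0]
```

Call:
jog_arm([
  {"tx":0,"ty":0,"tz":-1,"wx":0,"wy":0,"wz":0,"gripper":0.0},
  {"tx":0,"ty":0,"tz":-2,"wx":0,"wy":0,"wz":0,"gripper":0.0},
  {"tx":0,"ty":0,"tz":-3,"wx":0,"wy":0,"wz":0,"gripper":0.0},
  {"tx":0,"ty":0,"tz":-4,"wx":0,"wy":0,"wz":0,"gripper":0.0},
  {"tx":0,"ty":0,"tz":-4,"wx":0,"wy":0,"wz":0,"gripper":0.0},
])

```text
time: 18.45
position: [0.5216, -0.1009, 0.0704]
tool_rot: [-2.229, -2.213, 0.0]
ft_force: [-1.0, 0.2, -0.8]
grip_width: 0.139
grip_force: 4.0
```

```bash
python3 - <<'E'
from h import *
im=vision.get_image("wrist");st()
c=lambda q:((fproj(im,q))).round(1).tolist()
p=np.array(ctrl.get_state()["position"])
print("+y edge base",c([.522,p[1]+.0165,.008]),c([.522,p[1]+.0165,.078]))
g=im["color"].astype(int)
for r in range(205,275,3):print(r,g[r,319].tolist(),end=" ")
E
```

```text
t 18.5 p [ 0.5217 -0.101   0.0955] tool y [ 1.    -0.007 -0.   ] z [-0.  0. -1.] F [-0.1  0.5 -1.2] g 0.14 4.0
+y edge base [319.7, 216.3] [319.4, 249.9]
205 [88, 84, 85] 208 [84, 83, 83] 211 [89, 84, 89] 214 [88, 84, 86] 217 [89, 87, 89] 220 [90, 84, 86] 223 [88, 87, 88] 226 [89, 86, 87] 229 [61, 63, 70] 232 [67, 70, 79] 235 [85, 87, 90] 238 [77, 82, 82] 241 [86, 86, 90] 244 [92, 90, 91] 247 [83, 84, 86] 250 [82, 82, 92] 253 [19, 25, 58] 256 [13, 17, 41] 259 [1, 18, 53] 262 [33, 41, 78] 265 [30, 46, 82] 268 [22, 30, 67] 271 [7, 11, 8] 274 [7, 5, 11]
```

The bottle hangs with about 7° of lean, well inside its self-righting range. I'll lower it to the floor, release slowly and retreat upward.

Call:
jog_arm([
  {"tx":0,"ty":0,"tz":1,"wx":0,"wy":0,"wz":0,"gripper":0.0},
  {"tx":0,"ty":0,"tz":2,"wx":0,"wy":0,"wz":0,"gripper":0.0},
  {"tx":0,"ty":0,"tz":3,"wx":0,"wy":0,"wz":0,"gripper":0.0},
  {"tx":0,"ty":0,"tz":3,"wx":0,"wy":0,"wz":0,"gripper":0.16},
  {"tx":0,"ty":0,"tz":3,"wx":0,"wy":0,"wz":0,"gripper":0.18},
])

```text
time: 18.92
position: [0.5221, -0.1011, 0.0678]
tool_rot: [2.229, 2.213, 0.0]
ft_force: [-0.6, -0.0, 0.8]
grip_width: 0.169
grip_force: 0.0
```

Call:
jog_arm([
  {"tx":0,"ty":0,"tz":0,"wx":0,"wy":0,"wz":0,"gripper":0.22},
  {"tx":0,"ty":0,"tz":0,"wx":0,"wy":0,"wz":0,"gripper":0.28},
  {"tx":0,"ty":0,"tz":0,"wx":0,"wy":0,"wz":0,"gripper":0.32},
  {"tx":0,"ty":0,"tz":0,"wx":0,"wy":0,"wz":0,"gripper":0.35},
  {"tx":0,"ty":0,"tz":0,"wx":0,"wy":0,"wz":0,"gripper":0.35},
])

```text
time: 19.33
position: [0.522, -0.1011, 0.0678]
tool_rot: [2.229, 2.214, -0.0]
ft_force: [-0.2, 0.9, 0.3]
grip_width: 0.333
grip_force: 0.0
```

Call:
jog_arm([
  {"tx":0,"ty":0,"tz":-10,"wx":0,"wy":0,"wz":0,"gripper":0.35},
  {"tx":0,"ty":0,"tz":-30,"wx":0,"wy":0,"wz":0,"gripper":0.35},
  {"tx":0,"ty":0,"tz":-55,"wx":0,"wy":0,"wz":0,"gripper":0.35},
  {"tx":0,"ty":0,"tz":-80,"wx":0,"wy":0,"wz":0,"gripper":0.35},
  {"tx":0,"ty":0,"tz":-90,"wx":0,"wy":0,"wz":0,"gripper":0.35},
])

```text
time: 19.75
position: [0.524, -0.1012, 0.1619]
tool_rot: [2.225, 2.21, 0.004]
ft_force: [1.4, 0.2, 0.5]
grip_width: 0.345
grip_force: 0.0
```

```bash
python3 - <<'E'
from h import *
im=bot()
c=lambda q:((fproj(im,q))).round(1).tolist()
print("upright pred: bulb top",c([.522,-.101,.11]),"base +y",c([.522,-.0845,.008]),"bulb tops z=.0245 pred if lying",c([.522,-.07,.0245]))
cv2.imwrite("pics/w11raw.png",im["color"])
g=im["color"].astype(int);c0=int(fproj(im,[.522,-.101,.11])[0])
print([(r,g[r,c0].tolist()) for r in range(150,300,6)])
E
```

```text
t 19.8 p [ 0.5244 -0.1013  0.1875] tool y [ 1.    -0.007  0.007] z [ 0.007 -0.002 -1.   ] F [ 1.7 -0.2  0.6] g 0.35 0.0
bottle_1 0.8 [304.   5. 344. 125.] [0.5299 0.0858 0.0245] [ 0.529  -0.0228  0.0245]
bottle_1 0.78 [297. 200. 335. 259.] [ 0.5218 -0.0893  0.0245] [ 0.5212 -0.1452  0.0245]
bottle_1 0.56 [249.   0. 390. 317.] [0.5263 0.0908 0.0245] [ 0.524  -0.208   0.0245]
bulb_1 0.96 [299. 200. 337. 259.] [ 0.5232 -0.0896  0.0245] [ 0.5227 -0.1455  0.0245]
bulb_1 0.61 [301.   6. 344. 122.] [0.5285 0.0846 0.0245] [ 0.5277 -0.0199  0.0245]
upright pred: bulb top [315.9, 243.1] base +y [316.4, 191.5] bulb tops z=.0245 pred if lying [316.1, 178.8]
[(150, [235, 233, 234]), (156, [234, 232, 235]), (162, [234, 231, 234]), (168, [162, 157, 159]), (174, [157, 157, 156]), (180, [161, 155, 159]), (186, [117, 117, 115]), (192, [91, 86, 88]), (198, [89, 86, 88]), (204, [84, 87, 90]), (210, [89, 89, 93]), (216, [7, 21, 57]), (222, [26, 35, 64]), (228, [17, 19, 22]), (234, [20, 20, 18]), (240, [3, 6, 5]), (246, [9, 16, 12]), (252, [9, 7, 5]), (258, [44, 44, 43]), (264, [150, 148, 145]), (270, [144, 143, 144]), (276, [145, 142, 142]), (282, [150, 142, 146]), (288, [143, 142, 140]), (294, [121, 125, 126])]
```

```bash
python3 -c "
from h import *
st();plan([.528,-.009,.06],-.0066,1)"
```

```text
t 19.9 p [ 0.5223 -0.1012  0.1833] tool y [ 1.    -0.007  0.002] z [ 0.002 -0.001 -1.   ] F [ 0.7  1.1 -0.6] g 0.35 0.0
t [92.4, 4.9, 123.2] w [0.002, 0.001, -0.001]
```

Call:
jog_arm([
  {"tx":40,"ty":5,"tz":0,"wx":0,"wy":0,"wz":0,"gripper":0.3},
  {"tx":75,"ty":5,"tz":15,"wx":0,"wy":0,"wz":0,"gripper":0.3},
  {"tx":92,"ty":5,"tz":50,"wx":0,"wy":0,"wz":0,"gripper":0.3},
  {"tx":92,"ty":5,"tz":85,"wx":0,"wy":0,"wz":0,"gripper":0.3},
  {"tx":92,"ty":5,"tz":100,"wx":0,"wy":0,"wz":0,"gripper":0.3},
])

```text
time: 20.32
position: [0.523, -0.0071, 0.052]
tool_rot: [-2.22, -2.213, 0.008]
ft_force: [-0.9, -1.6, -0.4]
grip_width: 0.302
grip_force: 0.0
```

```bash
python3 - <<'E'
from h import *
im=bot();g=im["color"].max(2).astype(int)
plan([.528,-.009,.0145],-.0066,1)
for r in range(120,260,8):
    w=np.where(g[r,280:360]<45)[0]+280
    if len(w):m=float(np.median(w));print(r,w.min(),w.max(),fish(im,(m,r),.0245).round(4))
E
```

```text
t 20.37 p [ 0.5219 -0.0081  0.0753] tool y [ 1.    -0.005 -0.012] z [-0.012  0.002 -1.   ] F [-1.2  0.1 -1.4] g 0.301 0.0
bottle_1 0.73 [298. 109. 361. 279.] [0.5289 0.0814 0.0245] [ 0.5291 -0.0228  0.0245]
bottle_1 0.73 [296. 360. 342. 383.] [ 0.5225 -0.0861  0.0245] [ 0.5224 -0.1073  0.0245]
bottle_1 0.7 [298.   0. 357.  10.] [0.5282 0.1474 0.0245] [0.5282 0.1407 0.0245]
bulb_1 0.97 [297. 361. 340. 381.] [ 0.5221 -0.0871  0.0245] [ 0.522  -0.1054  0.0245]
bulb_1 0.9 [299.   0. 355.  11.] [0.5278 0.1474 0.0245] [0.5278 0.1401 0.0245]
bulb_1 0.72 [298. 110. 363. 276.] [0.5296 0.0808 0.0245] [ 0.5298 -0.0208  0.0245]
t [-0.1, 3.1, 65.7] w [-0.005, -0.001, 0.0]
224 311 348 [0.5291 0.0134 0.0245]
232 311 347 [0.5288 0.0084 0.0245]
240 313 345 [0.5288 0.0033 0.0245]
248 319 338 [ 0.5285 -0.0018  0.0245]
256 319 338 [ 0.5285 -0.007   0.0245]
```

Call:
jog_arm([
  {"tx":-1.5,"ty":1,"tz":15,"wx":0,"wy":0,"wz":0,"gripper":0.3},
  {"tx":-1.5,"ty":1,"tz":30,"wx":0,"wy":0,"wz":0,"gripper":0.3},
  {"tx":-1.5,"ty":1,"tz":42,"wx":0,"wy":0,"wz":0,"gripper":0.3},
  {"tx":-1.5,"ty":1,"tz":50,"wx":0,"wy":0,"wz":0,"gripper":0.3},
  {"tx":-1.5,"ty":1,"tz":52,"wx":0,"wy":0,"wz":0,"gripper":0.3},
])

```text
time: 20.88
position: [0.5279, -0.0109, 0.0048]
tool_rot: [-2.229, -2.212, 0.001]
ft_force: [-0.2, 0.6, 0.8]
grip_width: 0.3
grip_force: 0.0
```

Call:
jog_arm([
  {"tx":0,"ty":0,"tz":4,"wx":0,"wy":0,"wz":0,"gripper":0.3},
  {"tx":0,"ty":0,"tz":8,"wx":0,"wy":0,"wz":0,"gripper":0.3},
  {"tx":0,"ty":0,"tz":12,"wx":0,"wy":0,"wz":0,"gripper":0.3},
  {"tx":0,"ty":0,"tz":15,"wx":0,"wy":0,"wz":0,"gripper":0.3},
  {"tx":0,"ty":0,"tz":15,"wx":0,"wy":0,"wz":0,"gripper":0.3},
])

```text
time: 21.3
position: [0.5282, -0.0107, -0.0098]
tool_rot: [-2.229, -2.213, 0.001]
ft_force: [0.3, 0.7, 0.3]
grip_width: 0.301
grip_force: 0.0
```

Call:
jog_arm([
  {"tx":0,"ty":0,"tz":0,"wx":0,"wy":0,"wz":0,"gripper":0.0},
  {"tx":0,"ty":0,"tz":0,"wx":0,"wy":0,"wz":0,"gripper":0.0},
  {"tx":0,"ty":0,"tz":0,"wx":0,"wy":0,"wz":0,"gripper":0.0},
  {"tx":0,"ty":0,"tz":0,"wx":0,"wy":0,"wz":0,"gripper":0.0},
  {"tx":0,"ty":0,"tz":0,"wx":0,"wy":0,"wz":0,"gripper":0.0},
], grip_force=4)

```text
time: 21.72
position: [0.5287, -0.0107, -0.0091]
tool_rot: [2.229, 2.213, 0.0]
ft_force: [-0.0, 0.1, -0.1]
grip_width: 0.141
grip_force: 4.0
```

Call:
jog_arm([
  {"tx":0,"ty":0,"tz":-5,"wx":0,"wy":0,"wz":0,"gripper":0.0},
  {"tx":1,"ty":0,"tz":-11,"wx":0,"wy":0,"wz":0,"gripper":0.0},
  {"tx":2,"ty":0,"tz":-18,"wx":0,"wy":0,"wz":0,"gripper":0.0},
  {"tx":4,"ty":0,"tz":-26,"wx":0,"wy":0,"wz":0,"gripper":0.0},
  {"tx":7,"ty":0,"tz":-34,"wx":0,"wy":0,"wz":0,"gripper":0.0},
])

```text
time: 22.13
position: [0.5287, -0.0036, 0.0257]
tool_rot: [2.229, 2.213, 0.0]
ft_force: [1.0, -0.1, -1.4]
grip_width: 0.142
grip_force: 4.0
```

Call:
jog_arm([
  {"tx":3,"ty":0,"tz":-7,"wx":0,"wy":0,"wz":0,"gripper":0.0},
  {"tx":7,"ty":0,"tz":-14,"wx":0,"wy":0,"wz":0,"gripper":0.0},
  {"tx":12,"ty":0,"tz":-21,"wx":0,"wy":0,"wz":0,"gripper":0.0},
  {"tx":18,"ty":0,"tz":-27,"wx":0,"wy":0,"wz":0,"gripper":0.0},
  {"tx":24,"ty":0,"tz":-32,"wx":0,"wy":0,"wz":0,"gripper":0.0},
])

```text
time: 22.55
position: [0.5289, 0.0211, 0.0575]
tool_rot: [2.229, 2.214, 0.0]
ft_force: [0.5, 0.6, -1.5]
grip_width: 0.144
grip_force: 4.0
```

Call:
jog_arm([
  {"tx":6,"ty":0,"tz":-4,"wx":0,"wy":0,"wz":0,"gripper":0.0},
  {"tx":12,"ty":0,"tz":-8,"wx":0,"wy":0,"wz":0,"gripper":0.0},
  {"tx":17,"ty":0,"tz":-11,"wx":0,"wy":0,"wz":0,"gripper":0.0},
  {"tx":22,"ty":0,"tz":-13,"wx":0,"wy":0,"wz":0,"gripper":0.0},
  {"tx":25,"ty":0,"tz":-15,"wx":0,"wy":0,"wz":0,"gripper":0.0},
])

```text
time: 22.97
position: [0.5287, 0.0463, 0.0717]
tool_rot: [-2.228, -2.214, 0.0]
ft_force: [-0.4, -0.4, -1.6]
grip_width: 0.143
grip_force: 4.0
```

```bash
cat >> h.py <<'E'
def upr():
    im=vision.get_image("wrist");st();s=ctrl.get_state();p=np.array(s["position"]);g=im["color"].astype(int)
    for n,q in [("base+y",[p[0],p[1]+.0165,.008]),("shoulder+y",[p[0],p[1]+.0165,.078])]:print(n,fproj(im,q).round(1))
    print([(r,g[r,int(im["cx"]+.5)].tolist()) for r in range(196,275,4)])
E
python3 -c "
from h import *
upr()"
```

```text
t 23.02 p [0.529  0.0468 0.0971] tool y [ 1.    -0.006  0.   ] z [ 0.     0.001 -1.   ] F [-0.5  0.9 -1.1] g 0.146 4.0
base+y [319.5 215. ]
shoulder+y [319.2 248.1]
[(196, [34, 34, 68]), (200, [106, 114, 114]), (204, [97, 101, 104]), (208, [92, 96, 98]), (212, [99, 103, 109]), (216, [103, 103, 107]), (220, [96, 99, 108]), (224, [54, 57, 91]), (228, [0, 13, 41]), (232, [2, 20, 60]), (236, [25, 37, 76]), (240, [28, 42, 88]), (244, [11, 12, 15]), (248, [4, 9, 14]), (252, [22, 24, 21]), (256, [1, 6, 13]), (260, [39, 39, 45]), (264, [33, 38, 37]), (268, [2, 2, 4]), (272, [0, 0, 0])]
```

```bash
cat > tilt.py <<'E'
from h import *
im=vision.get_image("wrist");st();s=ctrl.get_state();p=np.array(s["position"])+[0,0,.0345];g=im["color"].astype(int)
b=np.array([p[0],p[1],p[2]])  # pivot=bulb centre (real tip + 9.5 mm)
col=int(im["cx"]+.5)
print("obs",[(r,g[r,col].tolist()) for r in range(130,250,5)])
for th in np.radians([-20,-10,0,10,20,30,40]):
    a=np.array([0,np.sin(th),-np.cos(th)]);n=np.array([0,np.cos(th),np.sin(th)])
    print(round(np.degrees(th)),"base edges rows",[fproj(im,b+.089*a+k*.0165*n)[1].round(1) for k in(1,-1)],"shoulder",[fproj(im,b+.019*a+k*.0165*n)[1].round(1) for k in(1,-1)],"lowest z",min((b+.089*a+k*.0165*n)[2] for k in(1,-1)).round(4))
E
python3 tilt.py
```

```text
t 23.07 p [0.529  0.0462 0.0969] tool y [ 1.    -0.006  0.   ] z [ 0.  0. -1.] F [ 0.3 -0.1 -1.5] g 0.143 4.0
obs [(130, [234, 233, 234]), (135, [231, 231, 232]), (140, [232, 231, 233]), (145, [232, 231, 232]), (150, [232, 229, 231]), (155, [233, 232, 234]), (160, [232, 231, 233]), (165, [234, 233, 235]), (170, [155, 155, 154]), (175, [158, 157, 157]), (180, [158, 157, 158]), (185, [165, 161, 161]), (190, [128, 124, 127]), (195, [31, 37, 72]), (200, [100, 104, 108]), (205, [93, 94, 98]), (210, [96, 100, 101]), (215, [102, 109, 110]), (220, [96, 100, 106]), (225, [9, 16, 54]), (230, [9, 22, 54]), (235, [20, 35, 81]), (240, [29, 41, 85]), (245, [9, 8, 11])]
-20 base edges rows [np.float64(263.2), np.float64(309.8)] shoulder [np.float64(266.8), np.float64(330.0)] lowest z 0.0171
-10 base edges rows [np.float64(241.3), np.float64(287.5)] shoulder [np.float64(261.0), np.float64(322.4)] lowest z 0.0159
0 base edges rows [np.float64(219.9), np.float64(265.4)] shoulder [np.float64(256.2), np.float64(314.5)] lowest z 0.0174
10 base edges rows [np.float64(199.1), np.float64(243.5)] shoulder [np.float64(252.6), np.float64(306.3)] lowest z 0.0159
20 base edges rows [np.float64(179.1), np.float64(222.0)] shoulder [np.float64(250.3), np.float64(298.1)] lowest z 0.0171
30 base edges rows [np.float64(160.2), np.float64(201.1)] shoulder [np.float64(249.6), np.float64(290.0)] lowest z 0.0211
40 base edges rows [np.float64(142.8), np.float64(181.1)] shoulder [np.float64(250.5), np.float64(282.2)] lowest z 0.0276
```

Call:
jog_arm([
  {"tx":0,"ty":0,"tz":3,"wx":0,"wy":0,"wz":0,"gripper":0.0},
  {"tx":0,"ty":0,"tz":6,"wx":0,"wy":0,"wz":0,"gripper":0.0},
  {"tx":4,"ty":0,"tz":8,"wx":0,"wy":0,"wz":0,"gripper":0.0},
  {"tx":8,"ty":0,"tz":8,"wx":0,"wy":0,"wz":0,"gripper":0.0},
  {"tx":12,"ty":0,"tz":8,"wx":0,"wy":0,"wz":0,"gripper":0.0},
])

```text
time: 23.48
position: [0.5287, 0.0577, 0.0633]
tool_rot: [-2.229, -2.213, 0.001]
ft_force: [-0.2, 0.7, -1.2]
grip_width: 0.145
grip_force: 4.0
```

```bash
python3 tilt.py | head -2;python3 tilt.py | grep -E "^(0|10|-10) "
```

```text
t 23.53 p [0.5288 0.059  0.0885] tool y [ 1.    -0.006 -0.   ] z [-0.     0.001 -1.   ] F [ 0.9  0.6 -1.1] g 0.146 4.0
obs [(130, [6, 35, 102]), (135, [162, 158, 161]), (140, [233, 230, 234]), (145, [88, 94, 93]), (150, [226, 223, 226]), (155, [234, 233, 234]), (160, [232, 232, 233]), (165, [233, 232, 233]), (170, [233, 233, 234]), (175, [233, 230, 233]), (180, [234, 233, 234]), (185, [234, 232, 235]), (190, [233, 232, 235]), (195, [104, 102, 104]), (200, [103, 107, 111]), (205, [86, 89, 94]), (210, [92, 97, 101]), (215, [98, 103, 107]), (220, [103, 104, 112]), (225, [33, 39, 78]), (230, [13, 27, 52]), (235, [17, 30, 73]), (240, [33, 48, 88]), (245, [12, 10, 11])]
-10 base edges rows [np.float64(241.2), np.float64(287.5)] shoulder [np.float64(260.8), np.float64(322.4)] lowest z 0.0077
0 base edges rows [np.float64(219.7), np.float64(265.3)] shoulder [np.float64(256.0), np.float64(314.4)] lowest z 0.0092
10 base edges rows [np.float64(198.9), np.float64(243.4)] shoulder [np.float64(252.3), np.float64(306.2)] lowest z 0.0077
```

Call:
jog_arm([
  {"tx":0,"ty":0,"tz":1,"wx":0,"wy":0,"wz":0,"gripper":0.0},
  {"tx":0,"ty":0,"tz":2,"wx":0,"wy":0,"wz":0,"gripper":0.0},
  {"tx":0,"ty":0,"tz":3,"wx":0,"wy":0,"wz":0,"gripper":0.0},
  {"tx":2,"ty":0,"tz":3,"wx":0,"wy":0,"wz":0,"gripper":0.0},
  {"tx":4,"ty":0,"tz":3,"wx":0,"wy":0,"wz":0,"gripper":0.0},
])

```text
time: 24.0
position: [0.5299, 0.0613, 0.0615]
tool_rot: [2.229, 2.212, 0.002]
ft_force: [-0.8, 0.5, 3.6]
grip_width: 0.144
grip_force: 4.0
```

```bash
python3 tilt.py | grep -vE "^(-20|20|30|40) "
```

```text
t 24.05 p [0.5296 0.0621 0.0863] tool y [ 1.    -0.007  0.001] z [ 0.001  0.    -1.   ] F [-0.6  1.3  3. ] g 0.143 4.0
obs [(130, [0, 45, 129]), (135, [1, 39, 122]), (140, [158, 156, 159]), (145, [219, 215, 218]), (150, [90, 95, 97]), (155, [98, 100, 104]), (160, [234, 233, 235]), (165, [232, 230, 232]), (170, [232, 231, 232]), (175, [233, 231, 234]), (180, [233, 232, 234]), (185, [233, 232, 233]), (190, [232, 231, 232]), (195, [231, 230, 233]), (200, [199, 201, 204]), (205, [82, 85, 90]), (210, [84, 90, 91]), (215, [93, 94, 101]), (220, [96, 97, 100]), (225, [90, 90, 104]), (230, [6, 14, 39]), (235, [0, 21, 60]), (240, [28, 44, 86]), (245, [6, 9, 21])]
-10 base edges rows [np.float64(239.5), np.float64(285.8)] shoulder [np.float64(258.6), np.float64(320.4)] lowest z 0.0053
0 base edges rows [np.float64(218.0), np.float64(263.6)] shoulder [np.float64(253.8), np.float64(312.4)] lowest z 0.0068
10 base edges rows [np.float64(197.1), np.float64(241.7)] shoulder [np.float64(250.1), np.float64(304.2)] lowest z 0.0053
```

Call:
jog_arm([
  {"tx":0,"ty":0,"tz":0,"wx":0,"wy":0,"wz":0,"gripper":0.15},
  {"tx":0,"ty":0,"tz":0,"wx":0,"wy":0,"wz":0,"gripper":0.17},
  {"tx":0,"ty":0,"tz":0,"wx":0,"wy":0,"wz":0,"gripper":0.19},
  {"tx":0,"ty":0,"tz":0,"wx":0,"wy":0,"wz":0,"gripper":0.25},
  {"tx":0,"ty":0,"tz":0,"wx":0,"wy":0,"wz":0,"gripper":0.32},
])

```text
time: 24.47
position: [0.5287, 0.0611, 0.0603]
tool_rot: [-2.229, -2.213, 0.001]
ft_force: [0.5, -0.5, -0.4]
grip_width: 0.255
grip_force: 0.0
```

Call:
jog_arm([
  {"tx":0,"ty":0,"tz":0,"wx":0,"wy":0,"wz":0,"gripper":0.35},
  {"tx":0,"ty":0,"tz":0,"wx":0,"wy":0,"wz":0,"gripper":0.35},
  {"tx":0,"ty":0,"tz":-10,"wx":0,"wy":0,"wz":0,"gripper":0.35},
  {"tx":0,"ty":0,"tz":-35,"wx":0,"wy":0,"wz":0,"gripper":0.35},
  {"tx":0,"ty":0,"tz":-60,"wx":0,"wy":0,"wz":0,"gripper":0.35},
])

```text
time: 24.88
position: [0.5281, 0.0614, 0.1211]
tool_rot: [-2.227, -2.213, 0.002]
ft_force: [0.5, -0.2, 0.8]
grip_width: 0.35
grip_force: 0.0
```

Call:
jog_arm([
  {"tx":20,"ty":0,"tz":-20,"wx":0,"wy":0,"wz":0,"gripper":0.35},
  {"tx":50,"ty":-1,"tz":-30,"wx":0,"wy":0,"wz":0,"gripper":0.3},
  {"tx":70,"ty":-1,"tz":-30,"wx":0,"wy":0,"wz":0,"gripper":0.3},
  {"tx":70,"ty":-1,"tz":-30,"wx":0,"wy":0,"wz":0,"gripper":0.3},
  {"tx":70,"ty":-1,"tz":-30,"wx":0,"wy":0,"wz":0,"gripper":0.3},
])

```text
time: 25.3
position: [0.5284, 0.1329, 0.1516]
tool_rot: [2.225, 2.217, 0.001]
ft_force: [-0.1, -0.7, 0.2]
grip_width: 0.301
grip_force: 0.0
```

```bash
python3 - <<'E'
from h import *
im=bot();g=im["color"].max(2).astype(int)
for r in range(150,300,6):
    w=np.where(g[r,290:350]<45)[0]+290
    if len(w):m=float(np.median(w));print(r,w.min(),w.max(),fish(im,(m,r),.0245).round(4))
E
```

```text
t 25.35 p [0.5285 0.1312 0.176 ] tool y [ 1.    -0.006  0.   ] z [ 0.    -0.001 -1.   ] F [-0.3  0.3 -0.8] g 0.299 0.0
bottle_1 0.76 [302. 267. 342. 322.] [0.5307 0.085  0.0245] [0.5306 0.0273 0.0245]
bottle_1 0.75 [296.  97. 339. 220.] [0.5274 0.2358 0.0245] [0.5268 0.1293 0.0245]
bulb_1 0.96 [300. 266. 338. 318.] [0.5283 0.0856 0.0245] [0.5281 0.032  0.0245]
bulb_1 0.89 [296.  99. 336. 220.] [0.5261 0.234  0.0245] [0.5254 0.129  0.0245]
276 290 292 [0.502  0.0761 0.0245]
282 290 349 [0.5018 0.07   0.0245]
288 290 349 [0.5292 0.0638 0.0245]
294 290 349 [0.5287 0.0576 0.0245]
```

Call:
jog_arm([
  {"tx":40,"ty":-2,"tz":0,"wx":0,"wy":0,"wz":0,"gripper":0.3},
  {"tx":75,"ty":-4,"tz":10,"wx":0,"wy":0,"wz":0,"gripper":0.3},
  {"tx":91,"ty":-4,"tz":40,"wx":0,"wy":0,"wz":0,"gripper":0.3},
  {"tx":91,"ty":-4,"tz":75,"wx":0,"wy":0,"wz":0,"gripper":0.3},
  {"tx":91,"ty":-4,"tz":80,"wx":0,"wy":0,"wz":0,"gripper":0.3},
])

```text
time: 25.87
position: [0.5212, 0.2206, 0.0651]
tool_rot: [-2.225, -2.212, 0.014]
ft_force: [-1.0, -1.6, -0.9]
grip_width: 0.3
grip_force: 0.0
```

Call:
jog_arm([
  {"tx":0,"ty":0,"tz":0,"wx":0,"wy":0,"wz":0,"gripper":0.3},
  {"tx":0,"ty":0,"tz":0,"wx":0,"wy":0,"wz":0,"gripper":0.3},
  {"tx":0,"ty":0,"tz":0,"wx":0,"wy":0,"wz":0,"gripper":0.3},
  {"tx":0,"ty":0,"tz":0,"wx":0,"wy":0,"wz":0,"gripper":0.3},
  {"tx":0,"ty":0,"tz":0,"wx":0,"wy":0,"wz":0,"gripper":0.3},
])

```text
time: 26.28
position: [0.5265, 0.2221, 0.0723]
tool_rot: [2.229, 2.211, 0.003]
ft_force: [0.4, -0.9, 0.0]
grip_width: 0.3
grip_force: 0.0
```

```bash
python3 - <<'E'
from h import *
im=bot();g=im["color"].max(2).astype(int)
for r in range(180,290,5):
    w=np.where(g[r,290:350]<45)[0]+290
    if len(w):m=float(np.median(w));print(r,w.min(),w.max(),fish(im,(m,r),.0245).round(4))
E
```

```text
t 26.33 p [0.5261 0.2222 0.097 ] tool y [ 1.    -0.008  0.002] z [ 0.002  0.    -1.   ] F [ 0.5 -1.1 -0.1] g 0.3 0.0
bottle_1 0.6 [295. 229. 346. 368.] [0.5276 0.2335 0.0245] [0.5266 0.1208 0.0245]
bulb_1 0.67 [295. 227. 344. 363.] [0.5269 0.2351 0.0245] [0.5259 0.125  0.0245]
230 313 318 [0.5242 0.2329 0.0245]
235 308 323 [0.5242 0.2295 0.0245]
240 307 324 [0.5241 0.226  0.0245]
245 307 324 [0.5241 0.2225 0.0245]
250 308 325 [0.5247 0.2189 0.0245]
255 308 325 [0.5247 0.2154 0.0245]
260 308 328 [0.5256 0.2117 0.0245]
265 302 332 [0.5249 0.2081 0.0245]
270 301 333 [0.5249 0.2044 0.0245]
275 290 349 [0.5252 0.2006 0.0245]
280 290 349 [0.5251 0.1969 0.0245]
285 290 349 [0.5247 0.193  0.0245]
```

Call:
jog_arm([
  {"tx":-1,"ty":-1.5,"tz":20,"wx":0,"wy":0,"wz":0,"gripper":0.3},
  {"tx":-1,"ty":-1.5,"tz":40,"wx":0,"wy":0,"wz":0,"gripper":0.3},
  {"tx":-1,"ty":-1.5,"tz":56,"wx":0,"wy":0,"wz":0,"gripper":0.3},
  {"tx":-1,"ty":-1.5,"tz":64,"wx":0,"wy":0,"wz":0,"gripper":0.3},
  {"tx":-1,"ty":-1.5,"tz":66,"wx":0,"wy":0,"wz":0,"gripper":0.3},
])

```text
time: 26.85
position: [0.5225, 0.2209, 0.0032]
tool_rot: [-2.228, -2.213, 0.004]
ft_force: [-0.9, 0.3, 0.7]
grip_width: 0.299
grip_force: 0.0
```

Call:
jog_arm([
  {"tx":0,"ty":0,"tz":4,"wx":0,"wy":0,"wz":0,"gripper":0.3},
  {"tx":0,"ty":0,"tz":8,"wx":0,"wy":0,"wz":0,"gripper":0.3},
  {"tx":0,"ty":0,"tz":12,"wx":0,"wy":0,"wz":0,"gripper":0.3},
  {"tx":0,"ty":0,"tz":16,"wx":0,"wy":0,"wz":0,"gripper":0.3},
  {"tx":0,"ty":0,"tz":16,"wx":0,"wy":0,"wz":0,"gripper":0.3},
])

```text
time: 27.27
position: [0.5233, 0.2212, -0.0118]
tool_rot: [-2.229, -2.214, 0.001]
ft_force: [-1.1, -0.1, -1.2]
grip_width: 0.299
grip_force: 0.0
```

Call:
jog_arm([
  {"tx":0,"ty":0,"tz":0,"wx":0,"wy":0,"wz":0,"gripper":0.0},
  {"tx":0,"ty":0,"tz":0,"wx":0,"wy":0,"wz":0,"gripper":0.0},
  {"tx":0,"ty":0,"tz":0,"wx":0,"wy":0,"wz":0,"gripper":0.0},
  {"tx":0,"ty":0,"tz":0,"wx":0,"wy":0,"wz":0,"gripper":0.0},
  {"tx":0,"ty":0,"tz":0,"wx":0,"wy":0,"wz":0,"gripper":0.0},
], grip_force=4)

```text
time: 27.68
position: [0.524, 0.2215, -0.0111]
tool_rot: [2.229, 2.213, 0.001]
ft_force: [1.1, 0.3, 0.7]
grip_width: 0.143
grip_force: 4.0
```

Call:
jog_arm([
  {"tx":0,"ty":0,"tz":-5,"wx":0,"wy":0,"wz":0,"gripper":0.0},
  {"tx":0,"ty":0,"tz":-11,"wx":0,"wy":0,"wz":0,"gripper":0.0},
  {"tx":0,"ty":0,"tz":-18,"wx":0,"wy":0,"wz":0,"gripper":0.0},
  {"tx":0,"ty":0,"tz":-26,"wx":0,"wy":0,"wz":0,"gripper":0.0},
  {"tx":0,"ty":0,"tz":-32,"wx":0,"wy":0,"wz":0,"gripper":0.0},
])

```text
time: 28.1
position: [0.524, 0.2216, 0.0219]
tool_rot: [2.229, 2.213, 0.001]
ft_force: [-0.2, 0.1, -0.6]
grip_width: 0.142
grip_force: 4.4
```

Call:
jog_arm([
  {"tx":-1,"ty":0,"tz":-6,"wx":0,"wy":0,"wz":0,"gripper":0.0},
  {"tx":-2,"ty":0,"tz":-12,"wx":0,"wy":0,"wz":0,"gripper":0.0},
  {"tx":-3,"ty":0,"tz":-18,"wx":0,"wy":0,"wz":0,"gripper":0.0},
  {"tx":-4,"ty":0,"tz":-24,"wx":0,"wy":0,"wz":0,"gripper":0.0},
  {"tx":-5,"ty":0,"tz":-29,"wx":0,"wy":0,"wz":0,"gripper":0.0},
])

```text
time: 28.52
position: [0.5237, 0.2163, 0.0503]
tool_rot: [2.229, 2.213, 0.0]
ft_force: [-1.1, -0.1, -1.2]
grip_width: 0.146
grip_force: 4.8
```

Call:
jog_arm([
  {"tx":-1,"ty":0,"tz":-4,"wx":0,"wy":0,"wz":0,"gripper":0.0},
  {"tx":-2,"ty":0,"tz":-8,"wx":0,"wy":0,"wz":0,"gripper":0.0},
  {"tx":-3,"ty":0,"tz":-13,"wx":0,"wy":0,"wz":0,"gripper":0.0},
  {"tx":-4,"ty":0,"tz":-18,"wx":0,"wy":0,"wz":0,"gripper":0.0},
  {"tx":-4,"ty":0,"tz":-20,"wx":0,"wy":0,"wz":0,"gripper":0.0},
])

```text
time: 28.93
position: [0.524, 0.2123, 0.0705]
tool_rot: [2.229, 2.213, 0.001]
ft_force: [-0.0, -0.2, -1.7]
grip_width: 0.144
grip_force: 4.0
```

```bash
python3 tilt.py
```

```text
t 28.98 p [0.5241 0.2125 0.0956] tool y [ 1.    -0.007  0.001] z [ 0.001  0.    -1.   ] F [ 0.2  0.7 -1.3] g 0.145 4.0
obs [(130, [35, 33, 30]), (135, [27, 28, 29]), (140, [30, 28, 30]), (145, [35, 38, 39]), (150, [32, 31, 34]), (155, [30, 27, 30]), (160, [31, 25, 29]), (165, [127, 137, 125]), (170, [107, 111, 113]), (175, [111, 111, 115]), (180, [242, 241, 242]), (185, [225, 230, 230]), (190, [173, 172, 170]), (195, [150, 146, 147]), (200, [125, 123, 123]), (205, [106, 102, 100]), (210, [101, 99, 100]), (215, [94, 95, 96]), (220, [95, 95, 94]), (225, [114, 109, 111]), (230, [133, 127, 128]), (235, [129, 131, 133]), (240, [130, 124, 126]), (245, [57, 55, 70])]
-20 base edges rows [np.float64(262.3), np.float64(309.0)] shoulder [np.float64(265.7), np.float64(329.1)] lowest z 0.0158
-10 base edges rows [np.float64(240.4), np.float64(286.7)] shoulder [np.float64(259.8), np.float64(321.5)] lowest z 0.0146
0 base edges rows [np.float64(218.9), np.float64(264.5)] shoulder [np.float64(255.0), np.float64(313.5)] lowest z 0.0161
10 base edges rows [np.float64(198.0), np.float64(242.6)] shoulder [np.float64(251.3), np.float64(305.3)] lowest z 0.0146
20 base edges rows [np.float64(177.9), np.float64(221.0)] shoulder [np.float64(249.0), np.float64(297.1)] lowest z 0.0158
30 base edges rows [np.float64(159.0), np.float64(200.1)] shoulder [np.float64(248.2), np.float64(289.0)] lowest z 0.0198
40 base edges rows [np.float64(141.4), np.float64(179.9)] shoulder [np.float64(249.1), np.float64(281.1)] lowest z 0.0263
```

Call:
jog_arm([
  {"tx":0,"ty":0,"tz":3,"wx":0,"wy":0,"wz":0,"gripper":0.0},
  {"tx":0,"ty":0,"tz":5,"wx":0,"wy":0,"wz":0,"gripper":0.0},
  {"tx":-1,"ty":0,"tz":7,"wx":0,"wy":0,"wz":0,"gripper":0.0},
  {"tx":-3,"ty":0,"tz":8,"wx":0,"wy":0,"wz":0,"gripper":0.0},
  {"tx":-5,"ty":0,"tz":8,"wx":0,"wy":0,"wz":0,"gripper":0.0},
])

```text
time: 29.4
position: [0.5233, 0.2073, 0.0612]
tool_rot: [-2.229, -2.214, 0.001]
ft_force: [-0.9, -0.1, -1.1]
grip_width: 0.143
grip_force: 4.0
```

```bash
python3 tilt.py | grep -vE "^(20|30|40) "
```

```text
t 29.45 p [0.5234 0.2066 0.0863] tool y [ 1.    -0.007 -0.001] z [-0.001 -0.001 -1.   ] F [-0.4 -0.5 -1.5] g 0.144 4.0
obs [(130, [35, 33, 37]), (135, [24, 29, 24]), (140, [30, 34, 33]), (145, [29, 30, 30]), (150, [34, 33, 34]), (155, [28, 28, 25]), (160, [112, 119, 107]), (165, [109, 116, 111]), (170, [230, 232, 233]), (175, [239, 237, 239]), (180, [165, 163, 165]), (185, [169, 167, 168]), (190, [170, 169, 172]), (195, [162, 157, 160]), (200, [98, 97, 102]), (205, [102, 98, 98]), (210, [92, 92, 95]), (215, [97, 97, 94]), (220, [101, 101, 103]), (225, [98, 98, 96]), (230, [97, 93, 96]), (235, [95, 95, 93]), (240, [93, 87, 94]), (245, [78, 86, 88])]
-20 base edges rows [np.float64(263.4), np.float64(310.0)] shoulder [np.float64(267.1), np.float64(330.4)] lowest z 0.0065
-10 base edges rows [np.float64(241.5), np.float64(287.7)] shoulder [np.float64(261.3), np.float64(322.8)] lowest z 0.0052
0 base edges rows [np.float64(220.1), np.float64(265.6)] shoulder [np.float64(256.5), np.float64(314.8)] lowest z 0.0068
10 base edges rows [np.float64(199.2), np.float64(243.7)] shoulder [np.float64(252.9), np.float64(306.7)] lowest z 0.0052
```

Call:
jog_arm([
  {"tx":0,"ty":0,"tz":1,"wx":0,"wy":0,"wz":0,"gripper":0.0},
  {"tx":0,"ty":0,"tz":2,"wx":0,"wy":0,"wz":0,"gripper":0.0},
  {"tx":0,"ty":0,"tz":3,"wx":0,"wy":0,"wz":0,"gripper":0.0},
  {"tx":-2,"ty":0,"tz":3,"wx":0,"wy":0,"wz":0,"gripper":0.0},
  {"tx":-4,"ty":0,"tz":3,"wx":0,"wy":0,"wz":0,"gripper":0.0},
])

```text
time: 29.87
position: [0.5246, 0.2041, 0.0603]
tool_rot: [2.228, 2.213, 0.003]
ft_force: [-1.3, -0.4, 6.3]
grip_width: 0.142
grip_force: 6.4
```

Call:
jog_arm([
  {"tx":-2,"ty":0,"tz":1,"wx":0,"wy":0,"wz":0,"gripper":0.0},
  {"tx":-4,"ty":0,"tz":1.5,"wx":0,"wy":0,"wz":0,"gripper":0.0},
  {"tx":-5,"ty":0,"tz":1.5,"wx":0,"wy":0,"wz":0,"gripper":0.0},
  {"tx":-5,"ty":0,"tz":1.5,"wx":0,"wy":0,"wz":0,"gripper":0.0},
  {"tx":-5,"ty":0,"tz":1.5,"wx":0,"wy":0,"wz":0,"gripper":0.0},
])

```text
time: 30.28
position: [0.5245, 0.1998, 0.0597]
tool_rot: [2.228, 2.213, 0.004]
ft_force: [-3.3, -1.2, 12.3]
grip_width: 0.147
grip_force: 9.9
```

```bash
sed -i 's/range(130,250,5)/range(185,275,4)/' tilt.py; python3 tilt.py | grep -vE "^(20|30|40) "
```

```text
t 30.33 p [0.5244 0.1998 0.0847] tool y [ 1.    -0.007  0.003] z [ 0.003  0.001 -1.   ] F [-3.1 -0.2 12.1] g 0.143 9.9
obs [(185, [175, 172, 170]), (189, [164, 162, 162]), (193, [164, 163, 163]), (197, [136, 130, 133]), (201, [98, 97, 101]), (205, [99, 95, 97]), (209, [99, 99, 98]), (213, [97, 93, 95]), (217, [94, 92, 95]), (221, [91, 95, 96]), (225, [98, 94, 99]), (229, [99, 95, 100]), (233, [64, 67, 71]), (237, [79, 86, 86]), (241, [88, 92, 95]), (245, [92, 97, 100]), (249, [100, 105, 109]), (253, [97, 100, 104]), (257, [68, 69, 91]), (261, [15, 19, 45]), (265, [4, 21, 56]), (269, [28, 44, 85]), (273, [28, 43, 88])]
-20 base edges rows [np.float64(262.5), np.float64(309.2)] shoulder [np.float64(265.8), np.float64(329.2)] lowest z 0.005
-10 base edges rows [np.float64(240.6), np.float64(286.9)] shoulder [np.float64(260.0), np.float64(321.6)] lowest z 0.0037
0 base edges rows [np.float64(219.2), np.float64(264.8)] shoulder [np.float64(255.1), np.float64(313.7)] lowest z 0.0052
10 base edges rows [np.float64(198.3), np.float64(242.8)] shoulder [np.float64(251.5), np.float64(305.5)] lowest z 0.0037
```

Call:
jog_arm([
  {"tx":0,"ty":0,"tz":-1,"wx":0,"wy":0,"wz":0,"gripper":0.0},
  {"tx":0,"ty":0,"tz":-2,"wx":0,"wy":0,"wz":0,"gripper":0.0},
  {"tx":0,"ty":0,"tz":-3,"wx":0,"wy":0,"wz":0,"gripper":0.0},
  {"tx":0,"ty":0,"tz":-3,"wx":0,"wy":0,"wz":0,"gripper":0.15},
  {"tx":0,"ty":0,"tz":-3,"wx":0,"wy":0,"wz":0,"gripper":0.17},
])

```text
time: 30.75
position: [0.5235, 0.1981, 0.0599]
tool_rot: [2.229, 2.213, -0.001]
ft_force: [-0.3, -0.2, -0.4]
grip_width: 0.157
grip_force: 0.0
```

Call:
jog_arm([
  {"tx":0,"ty":0,"tz":0,"wx":0,"wy":0,"wz":0,"gripper":0.19},
  {"tx":0,"ty":0,"tz":0,"wx":0,"wy":0,"wz":0,"gripper":0.25},
  {"tx":0,"ty":0,"tz":0,"wx":0,"wy":0,"wz":0,"gripper":0.35},
  {"tx":0,"ty":0,"tz":0,"wx":0,"wy":0,"wz":0,"gripper":0.35},
  {"tx":0,"ty":0,"tz":0,"wx":0,"wy":0,"wz":0,"gripper":0.35},
])

```text
time: 31.17
position: [0.5235, 0.1984, 0.0601]
tool_rot: [-2.229, -2.214, 0.0]
ft_force: [-0.3, -0.2, -0.5]
grip_width: 0.332
grip_force: 0.0
```

Call:
jog_arm([
  {"tx":0,"ty":0,"tz":-10,"wx":0,"wy":0,"wz":0,"gripper":0.35},
  {"tx":0,"ty":0,"tz":-35,"wx":0,"wy":0,"wz":0,"gripper":0.35},
  {"tx":0,"ty":0,"tz":-60,"wx":0,"wy":0,"wz":0,"gripper":0.35},
  {"tx":0,"ty":0,"tz":-80,"wx":0,"wy":0,"wz":0,"gripper":0.2},
  {"tx":0,"ty":0,"tz":-80,"wx":0,"wy":0,"wz":0,"gripper":0.0},
])

```text
time: 31.58
position: [0.5263, 0.2, 0.1455]
tool_rot: [2.226, 2.211, 0.011]
ft_force: [0.2, 1.0, 1.0]
grip_width: 0.269
grip_force: 0.0
```

```bash
python3 - <<'E'
from h import *
im=bot();cv2.imwrite("pics/w12.png",im["color"])
for r in vision.spot_in("wrist","start_button_top")[:3]:print(r)
for r in vision.spot_in("wrist","timer_pad")[:3]:print(r)
hsv=cv2.cvtColor(im["color"],cv2.COLOR_BGR2HSV);m=cv2.inRange(hsv,(45,120,50),(85,255,255))
n,l,s,c=cv2.connectedComponentsWithStats(m)
for i in range(1,n):
    if s[i,4]>60:print("green",s[i],c[i].round(1),[fish(im,c[i],z).round(4) for z in(.058,.062)])
E
```

```text
t 31.63 p [0.5252 0.1993 0.1683] tool y [ 1.    -0.007  0.005] z [ 0.005  0.001 -1.   ] F [0.1 0.3 0.6] g 0.236 0.0
bottle_1 0.75 [304. 349. 341. 382.] [0.5292 0.0661 0.0245] [0.529  0.0223 0.0245]
bottle_1 0.71 [293. 207. 336. 270.] [0.5234 0.2102 0.0245] [0.5227 0.1517 0.0245]
bulb_1 0.94 [303. 351. 343. 378.] [0.5296 0.0637 0.0245] [0.5295 0.0286 0.0245]
bulb_1 0.6 [293. 207. 335. 270.] [0.5229 0.2097 0.0245] [0.5222 0.152  0.0245]
{'bbox': [307.5, 0.0, 350.6, 34.1], 'conf': 0.6}
{'bbox': [246.0, 2.1, 392.0, 381.6], 'conf': 0.8}
green [ 309    0   42   33 1139] [329.5  14.7] [array([0.5356, 0.3634, 0.058 ]), array([0.5355, 0.3622, 0.062 ])]
green [118  56  20  47 563] [125.9  80. ] [array([0.3745, 0.3249, 0.058 ]), array([0.3767, 0.3243, 0.062 ])]
```

View pics/w12.png

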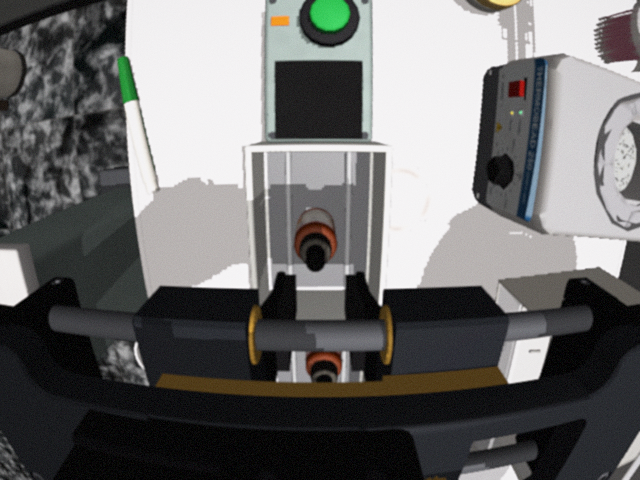

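Bottles A at (316,240) and B at (325,365) stand upright, and the green button is at (330,14). Next, over to the button with the fingers closed.

```bash
python3 - <<'E'
from h import *
st();plan([.5355,.362,.085],-.0066,1)
im=vision.get_image("wrist");print("pad",(sum(fish(im,c,.042) for c in[(277,62),(362,62),(275,138),(368,138)])/4).round(4))
E
```

```text
t 31.83 p [0.5228 0.198  0.1642] tool y [ 1.    -0.007 -0.002] z [-0.002 -0.001 -1.   ] F [0.  0.8 0.6] g 0.062 0.0
t [164.1, 11.7, 79.1] w [-0.002, 0.001, -0.0]
pad [0.5242 0.2968 0.042 ]
```

Call:
jog_arm([
  {"tx":40,"ty":3,"tz":0,"wx":0,"wy":0,"wz":0,"gripper":0.0},
  {"tx":80,"ty":6,"tz":5,"wx":0,"wy":0,"wz":0,"gripper":0.0},
  {"tx":120,"ty":9,"tz":20,"wx":0,"wy":0,"wz":0,"gripper":0.0},
  {"tx":155,"ty":12,"tz":40,"wx":0,"wy":0,"wz":0,"gripper":0.0},
  {"tx":164,"ty":12,"tz":60,"wx":0,"wy":0,"wz":0,"gripper":0.0},
])

```text
time: 32.3
position: [0.5341, 0.37, 0.0789]
tool_rot: [-2.218, -2.217, -0.004]
ft_force: [-1.4, 0.9, 0.0]
grip_width: 0.008
grip_force: 0.0
```

Call:
jog_arm([
  {"tx":0,"ty":0,"tz":10,"wx":0,"wy":0,"wz":0,"gripper":0.0},
  {"tx":0,"ty":0,"tz":19,"wx":0,"wy":0,"wz":0,"gripper":0.0},
  {"tx":0,"ty":0,"tz":19,"wx":0,"wy":0,"wz":0,"gripper":0.0},
  {"tx":0,"ty":0,"tz":19,"wx":0,"wy":0,"wz":0,"gripper":0.0},
  {"tx":0,"ty":0,"tz":19,"wx":0,"wy":0,"wz":0,"gripper":0.0},
])

```text
time: 32.72
position: [0.538, 0.3609, 0.0622]
tool_rot: [2.231, 2.21, 0.002]
ft_force: [0.7, -0.3, 0.6]
grip_width: 0.004
grip_force: 0.0
```

```bash
python3 - <<'E'
from h import *
im=vision.get_image("wrist");st()
hsv=cv2.cvtColor(im["color"],cv2.COLOR_BGR2HSV);m=cv2.inRange(hsv,(45,120,50),(85,255,255))
n,l,s,c=cv2.connectedComponentsWithStats(m)
for i in range(1,n):
    if s[i,4]>60:
        x,y,w,h,a=s[i];print("green",s[i],[fish(im,(x+w/2-.5,y),.06).round(4),fish(im,(x,y+14),.06).round(4),fish(im,(x+w-1,y+14),.06).round(4)])
E
```

```text
t 32.77 p [0.538  0.3613 0.0875] tool y [ 1.    -0.009  0.002] z [ 0.002  0.    -1.   ] F [ 0.5 -0.1  0.4] g 0.005 0.0
green [494   0  18  36 211] [array([0.6408, 0.5166, 0.06  ]), array([0.6347, 0.5069, 0.06  ]), array([0.6457, 0.5089, 0.06  ])]
green [ 288  241   54   47 1465] [array([0.5358, 0.379 , 0.06  ]), array([0.5212, 0.3711, 0.06  ]), array([0.5501, 0.3708, 0.06  ])]
green [ 73 249  30  55 720] [array([0.3931, 0.3745, 0.06  ]), array([0.3782, 0.3647, 0.06  ]), array([0.4027, 0.3653, 0.06  ])]
```

Call:
jog_arm([
  {"tx":2,"ty":-1,"tz":8,"wx":0,"wy":0,"wz":0,"gripper":0.0},
  {"tx":2,"ty":-1,"tz":14,"wx":0,"wy":0,"wz":0,"gripper":0.0},
  {"tx":2,"ty":-1,"tz":19,"wx":0,"wy":0,"wz":0,"gripper":0.0},
  {"tx":2,"ty":-1,"tz":22,"wx":0,"wy":0,"wz":0,"gripper":0.0},
  {"tx":2,"ty":-1,"tz":24,"wx":0,"wy":0,"wz":0,"gripper":0.0},
])

```text
time: 33.18
position: [0.5352, 0.3638, 0.0365]
tool_rot: [2.229, 2.214, -0.002]
ft_force: [-0.8, -1.0, 1.7]
grip_width: 0.005
grip_force: 1.1
```

Call:
jog_arm([
  {"tx":0,"ty":0,"tz":1,"wx":0,"wy":0,"wz":0,"gripper":0.0},
  {"tx":0,"ty":0,"tz":2,"wx":0,"wy":0,"wz":0,"gripper":0.0},
  {"tx":0,"ty":0,"tz":3,"wx":0,"wy":0,"wz":0,"gripper":0.0},
  {"tx":0,"ty":0,"tz":4,"wx":0,"wy":0,"wz":0,"gripper":0.0},
  {"tx":0,"ty":0,"tz":4,"wx":0,"wy":0,"wz":0,"gripper":0.0},
])

```text
time: 33.6
position: [0.5356, 0.3642, 0.0332]
tool_rot: [2.229, 2.213, -0.001]
ft_force: [-1.3, -2.1, 2.9]
grip_width: 0.006
grip_force: 1.8
```

Call:
jog_arm([
  {"tx":0,"ty":0,"tz":1,"wx":0,"wy":0,"wz":0,"gripper":0.0},
  {"tx":0,"ty":0,"tz":2,"wx":0,"wy":0,"wz":0,"gripper":0.0},
  {"tx":0,"ty":0,"tz":3,"wx":0,"wy":0,"wz":0,"gripper":0.0},
  {"tx":0,"ty":0,"tz":4,"wx":0,"wy":0,"wz":0,"gripper":0.0},
  {"tx":0,"ty":0,"tz":4,"wx":0,"wy":0,"wz":0,"gripper":0.0},
])

```text
time: 34.02
position: [0.5358, 0.3644, 0.0325]
tool_rot: [2.228, 2.212, -0.0]
ft_force: [-6.5, -6.6, 18.9]
grip_width: 0.006
grip_force: 9.9
```

Call:
jog_arm([
  {"tx":0,"ty":0,"tz":0.5,"wx":0,"wy":0,"wz":0,"gripper":0.0},
  {"tx":0,"ty":0,"tz":1,"wx":0,"wy":0,"wz":0,"gripper":0.0},
  {"tx":0,"ty":0,"tz":1,"wx":0,"wy":0,"wz":0,"gripper":0.0},
  {"tx":0,"ty":0,"tz":1,"wx":0,"wy":0,"wz":0,"gripper":0.0},
  {"tx":0,"ty":0,"tz":1,"wx":0,"wy":0,"wz":0,"gripper":0.0},
])

```text
time: 34.43
position: [0.5358, 0.3644, 0.0324]
tool_rot: [2.228, 2.212, -0.0]
ft_force: [-8.3, -7.4, 24.8]
grip_width: 0.003
grip_force: 12.2
```

The button bottomed out at 25 N. I'll retreat and relocate the thermometer and dish.

Call:
jog_arm([
  {"tx":0,"ty":0,"tz":-20,"wx":0,"wy":0,"wz":0,"gripper":0.0},
  {"tx":0,"ty":0,"tz":-60,"wx":0,"wy":0,"wz":0,"gripper":0.2},
  {"tx":0,"ty":0,"tz":-100,"wx":0,"wy":0,"wz":0,"gripper":0.4},
  {"tx":-40,"ty":0,"tz":-140,"wx":0,"wy":0,"wz":0,"gripper":0.5},
  {"tx":-80,"ty":0,"tz":-155,"wx":0,"wy":0,"wz":0,"gripper":0.5},
])

```text
time: 34.85
position: [0.5351, 0.3029, 0.1804]
tool_rot: [-2.22, -2.221, -0.012]
ft_force: [0.6, -1.3, 0.5]
grip_width: 0.222
grip_force: 0.0
```

```bash
cat > therm.py <<'E'
from h import *
im=vision.get_image("top");c=im["color"]
for t in("thermometer","kidney_dish","timer"):
    for d in vision.spot_in("top",t)[:2]:
        b=d["bbox"];print(t,round(d["conf"],2),np.round(b),pix2(im,((b[0]+b[2])/2,(b[1]+b[3])/2),.01).round(4))
E
python3 therm.py; python3 - <<'E'
from h import *
im=vision.get_image("top");c0=cv2.imread("pics/top0.png")
d=cv2.absdiff(im["color"],c0).max(2)[205:300,400:540];print("changed px",(d>40).sum(),np.argwhere(d>40)[:3])
st();plan([.46,-.25,.2],0.1)
E
```

```text
thermometer 0.79 [426. 273. 470. 284.] [ 0.4232 -0.3251  0.01  ]
kidney_dish 0.85 [485. 216. 520. 284.] [ 0.5096 -0.4736  0.01  ]
timer 0.78 [433. 214. 459. 245.] [ 0.5594 -0.3189  0.01  ]
changed px 192 [[59 61]
 [59 62]
 [59 63]]
t 35.1 p [0.5353 0.2978 0.2011] tool y [ 1.    -0.008  0.   ] z [ 0.     0.001 -1.   ] F [ 0.3  0.3 -0.6] g 0.442 0.0
t [-137.1, -17.8, 0.2] w [0.0, -0.0, -0.027]
t [-136.6, -21.5, 0.2] w [0.0, -0.0, -0.027]
t [-135.9, -25.1, 0.2] w [0.0, -0.0, -0.027]
t [-135.2, -28.8, 0.3] w [0.0, -0.0, -0.027]
```

Call:
jog_arm([
  {"tx":-35,"ty":-4,"tz":0,"wx":0,"wy":0,"wz":0,"gripper":0.5},
  {"tx":-70,"ty":-9,"tz":0,"wx":0,"wy":0,"wz":0,"gripper":0.5},
  {"tx":-105,"ty":-13,"tz":0,"wx":0,"wy":0,"wz":0,"gripper":0.5},
  {"tx":-140,"ty":-18,"tz":0,"wx":0,"wy":0,"wz":0,"gripper":0.5},
  {"tx":-175,"ty":-22,"tz":0,"wx":0,"wy":0,"wz":0,"gripper":0.5},
])

```text
time: 35.52
position: [0.5107, 0.1232, 0.175]
tool_rot: [-2.224, -2.216, 0.001]
ft_force: [1.3, -0.2, -0.1]
grip_width: 0.496
grip_force: 0.0
```

Call:
jog_arm([
  {"tx":-35,"ty":-4,"tz":0,"wx":0,"wy":0,"wz":0,"gripper":0.5},
  {"tx":-70,"ty":-9,"tz":0,"wx":0,"wy":0,"wz":0,"gripper":0.5},
  {"tx":-105,"ty":-13,"tz":0,"wx":0,"wy":0,"wz":0,"gripper":0.5},
  {"tx":-140,"ty":-18,"tz":0,"wx":0,"wy":0,"wz":0,"gripper":0.5},
  {"tx":-175,"ty":-22,"tz":0,"wx":0,"wy":0,"wz":0,"gripper":0.5},
])

```text
time: 35.93
position: [0.4882, -0.0518, 0.1753]
tool_rot: [-2.225, -2.216, 0.0]
ft_force: [0.3, -0.3, 0.6]
grip_width: 0.503
grip_force: 0.0
```

Call:
jog_arm([
  {"tx":-35,"ty":-6,"tz":0,"wx":0,"wy":0,"wz":0,"gripper":0.5},
  {"tx":-70,"ty":-12,"tz":0,"wx":0,"wy":0,"wz":0,"gripper":0.5},
  {"tx":-105,"ty":-17,"tz":0,"wx":0,"wy":0,"wz":0,"gripper":0.5},
  {"tx":-140,"ty":-22,"tz":0,"wx":0,"wy":0,"wz":0,"gripper":0.5},
  {"tx":-175,"ty":-28,"tz":0,"wx":0,"wy":0,"wz":0,"gripper":0.5},
])

```text
time: 36.35
position: [0.4598, -0.2266, 0.1752]
tool_rot: [-2.225, -2.216, -0.0]
ft_force: [0.2, 0.6, -0.2]
grip_width: 0.501
grip_force: 0.0
```

Call:
jog_arm([
  {"tx":-35,"ty":-5,"tz":0,"wx":0,"wy":0,"wz":0,"gripper":0.5},
  {"tx":-70,"ty":-10,"tz":0,"wx":0,"wy":0,"wz":0,"gripper":0.5},
  {"tx":-105,"ty":-15,"tz":0,"wx":0,"wy":0,"wz":0,"gripper":0.5},
  {"tx":-140,"ty":-20,"tz":0,"wx":0,"wy":0,"wz":0,"gripper":0.5},
  {"tx":-165,"ty":-25,"tz":0,"wx":0,"wy":0,"wz":0,"gripper":0.5},
])

```text
time: 36.77
position: [0.4332, -0.3935, 0.1745]
tool_rot: [-2.228, -2.213, 0.001]
ft_force: [0.4, -1.0, -0.5]
grip_width: 0.498
grip_force: 0.0
```

```bash
cat > tw.py <<'E'
from h import *
im=vision.get_image("wrist");st();cv2.imwrite("pics/tw.png",im["color"])
for t in("thermometer","kidney_dish","timer","patch"):
    for d in vision.spot_in("wrist",t)[:2]:
        b=d["bbox"];print(t,round(d["conf"],2),np.round(b),fish(im,((b[0]+b[2])/2,(b[1]+b[3])/2),.012).round(4))
E
python3 tw.py; python3 therm.py
```

```text
t 36.82 p [ 0.4307 -0.3989  0.1992] tool y [ 1.    -0.013 -0.002] z [-0.002 -0.002 -1.   ] F [-0.8 -5.1  0.3] g 0.5 0.0
thermometer 0.61 [291.  53. 330. 197.] [ 0.4254 -0.3145  0.012 ]
kidney_dish 0.83 [299. 234. 482. 318.] [ 0.506  -0.4669  0.012 ]
kidney_dish 0.51 [359.   0. 474.  13.] [ 0.5267 -0.1949  0.012 ]
timer 0.58 [414.  93. 488. 163.] [ 0.5605 -0.314   0.012 ]
patch 0.92 [358.   4. 477.  10.] [ 0.5278 -0.1953  0.012 ]
thermometer 0.9 [424. 272. 470. 285.] [ 0.4213 -0.3213  0.01  ]
kidney_dish 0.79 [484. 223. 514. 264.] [ 0.5264 -0.4645  0.01  ]
timer 0.7 [434. 214. 459. 244.] [ 0.5623 -0.3207  0.01  ]
timer 0.66 [301. 224. 311. 240.] [0.5336 0.0695 0.01  ]
```

```bash
python3 - <<'E'
from h import *
c=cv2.imread("pics/tw.png");g=c.mean(2).astype(int)
for r in range(44,206,6):print(r,' '.join(f"{v:3d}" for v in g[r,282:340:2]))
E
```

```text
44 209 224 228 230 229 231 232 230 231 229 230 228 229 229 230 230 230 230 230 231 230 229 230 230 229 229 229 231 230
50 228 229 230 231 229 230 228 228 228 231 229 230 232 230 232 229 229 231 231 231 231 231 231 230 230 231 231 230 228
56 231 231 231 230 231 229 180 223 221 223 229 232 230 230 231 231 230 231 232 229 231 231 229 232 231 229 229 230 229
62 230 231 231 233 230 229 226 197 226 211 230 229 231 230 230 231 232 232 231 231 230 231 231 231 230 231 232 230 229
68 230 231 233 230 220 230 232 232 231 230 230 231 232 212 220 231 232 230 233 230 230 230 229 230 231 229 231 233 233
74 230 231 216 171 208 233 232 231 232 231 232 230 231 231 192 230 230 230 230 231 231 231 231 232 232 231 231 231 230
80 232 232 232 212 172 229 231 232 230 230 230 230 230 231 212 217 233 231 231 229 229 232 230 230 231 229 226 205 200
86 231 231 232 220 162 209 231 230 232 230 230 230 232 219 229 193 231 230 230 229 232 229 219 205 198 207 219 228 231
92 229 231 232 232 228 183 230 234 233 231 232 232 231 230 231 211 182 205 203 213 219 224 231 230 231 233 232 224 225
98 232 232 232 229 229 162 20
[... 1429 characters left out ...]
 233 232 233 232 231 233 232 185 225 233 232 232 232 234 232 233 233 215 207 232 233 233 231 232 233
176 234 233 233 234 234 235 234 235 234 234 234 178 197 233 231 233 234 231 233 232 232 231 205 229 231 231 233 235 233
182 161 160 159 164 159 162 160 161 160 160 162 161 143 165 186 186 200 233 232 221 199 194 158 147 159 160 160 165 160
188 160 162 156 160 159 163 160 165 159 161 162 158 154 152 178 189 185 186 188 187 186 189 162 139 162 158 164 162 165
194 159 161 164 161 158 161 162 160 160 160 163 162 160 164 149 160 168 168 166 155 150 135 152 163 160 160 158 161 164
200 160 159 158 159 163 159 159 161 161 163 162 158 163 163 157 164 159 161 162 163 162 161 159 162 160 155 158 162 165
```

```bash
python3 - <<'E'
from h import *
im=vision.get_image("wrist");st()
F=lambda u,v,z=.008:fish(im,(u,v),z)
a,b=F(300.5,80),F(315.5,176);t,t2,e=F(297.5,56),F(298.5,71),F(317.5,190)
print(a.round(4),b.round(4),"nub",t.round(4),"bartip",t2.round(4),"tail",e.round(4),"len",np.linalg.norm(t-e),np.linalg.norm(t2-e))
d=(a-b)/np.linalg.norm(a-b);print("dir",d.round(4),"angle from +y (ccw)",np.arctan2(-d[0],d[1]))
print("width",np.linalg.norm(F(297,128,.006)-F(318,128,.006)),"centre by mid",((t+e)/2).round(4))
E
```

```text
t 37.27 p [ 0.4342 -0.3903  0.2015] tool y [ 1.    -0.005  0.   ] z [ 0. -0. -1.] F [0.3 0.3 0.8] g 0.498 0.0
[ 0.4171 -0.2677  0.008 ] [ 0.4306 -0.3604  0.008 ] nub [ 0.4144 -0.244   0.008 ] bartip [ 0.4153 -0.2588  0.008 ] tail [ 0.4325 -0.3741  0.008 ] len 0.13133693873843819 0.11656872930963666
dir [-0.1444  0.9895  0.    ] angle from +y (ccw) 0.14494903805597642
width 0.01999869545184195 centre by mid [ 0.4234 -0.3091  0.008 ]
```

```bash
python3 - <<'E'
from h import *
st();plan([.420,-.320,.06],.145,1)
E
```

```text
t 37.27 p [ 0.4342 -0.3903  0.2015] tool y [ 1.    -0.005  0.   ] z [ 0. -0. -1.] F [0.3 0.3 0.8] g 0.498 0.0
t [70.3, -14.5, 141.5] w [0.0, 0.0, -0.15]
```

Call:
jog_arm([
  {"tx":20,"ty":-4,"tz":20,"wx":0,"wy":0,"wz":-0.04,"gripper":0.5},
  {"tx":40,"ty":-8,"tz":50,"wx":0,"wy":0,"wz":-0.08,"gripper":0.5},
  {"tx":58,"ty":-12,"tz":75,"wx":0,"wy":0,"wz":-0.12,"gripper":0.5},
  {"tx":70,"ty":-14.5,"tz":95,"wx":0,"wy":0,"wz":-0.15,"gripper":0.5},
  {"tx":70,"ty":-14.5,"tz":105,"wx":0,"wy":0,"wz":-0.15,"gripper":0.5},
])

```text
time: 37.68
position: [0.418, -0.3172, 0.069]
tool_rot: [-2.048, -2.376, -0.0]
ft_force: [1.0, 0.2, 0.0]
grip_width: 0.502
grip_force: 0.0
```

Call:
jog_arm([
  {"tx":0,"ty":0,"tz":0,"wx":0,"wy":0,"wz":0,"gripper":0.5},
  {"tx":0,"ty":0,"tz":0,"wx":0,"wy":0,"wz":0,"gripper":0.5},
  {"tx":0,"ty":0,"tz":0,"wx":0,"wy":0,"wz":0,"gripper":0.5},
  {"tx":0,"ty":0,"tz":0,"wx":0,"wy":0,"wz":0,"gripper":0.5},
  {"tx":0,"ty":0,"tz":0,"wx":0,"wy":0,"wz":0,"gripper":0.5},
])

```text
time: 38.1
position: [0.4201, -0.3228, 0.0727]
tool_rot: [2.057, 2.372, -0.0]
ft_force: [-0.3, 0.5, -0.4]
grip_width: 0.502
grip_force: 0.0
```

```bash
python3 tw.py; python3 - <<'E'
from h import *
c=cv2.imread("pics/tw.png");g=c.mean(2).astype(int)
for r in range(120,300,8):print(r,' '.join(f"{v:3d}" for v in g[r,280:360:3]))
im=vision.get_image("wrist");print("tip if centred, rows for y +-70mm & 0:")
s=ctrl.get_state();Rm=R.from_rotvec(s["tool_rot"]).as_matrix();p=np.array(s["position"])
for k in(.07,.02,0,-.02):
    q=p+Rm[:,0]*k;q[2]=.012;print(k,fproj(im,q).round(1),[fproj(im,q+Rm[:,1]*w)[0].round(1) for w in(-.01,.01)])
E
```

```text
t 38.15 p [ 0.4199 -0.3225  0.0974] tool y [0.99  0.142 0.001] z [ 0.001 -0.001 -1.   ] F [ 0.3 -1.  -0.4] g 0.499 0.0
thermometer 0.91 [310. 124. 339. 314.] [ 0.4218 -0.3077  0.012 ]
kidney_dish 0.62 [311. 122. 339. 313.] [ 0.422  -0.3064  0.012 ]
kidney_dish 0.57 [324. 364. 391. 384.] [ 0.4685 -0.4359  0.012 ]
timer 0.97 [460. 205. 543. 289.] [ 0.5603 -0.3101  0.012 ]
120 230 226 227 231 226 201 209 227 231 229 229 231 230 230 231 229 230 230 229 230 229 231 230 229 231 228 229
128 229 231 221 231 231 231 229 228 229 229 230 229 230 163 215 210 230 229 229 230 230 230 232 231 230 229 229
136 230 226 225 229 231 230 230 232 230 230 230 232 233 201 195 220 231 230 230 230 232 230 230 230 230 231 230
144 229 231 218 231 232 231 230 231 230 231 213 148 202 210 216 217 216 204 181 230 232 232 230 230 230 231 231
152 230 231 230 231 230 231 230 230 232 184 184 231 231 229 231 230 230 232 231 217 231 231 231 231 230 231 232
160 230 230 230 231 229 230 231 232 228 196 183 231 230 229 231 230 230 231 230 218 230 231 230 231 232 230 230
168 229 230 232 232 231 232 218 230 232 166 181 232 230
[... 1417 characters left out ...]
158 154 156 153 155 157 161 148 175 185 182 180 185 181 185 173 135 158 157 157 157 154 157 161
280 229 230 232 231 231 222 164 156 161 190 139 168 183 182 185 182 187 184 176 188 233 232 191 183 172 169 227
288 232 232 229 231 231 231 232 232 230 234 189 220 226 217 200 202 219 227 222 209 232 229 232 232 230 231 231
296 231 230 231 230 228 231 231 232 228 230 160 229 231 231 231 232 232 227 231 216 233 231 229 230 228 231 230
tip if centred, rows for y +-70mm & 0:
0.07 [318.9 138.5] [np.float64(303.7), np.float64(334.0)]
0.02 [319.  211.9] [np.float64(304.4), np.float64(333.6)]
0 [319.  239.7] [np.float64(304.7), np.float64(333.3)]
-0.02 [319.1 266.3] [np.float64(305.1), np.float64(333.0)]
```

Call:
jog_arm([
  {"tx":5,"ty":3.4,"tz":25,"wx":0,"wy":0,"wz":0,"gripper":0.5},
  {"tx":5,"ty":3.4,"tz":50,"wx":0,"wy":0,"wz":0,"gripper":0.5},
  {"tx":5,"ty":3.4,"tz":70,"wx":0,"wy":0,"wz":0,"gripper":0.5},
  {"tx":5,"ty":3.4,"tz":80,"wx":0,"wy":0,"wz":0,"gripper":0.5},
  {"tx":5,"ty":3.4,"tz":84,"wx":0,"wy":0,"wz":0,"gripper":0.5},
], grip_force=15)

```text
time: 38.82
position: [0.4208, -0.3152, -0.0143]
tool_rot: [-2.055, -2.372, 0.0]
ft_force: [-0.3, -0.2, 0.5]
grip_width: 0.498
grip_force: 0.0
```

Call:
jog_arm([
  {"tx":0,"ty":0,"tz":3,"wx":0,"wy":0,"wz":0,"gripper":0.5},
  {"tx":0,"ty":0,"tz":6,"wx":0,"wy":0,"wz":0,"gripper":0.5},
  {"tx":0,"ty":0,"tz":9,"wx":0,"wy":0,"wz":0,"gripper":0.5},
  {"tx":0,"ty":0,"tz":10,"wx":0,"wy":0,"wz":0,"gripper":0.4},
  {"tx":0,"ty":0,"tz":10,"wx":0,"wy":0,"wz":0,"gripper":0.3},
])

```text
time: 39.23
position: [0.4223, -0.3164, -0.0222]
tool_rot: [2.057, 2.374, -0.0]
ft_force: [0.5, 0.4, -0.1]
grip_width: 0.419
grip_force: 0.0
```

Call:
jog_arm([
  {"tx":0,"ty":0,"tz":0,"wx":0,"wy":0,"wz":0,"gripper":0.2},
  {"tx":0,"ty":0,"tz":0,"wx":0,"wy":0,"wz":0,"gripper":0.0},
  {"tx":0,"ty":0,"tz":0,"wx":0,"wy":0,"wz":0,"gripper":0.0},
  {"tx":0,"ty":0,"tz":0,"wx":0,"wy":0,"wz":0,"gripper":0.0},
  {"tx":0,"ty":0,"tz":0,"wx":0,"wy":0,"wz":0,"gripper":0.0},
], grip_force=15)

```text
time: 39.65
position: [0.4222, -0.3163, -0.0222]
tool_rot: [2.057, 2.374, -0.0]
ft_force: [0.5, -0.4, 2.5]
grip_width: 0.226
grip_force: 15.0
```

Call:
jog_arm([
  {"tx":0,"ty":0,"tz":-5,"wx":0,"wy":0,"wz":0,"gripper":0.0},
  {"tx":0,"ty":0,"tz":-20,"wx":0,"wy":0,"wz":0,"gripper":0.0},
  {"tx":0,"ty":0,"tz":-45,"wx":0,"wy":0,"wz":0,"gripper":0.0},
  {"tx":0,"ty":0,"tz":-75,"wx":0,"wy":0,"wz":0,"gripper":0.0},
  {"tx":0,"ty":0,"tz":-90,"wx":0,"wy":0,"wz":0,"gripper":0.0},
])

```text
time: 40.07
position: [0.4233, -0.3168, 0.0707]
tool_rot: [2.054, 2.372, 0.0]
ft_force: [0.8, 0.1, -0.4]
grip_width: 0.229
grip_force: 15.0
```

```bash
python3 - <<'E'
from h import *
st();plan([.5235,-.310,.08],-.007,2)
E
```

```text
t 40.07 p [ 0.4232 -0.3168  0.0957] tool y [0.99  0.143 0.002] z [ 0.003 -0.002 -1.   ] F [ 0.8  0.1 -0.4] g 0.229 15.0
t [-3.8, 50.1, 8.0] w [0.001, 0.001, 0.075]
t [-0.0, 50.2, 7.9] w [0.001, 0.001, 0.075]
```

Call:
jog_arm([
  {"tx":-1,"ty":10,"tz":0,"wx":0,"wy":0,"wz":0.02,"gripper":0.0},
  {"tx":-2,"ty":25,"tz":0,"wx":0,"wy":0,"wz":0.04,"gripper":0.0},
  {"tx":-3,"ty":40,"tz":0,"wx":0,"wy":0,"wz":0.06,"gripper":0.0},
  {"tx":-4,"ty":50,"tz":0,"wx":0,"wy":0,"wz":0.075,"gripper":0.0},
  {"tx":-4,"ty":50,"tz":0,"wx":0,"wy":0,"wz":0.075,"gripper":0.0},
])

```text
time: 40.48
position: [0.4743, -0.3119, 0.0678]
tool_rot: [2.142, 2.297, 0.002]
ft_force: [0.1, 0.2, 0.7]
grip_width: 0.23
grip_force: 15.0
```

Call:
jog_arm([
  {"tx":0,"ty":12,"tz":3,"wx":0,"wy":0,"wz":0.02,"gripper":0.0},
  {"tx":0,"ty":25,"tz":6,"wx":0,"wy":0,"wz":0.04,"gripper":0.0},
  {"tx":0,"ty":38,"tz":10,"wx":0,"wy":0,"wz":0.06,"gripper":0.0},
  {"tx":0,"ty":48,"tz":12,"wx":0,"wy":0,"wz":0.075,"gripper":0.0},
  {"tx":0,"ty":50,"tz":12,"wx":0,"wy":0,"wz":0.075,"gripper":0.0},
])

```text
time: 40.9
position: [0.5224, -0.3087, 0.0548]
tool_rot: [-2.227, -2.214, -0.001]
ft_force: [-0.4, 0.5, -0.2]
grip_width: 0.228
grip_force: 15.0
```

Call:
jog_arm([
  {"tx":0,"ty":0,"tz":0,"wx":0,"wy":0,"wz":0,"gripper":0.0},
  {"tx":0,"ty":0,"tz":0,"wx":0,"wy":0,"wz":0,"gripper":0.0},
  {"tx":0,"ty":0,"tz":0,"wx":0,"wy":0,"wz":0,"gripper":0.0},
  {"tx":0,"ty":0,"tz":0,"wx":0,"wy":0,"wz":0,"gripper":0.0},
  {"tx":0,"ty":0,"tz":0,"wx":0,"wy":0,"wz":0,"gripper":0.0},
])

```text
time: 41.32
position: [0.5214, -0.31, 0.0557]
tool_rot: [2.23, 2.213, -0.001]
ft_force: [-0.5, -0.6, -0.6]
grip_width: 0.224
grip_force: 15.0
```

```bash
python3 tw.py; python3 - <<'E'
from h import *
im=vision.get_image("wrist");plan([.5235,-.302,.0468],-.007,1)
g=im["color"].mean(2).astype(int)
for r in range(60,270,9):print(r,' '.join(f"{v:3d}" for v in g[r,262:378:4]))
s=ctrl.get_state();Rm=R.from_rotvec(s["tool_rot"]).as_matrix();p=np.array(s["position"])-.025*Rm[:,2]
for k in(.07,.05,.02,0):
    q=p+Rm[:,0]*k+[0,0,.003];print(k,fproj(im,q).round(1),[fproj(im,q+Rm[:,1]*w+[0,0,.006])[0].round(1) for w in(-.01,.01)])
for x in(.471,.5235,.576):print("rim",x,fproj(im,[x,-.1935,.073]).round(1))
E
```

```text
t 41.37 p [ 0.5215 -0.3098  0.0807] tool y [ 1.    -0.007  0.   ] z [ 0. -0. -1.] F [-1.   0.1 -0.3] g 0.231 15.0
thermometer 0.66 [296. 136. 345. 384.] [ 0.5222 -0.3188  0.012 ]
kidney_dish 0.62 [282. 374. 349. 382.] [ 0.5172 -0.4187  0.012 ]
timer 0.74 [339. 194. 436. 301.] [ 0.5668 -0.3104  0.012 ]
timer 0.67 [299. 139. 345. 380.] [ 0.523  -0.3185  0.012 ]
patch 0.57 [210.   4. 433.  68.] [ 0.5237 -0.1744  0.012 ]
t [7.6, 1.6, 33.7] w [-0.0, 0.0, 0.0]
60  61  58  69  61  60  64  55  43  16  11  10   2   8   0  10   3   1   3   2  12   4  21  49  55  64  69  65  60  62
69  93  98 104 106 110 103 118 118 118 123 124 124 125 126 128 121 121 123 123 123 118 120 123 116 117 109 105 107  99
78 206 201 208 202 200 202 203 203 205 204 203 203 204 203 204 202 202 202 200 204 202 198 203 201 203 205 204 206 206
87 203 204 202 203 200 201 204 205 201 204 200 206 200 203 201 205 205 200 202 208 201 206 204 199 206 202 203 204 203
96 204 205 207 203 199 204 202 205 200 204 200 200 202 203 205 204 204 205 201 205 203 205 204 202 199 206 201 204 205
105 202 202 207 201 201 207 202 203 202 201 20
[... 1835 characters left out ...]
44 154 205 192 206 121  73  71  87 167
249 135 131 131 135 135 128 131 129 134 112 144 158 160 155 157 157 159 156 154 141 175 201 204 208 198 167 161 162 166
258 135 132 132 131 131 136 133 132 132 119 141 158 162 155 155 153 156 156 155 140 169 206 206 197 202 161  72  70  73
267 137 132 132 133 129 133 129 134 132 125 144 148 143 149 149 142 142 146 144 141 141 196 202 207 195 151 154 128 149
0.07 [318.7 147.1] [np.float64(294.3), np.float64(342.9)]
0.05 [318.7 192.9] [np.float64(294.9), np.float64(342.4)]
0.02 [318.8 257.4] [np.float64(296.3), np.float64(341.3)]
0 [318.9 296.4] [np.float64(297.3), np.float64(340.4)]
rim 0.471 [206.9  52.5]
rim 0.5235 [320.4  46.2]
rim 0.576 [433.9  50.9]
```

Call:
jog_arm([
  {"tx":1,"ty":1,"tz":7,"wx":0,"wy":0,"wz":0,"gripper":0.0},
  {"tx":3,"ty":1,"tz":16,"wx":0,"wy":0,"wz":0,"gripper":0.0},
  {"tx":5,"ty":1,"tz":25,"wx":0,"wy":0,"wz":0,"gripper":0.0},
  {"tx":7,"ty":1,"tz":31,"wx":0,"wy":0,"wz":0,"gripper":0.0},
  {"tx":7,"ty":1,"tz":34,"wx":0,"wy":0,"wz":0,"gripper":0.0},
])

```text
time: 42.03
position: [0.522, -0.3011, 0.0194]
tool_rot: [-2.226, -2.212, 0.001]
ft_force: [0.4, -0.2, -0.6]
grip_width: 0.23
grip_force: 15.0
```

Call:
jog_arm([
  {"tx":0,"ty":0,"tz":0,"wx":0,"wy":0,"wz":0,"gripper":0.0},
  {"tx":0,"ty":0,"tz":0,"wx":0,"wy":0,"wz":0,"gripper":0.0},
  {"tx":0,"ty":0,"tz":0,"wx":0,"wy":0,"wz":0,"gripper":0.0},
  {"tx":0,"ty":0,"tz":0,"wx":0,"wy":0,"wz":0,"gripper":0.0},
  {"tx":0,"ty":0,"tz":0,"wx":0,"wy":0,"wz":0,"gripper":0.0},
])

```text
time: 42.45
position: [0.5233, -0.3029, 0.0219]
tool_rot: [2.229, 2.213, 0.0]
ft_force: [0.2, -0.9, -0.5]
grip_width: 0.23
grip_force: 15.0
```

```bash
python3 - <<'E'
from h import *
im=vision.get_image("wrist");st()
i2=vision.get_image("side")
a=cv2.resize(im["color"][0:300,240:400],(320,600),interpolation=cv2.INTER_CUBIC)
b=cv2.resize(i2["color"][255:375,315:411],(480,600),interpolation=cv2.INTER_CUBIC)
cv2.imwrite("pics/aim.png",np.hstack([a,b]))
s=ctrl.get_state();Rm=R.from_rotvec(s["tool_rot"]).as_matrix();p=np.array(s["position"])-.025*Rm[:,2]
tip=p+Rm[:,0]*.074+[0,0,.003];pa=np.array([.5235,-.1935,.05])
for n,q in(("tip",tip),("patch",pa),("grasp",p)):print(n,q.round(4),"wrist",((fproj(im,q)-[240,0])*2).round(),"side",((proj(i2,q)-[315,255])*5+[320,0]).round())
E
```

```text
t 42.5 p [ 0.5232 -0.3027  0.0469] tool y [ 1.    -0.007  0.001] z [ 0.001 -0.001 -1.   ] F [-0.4 -0.2 -0.1] g 0.225 15.0
tip [ 0.5237 -0.2288  0.0497] wrist [157. 276.] side [631. 325.]
patch [ 0.5235 -0.1935  0.05  ] wrist [154. 113.] side [609. 265.]
grasp [ 0.5232 -0.3028  0.0468] wrist [157. 587.] side [679. 462.]
```

View pics/aim.png

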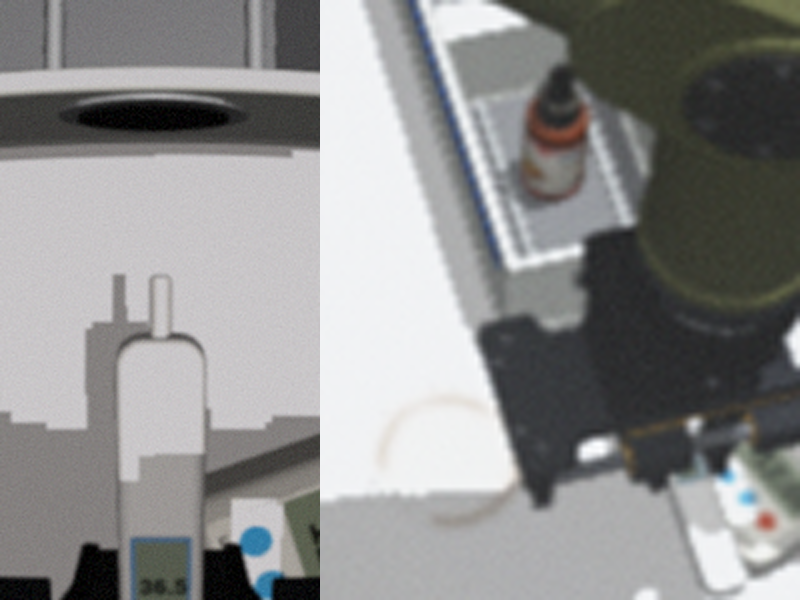

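The view shows the tip at (161,276) and the patch centre at (153,117) in the crop. The distance is about 35 mm and the tip is about 1 mm right of centre. Bottle C stands upright. I'll nudge 1.3 mm left and hold for more than five seconds.

Call:
jog_arm([
  {"tx":0,"ty":-1.3,"tz":0,"wx":0,"wy":0,"wz":0,"gripper":0.0},
  {"tx":0,"ty":-1.3,"tz":0,"wx":0,"wy":0,"wz":0,"gripper":0.0},
  {"tx":0,"ty":-1.3,"tz":0,"wx":0,"wy":0,"wz":0,"gripper":0.0},
  {"tx":0,"ty":-1.3,"tz":0,"wx":0,"wy":0,"wz":0,"gripper":0.0},
  {"tx":0,"ty":-1.3,"tz":0,"wx":0,"wy":0,"wz":0,"gripper":0.0},
])

```text
time: 42.97
position: [0.5217, -0.3026, 0.0214]
tool_rot: [2.229, 2.214, -0.0]
ft_force: [0.4, 0.7, -0.2]
grip_width: 0.224
grip_force: 15.0
```

Call:
jog_arm([
  {"tx":0,"ty":0,"tz":0,"wx":0,"wy":0,"wz":0,"gripper":0.0},
  {"tx":0,"ty":0,"tz":0,"wx":0,"wy":0,"wz":0,"gripper":0.0},
  {"tx":0,"ty":0,"tz":0,"wx":0,"wy":0,"wz":0,"gripper":0.0},
  {"tx":0,"ty":0,"tz":0,"wx":0,"wy":0,"wz":0,"gripper":0.0},
  {"tx":0,"ty":0,"tz":0,"wx":0,"wy":0,"wz":0,"gripper":0.0},
])

```text
time: 43.38
position: [0.5217, -0.3025, 0.0214]
tool_rot: [2.229, 2.214, -0.0]
ft_force: [0.2, 0.6, -0.3]
grip_width: 0.227
grip_force: 15.0
```

Call:
jog_arm([
  {"tx":0,"ty":0,"tz":0,"wx":0,"wy":0,"wz":0,"gripper":0.0},
  {"tx":0,"ty":0,"tz":0,"wx":0,"wy":0,"wz":0,"gripper":0.0},
  {"tx":0,"ty":0,"tz":0,"wx":0,"wy":0,"wz":0,"gripper":0.0},
  {"tx":0,"ty":0,"tz":0,"wx":0,"wy":0,"wz":0,"gripper":0.0},
  {"tx":0,"ty":0,"tz":0,"wx":0,"wy":0,"wz":0,"gripper":0.0},
])

```text
time: 43.8
position: [0.5217, -0.3025, 0.0215]
tool_rot: [2.229, 2.214, -0.0]
ft_force: [0.3, -0.4, 0.6]
grip_width: 0.23
grip_force: 15.0
```

Call:
jog_arm([
  {"tx":0,"ty":0,"tz":0,"wx":0,"wy":0,"wz":0,"gripper":0.0},
  {"tx":0,"ty":0,"tz":0,"wx":0,"wy":0,"wz":0,"gripper":0.0},
  {"tx":0,"ty":0,"tz":0,"wx":0,"wy":0,"wz":0,"gripper":0.0},
  {"tx":0,"ty":0,"tz":0,"wx":0,"wy":0,"wz":0,"gripper":0.0},
  {"tx":0,"ty":0,"tz":0,"wx":0,"wy":0,"wz":0,"gripper":0.0},
])

```text
time: 44.22
position: [0.5217, -0.3026, 0.0215]
tool_rot: [2.229, 2.214, -0.0]
ft_force: [0.3, 0.2, -0.3]
grip_width: 0.226
grip_force: 15.0
```

Call:
jog_arm([
  {"tx":0,"ty":0,"tz":0,"wx":0,"wy":0,"wz":0,"gripper":0.0},
  {"tx":0,"ty":0,"tz":0,"wx":0,"wy":0,"wz":0,"gripper":0.0},
  {"tx":0,"ty":0,"tz":0,"wx":0,"wy":0,"wz":0,"gripper":0.0},
  {"tx":0,"ty":0,"tz":0,"wx":0,"wy":0,"wz":0,"gripper":0.0},
  {"tx":0,"ty":0,"tz":0,"wx":0,"wy":0,"wz":0,"gripper":0.0},
])

```text
time: 44.63
position: [0.5217, -0.3026, 0.0214]
tool_rot: [2.229, 2.214, -0.0]
ft_force: [0.6, -0.0, -1.0]
grip_width: 0.227
grip_force: 15.0
```

Call:
jog_arm([
  {"tx":0,"ty":0,"tz":0,"wx":0,"wy":0,"wz":0,"gripper":0.0},
  {"tx":0,"ty":0,"tz":0,"wx":0,"wy":0,"wz":0,"gripper":0.0},
  {"tx":0,"ty":0,"tz":0,"wx":0,"wy":0,"wz":0,"gripper":0.0},
  {"tx":0,"ty":0,"tz":0,"wx":0,"wy":0,"wz":0,"gripper":0.0},
  {"tx":0,"ty":0,"tz":0,"wx":0,"wy":0,"wz":0,"gripper":0.0},
])

```text
time: 45.05
position: [0.5217, -0.3025, 0.0215]
tool_rot: [2.229, 2.214, -0.0]
ft_force: [-0.1, -0.2, 0.2]
grip_width: 0.233
grip_force: 15.0
```

Call:
jog_arm([
  {"tx":0,"ty":0,"tz":0,"wx":0,"wy":0,"wz":0,"gripper":0.0},
  {"tx":0,"ty":0,"tz":0,"wx":0,"wy":0,"wz":0,"gripper":0.0},
  {"tx":0,"ty":0,"tz":0,"wx":0,"wy":0,"wz":0,"gripper":0.0},
  {"tx":0,"ty":0,"tz":0,"wx":0,"wy":0,"wz":0,"gripper":0.0},
  {"tx":0,"ty":0,"tz":0,"wx":0,"wy":0,"wz":0,"gripper":0.0},
])

```text
time: 45.47
position: [0.5217, -0.3025, 0.0214]
tool_rot: [2.229, 2.214, -0.0]
ft_force: [0.4, -0.9, -0.0]
grip_width: 0.231
grip_force: 15.0
```

Call:
jog_arm([
  {"tx":0,"ty":0,"tz":0,"wx":0,"wy":0,"wz":0,"gripper":0.0},
  {"tx":0,"ty":0,"tz":0,"wx":0,"wy":0,"wz":0,"gripper":0.0},
  {"tx":0,"ty":0,"tz":0,"wx":0,"wy":0,"wz":0,"gripper":0.0},
  {"tx":0,"ty":0,"tz":0,"wx":0,"wy":0,"wz":0,"gripper":0.0},
  {"tx":0,"ty":0,"tz":0,"wx":0,"wy":0,"wz":0,"gripper":0.0},
])

```text
time: 45.88
position: [0.5217, -0.3026, 0.0214]
tool_rot: [2.229, 2.214, -0.0]
ft_force: [-0.1, -1.0, -0.8]
grip_width: 0.225
grip_force: 15.0
```

Call:
jog_arm([
  {"tx":0,"ty":0,"tz":0,"wx":0,"wy":0,"wz":0,"gripper":0.0},
  {"tx":0,"ty":0,"tz":0,"wx":0,"wy":0,"wz":0,"gripper":0.0},
  {"tx":0,"ty":0,"tz":0,"wx":0,"wy":0,"wz":0,"gripper":0.0},
  {"tx":0,"ty":0,"tz":0,"wx":0,"wy":0,"wz":0,"gripper":0.0},
  {"tx":0,"ty":0,"tz":0,"wx":0,"wy":0,"wz":0,"gripper":0.0},
])

```text
time: 46.3
position: [0.5217, -0.3025, 0.0214]
tool_rot: [2.229, 2.214, -0.0]
ft_force: [-0.0, 0.2, -0.3]
grip_width: 0.229
grip_force: 15.0
```

Call:
jog_arm([
  {"tx":0,"ty":0,"tz":0,"wx":0,"wy":0,"wz":0,"gripper":0.0},
  {"tx":0,"ty":0,"tz":0,"wx":0,"wy":0,"wz":0,"gripper":0.0},
  {"tx":0,"ty":0,"tz":0,"wx":0,"wy":0,"wz":0,"gripper":0.0},
  {"tx":0,"ty":0,"tz":0,"wx":0,"wy":0,"wz":0,"gripper":0.0},
  {"tx":0,"ty":0,"tz":0,"wx":0,"wy":0,"wz":0,"gripper":0.0},
])

```text
time: 46.72
position: [0.5217, -0.3026, 0.0215]
tool_rot: [2.229, 2.214, -0.0]
ft_force: [0.6, -0.2, -0.3]
grip_width: 0.228
grip_force: 15.0
```

Call:
jog_arm([
  {"tx":0,"ty":0,"tz":0,"wx":0,"wy":0,"wz":0,"gripper":0.0},
  {"tx":0,"ty":0,"tz":0,"wx":0,"wy":0,"wz":0,"gripper":0.0},
  {"tx":0,"ty":0,"tz":0,"wx":0,"wy":0,"wz":0,"gripper":0.0},
  {"tx":0,"ty":0,"tz":0,"wx":0,"wy":0,"wz":0,"gripper":0.0},
  {"tx":0,"ty":0,"tz":0,"wx":0,"wy":0,"wz":0,"gripper":0.0},
])

```text
time: 47.13
position: [0.5217, -0.3026, 0.0215]
tool_rot: [2.229, 2.214, -0.0]
ft_force: [-0.9, -0.2, -1.2]
grip_width: 0.223
grip_force: 15.0
```

Call:
jog_arm([
  {"tx":0,"ty":0,"tz":0,"wx":0,"wy":0,"wz":0,"gripper":0.0},
  {"tx":0,"ty":0,"tz":0,"wx":0,"wy":0,"wz":0,"gripper":0.0},
  {"tx":0,"ty":0,"tz":0,"wx":0,"wy":0,"wz":0,"gripper":0.0},
  {"tx":0,"ty":0,"tz":0,"wx":0,"wy":0,"wz":0,"gripper":0.0},
  {"tx":0,"ty":0,"tz":0,"wx":0,"wy":0,"wz":0,"gripper":0.0},
])

```text
time: 47.55
position: [0.5217, -0.3025, 0.0214]
tool_rot: [2.229, 2.214, -0.0]
ft_force: [0.2, -0.4, -0.1]
grip_width: 0.227
grip_force: 15.0
```

Call:
jog_arm([
  {"tx":0,"ty":0,"tz":0,"wx":0,"wy":0,"wz":0,"gripper":0.0},
  {"tx":0,"ty":0,"tz":0,"wx":0,"wy":0,"wz":0,"gripper":0.0},
  {"tx":0,"ty":0,"tz":0,"wx":0,"wy":0,"wz":0,"gripper":0.0},
  {"tx":0,"ty":0,"tz":0,"wx":0,"wy":0,"wz":0,"gripper":0.0},
  {"tx":0,"ty":0,"tz":0,"wx":0,"wy":0,"wz":0,"gripper":0.0},
])

```text
time: 47.97
position: [0.5217, -0.3025, 0.0215]
tool_rot: [2.229, 2.214, -0.0]
ft_force: [-0.4, -0.4, 0.2]
grip_width: 0.226
grip_force: 15.0
```

Call:
jog_arm([
  {"tx":0,"ty":0,"tz":0,"wx":0,"wy":0,"wz":0,"gripper":0.0},
  {"tx":0,"ty":0,"tz":0,"wx":0,"wy":0,"wz":0,"gripper":0.0},
  {"tx":0,"ty":0,"tz":0,"wx":0,"wy":0,"wz":0,"gripper":0.0},
  {"tx":0,"ty":0,"tz":0,"wx":0,"wy":0,"wz":0,"gripper":0.0},
  {"tx":0,"ty":0,"tz":0,"wx":0,"wy":0,"wz":0,"gripper":0.0},
])

```text
time: 48.38
position: [0.5217, -0.3026, 0.0215]
tool_rot: [2.229, 2.214, -0.0]
ft_force: [-0.3, -0.3, -0.5]
grip_width: 0.228
grip_force: 15.0
```

```bash
python3 - <<'E'
from h import *
st()
i3=vision.get_image("top");cv2.imwrite("pics/top_d.png",i3["color"])
for d in vision.spot_in("top","kidney_dish")[:2]:print(d)
g=i3["color"].mean(2).astype(int);c0=cv2.imread("pics/top0.png").mean(2).astype(int)
d=np.abs(g-c0)[205:295,478:530];print("dish region changed",(d>40).sum())
for r in range(210,292,5):print(r,' '.join(f"{v:3d}" for v in g[r,480:528:2]))
E
```

```text
t 48.38 p [ 0.5217 -0.3026  0.0465] tool y [ 1.    -0.007  0.   ] z [ 0. -0. -1.] F [-0.3 -0.3 -0.5] g 0.228 15.0
{'bbox': [490.9, 214.2, 523.7, 284.7], 'conf': 0.91}
{'bbox': [151.4, 262.5, 175.7, 290.4], 'conf': 0.65}
dish region changed 1478
210  69  70  71  71  70  69  70  67  63  58  88  83  82  75 171 161 162 161 160 161 160 161 161 161
215  70  71  70  71  68  71  69  67  60  56  74  83  80 156 105 105 130 166 163 160 161 161 160 161
220  71  72  68  73  68  69  65  65  59  55  63  66 106 101 103 101 102  99  91 147 162 161 161 161
225  71  72  72  68  67  65  66  64  61  46 128 166 162 162 163 153  88  89  85  69 169 161 160 159
230  70  68  72  71  68  66  65  60  54  91 164 161 160 160 161 160 153  76  82  78 131 161 160 160
235  70  72  69  69  68  64  62  60  38 149 160 160 162 160 159 160 164 104  80  81 123 162 161 160
240  69  68  69  66  68  64  64  54  92 164 161 159 160 160 161 160 162 118  78  78 108 164 161 161
245  68  71  67  67  63  64  60  39 148 161 160 161 160 162 160 161 162 135  75  77 112 164 160 161
250  69  68  68  63  64  59  53  90 165 161 160 162 160 160 161 160 161 139  77  78 112 164 160 159
255  67  67  69  64  61  60  41 147 161 160 162 161 159 160 160 162 159 136  78  79 114 162 160 161
260  69  67  67  62  60  51  92 163 160 161 160 160 161 161 160 162 162 119  79  78 107 163 160 160
265  69  67  66  58  59  41 149 161 160 160 161 161 160 161 160 160 164 114  80  78 128 162 162 161
270  68  66  63  59  58  64 171 163 160 160 160 160 160 159 161 161 167  68  81  77 147 161 160 160
275  66  63  60  59  45 107 118 116 141 147 161 161 160 161 161 164 129  86  86  94 165 161 161 161
280  63  62  62  55  92 166 153 117 119 118 112 145 109  98 102 104 104  97 126 163 160 161 161 160
285  64  61  58  38 148 162 160 160 167 115 116 117 120 119 117 116 113 166 162 161 161 162 161 161
290  63  60  51  90 165 160 160 160 160 159 160 161 161 162 162 160 162 160 161 160 160 160 161 161
```

Aim held for about 5.8 s. Next is the dish: I'll work out the floor position from the edges and plan the turn.

```bash
python3 - <<'E'
from h import *
im=vision.get_image("top")
P=lambda u,v,z:pix2(im,(u,v),z).round(4)
print("floor right edge rows 230,248,266",P(512.5,230,.004),P(514,248,.004),P(513,266,.004))
print("rim right",P(520.5,248,.036),P(519.5,230,.036),P(520,266,.036))
print("floor top end",P(505,223.5,.004),"floor bottom end",P(508,278,.004),"rim top",P(510,214.5,.036),"rim bottom",P(508,285.5,.036))
c=cv2.imread("pics/top0.png").mean(2).astype(int)
for r in range(212,292,8):print(r,' '.join(f"{v:3d}" for v in c[r,478:526:2]))
st();plan([.505,-.452,.15],-np.pi/2,3)
E
```

```text
floor right edge rows 230,248,266 [ 0.5696 -0.5051  0.004 ] [ 0.5182 -0.5078  0.004 ] [ 0.4672 -0.5036  0.004 ]
rim right [ 0.5112 -0.5142  0.036 ] [ 0.5617 -0.5131  0.036 ] [ 0.4614 -0.5114  0.036 ]
floor top end [ 0.5874 -0.4846  0.004 ] floor bottom end [ 0.433  -0.4891  0.004 ] rim top [ 0.6045 -0.4883  0.036 ] rim bottom [ 0.4066 -0.4778  0.036 ]
212 154 153 154 155 153 155 153 154 154 155 153 153 154 153 155 153 153 154 153 154 153 154 154 154
220 154 155 154 154 155 153 152 154 154 161  93  90  94  95 100  99  99  99  94  87 141 155 153 155
228 154 153 154 154 155 158 121  83 103 159 154 153 155 154 155 154 156 142  78  80  75 141 155 153
236 154 153 155 158 131 121 157 153 152 153 155 154 154 153 152 154 154 157  97  76  76 115 157 155
244 154 157 105 132 157 154 154 155 154 153 155 154 155 155 155 155 154 155 131  74  75 109 158 153
252 153 142 111 115 157 154 155 154 155 153 155 154 154 153 154 153 154 156 130  75  75 107 156 155
260 154 156 109 112 146 157 153 154 153 153 154 154 156 155 154 153 153 154 112  75  75 103 156 153
268 154 154 156 147 112 111 144 130 155 153 154 153 154 153 155 152 154 157  79  78  77 125 155 153
276 154 154 154 153 154 142 112 114 112 121 131 156 155 155 155 155 159  91  85  83 113 158 153 154
284 154 154 153 153 155 154 155 154 157 146 109 113 114 114 112 105 119 113 131 153 154 153 154 153
t 48.53 p [ 0.5217 -0.3025  0.0465] tool y [ 1.    -0.007  0.   ] z [ 0. -0. -1.] F [ 0.9  0.4 -0.1] g 0.232 15.0
t [-49.9, -5.2, -34.5] w [0.0, 0.0, 0.521]
t [-45.8, 20.3, -34.5] w [0.0, 0.0, 0.521]
t [-29.7, 40.4, -34.5] w [0.0, 0.0, 0.521]
```

Call:
jog_arm([
  {"tx":-4,"ty":-1,"tz":-20,"wx":0,"wy":0,"wz":0.08,"gripper":0.0},
  {"tx":-14,"ty":-2,"tz":-35,"wx":0,"wy":0,"wz":0.19,"gripper":0.0},
  {"tx":-28,"ty":-3,"tz":-45,"wx":0,"wy":0,"wz":0.3,"gripper":0.0},
  {"tx":-43,"ty":-5,"tz":-55,"wx":0,"wy":0,"wz":0.41,"gripper":0.0},
  {"tx":-57,"ty":-6,"tz":-60,"wx":0,"wy":0,"wz":0.521,"gripper":0.0},
])

```text
time: 48.95
position: [0.5158, -0.3607, 0.0831]
tool_rot: [2.726, 1.556, 0.001]
ft_force: [-0.3, -0.5, 0.4]
grip_width: 0.226
grip_force: 15.0
```

Call:
jog_arm([
  {"tx":-10,"ty":5,"tz":-5,"wx":0,"wy":0,"wz":0.1,"gripper":0.0},
  {"tx":-21,"ty":9,"tz":-10,"wx":0,"wy":0,"wz":0.21,"gripper":0.0},
  {"tx":-31,"ty":14,"tz":-15,"wx":0,"wy":0,"wz":0.31,"gripper":0.0},
  {"tx":-42,"ty":19,"tz":-20,"wx":0,"wy":0,"wz":0.42,"gripper":0.0},
  {"tx":-52,"ty":24,"tz":-25,"wx":0,"wy":0,"wz":0.521,"gripper":0.0},
])

```text
time: 49.37
position: [0.5096, -0.4172, 0.1067]
tool_rot: [3.037, 0.802, -0.0]
ft_force: [0.7, -0.2, 0.1]
grip_width: 0.226
grip_force: 15.0
```

Call:
jog_arm([
  {"tx":-7,"ty":9,"tz":-5,"wx":0,"wy":0,"wz":0.1,"gripper":0.0},
  {"tx":-14,"ty":19,"tz":-10,"wx":0,"wy":0,"wz":0.21,"gripper":0.0},
  {"tx":-20,"ty":28,"tz":-15,"wx":0,"wy":0,"wz":0.31,"gripper":0.0},
  {"tx":-27,"ty":38,"tz":-18,"wx":0,"wy":0,"wz":0.42,"gripper":0.0},
  {"tx":-34,"ty":47,"tz":-18,"wx":0,"wy":0,"wz":0.521,"gripper":0.0},
])

```text
time: 49.78
position: [0.5042, -0.475, 0.1253]
tool_rot: [3.141, -0.007, 0.002]
ft_force: [-0.5, 0.0, -0.6]
grip_width: 0.227
grip_force: 15.0
```

Call:
jog_arm([
  {"tx":0,"ty":0,"tz":0,"wx":0,"wy":0,"wz":0,"gripper":0.0},
  {"tx":0,"ty":0,"tz":0,"wx":0,"wy":0,"wz":0,"gripper":0.0},
  {"tx":0,"ty":0,"tz":0,"wx":0,"wy":0,"wz":0,"gripper":0.0},
  {"tx":0,"ty":0,"tz":0,"wx":0,"wy":0,"wz":0,"gripper":0.0},
  {"tx":0,"ty":0,"tz":0,"wx":0,"wy":0,"wz":0,"gripper":0.0},
])

```text
time: 50.2
position: [0.5042, -0.473, 0.1244]
tool_rot: [-3.141, -0.005, -0.0]
ft_force: [0.4, -0.0, -0.5]
grip_width: 0.228
grip_force: 15.0
```

```bash
python3 tw.py; python3 - <<'E'
from h import *
im=vision.get_image("wrist");g=im["color"].mean(2).astype(int)
for r in range(60,300,12):print(r,' '.join(f"{v:3d}" for v in g[r,200:440:8]))
for n,q in(("floor c",[.507,-.476,.004]),("floor +x end",[.582,-.476,.004]),("left",[.507,-.4485,.004]),("right",[.507,-.5035,.004]),("rim R",[.511,-.5142,.036]),("rim L",[.495,-.4102,.036]),("rim +x",[.604,-.486,.036])):print(n,fproj(im,q).round(1))
plan([.5035,-.474,.05],-np.pi/2-.015,1)
E
```

```text
t 50.25 p [ 0.5042 -0.4733  0.1495] tool y [ 0.003 -1.    -0.   ] z [ 0.  0. -1.] F [ 0.3 -0.3 -1. ] g 0.228 15.0
thermometer 0.76 [300. 135. 340. 382.] [ 0.4698 -0.4717  0.012 ]
thermometer 0.35 [  1. 149.  59. 274.] [ 0.5156 -0.1667  0.012 ]
kidney_dish 0.6 [242.  93. 372. 298.] [ 0.5254 -0.4614  0.012 ]
timer 0.82 [102. 115. 181. 196.] [ 0.563  -0.3161  0.012 ]
timer 0.49 [298. 137. 344. 382.] [ 0.4691 -0.4726  0.012 ]
patch 0.73 [  0. 156.  59. 274.] [ 0.5118 -0.1652  0.012 ]
60 225 228 224 226 223 227 226 225 224 224 228 224 225 225 225 227 228 222 227 225 226 226 226 226 223 225 225 225 223 226
72 225 225 222 226 227 227 225 226 226 228 228 226 226 227 227 227 227 227 226 224 227 227 224 224 225 225 226 224 227 226
84 226 225 224 224 226 225 227 227 228 227 226 225 226 226 228 226 227 226 226 226 226 227 228 227 225 227 226 226 226 225
96 226 226 229 227 226 227 227 227 228 225 227 227 228 227 228 228 208 176 214 227 226 226 228 226 227 228 227 227 225 225
108 223 226 227 228 228 226 226 226 227 228 226 228 225 125  99 107 106 108 111 106 196 228 228 227 226 224 227 227 228 226
[... 1351 characters left out ...]
9 159 152 173
252 228 226 227 229 148 157 172 115 119 131 216 163 164 225 230 227 228 227 165 144  77 152 154 169 173 167 157 150 150 155
264 227 227 229 226 151 155 148  92  92  90 108 163 161 229 228 227 227 227 163  95  75 152 173 228 227 227 155 150 153 185
276 228 227 228 229 154 155 153 152  96  89  36  11  16 157 102 103 103 153  13   1  19 150 183 228 230 230 155 157 153 226
288  29  65  86 106  72  85  97 102 126  94   1   7   2 216 146 149 146 209   4   2   6 153 195 170 157 124  74  59  49  68
floor c [323.8 214.3]
floor +x end [324.  125.7]
left [291.6 214.3]
right [355.8 214.3]
rim R [373.5 219.4]
rim L [241.  238.9]
rim +x [338.2  96.5]
t [-0.3, -0.1, 99.5] w [0.0, -0.0, 0.016]
```

Call:
jog_arm([
  {"tx":-0.5,"ty":2.5,"tz":25,"wx":0,"wy":0,"wz":0.01,"gripper":0.0},
  {"tx":-0.5,"ty":2.5,"tz":55,"wx":0,"wy":0,"wz":0.015,"gripper":0.0},
  {"tx":-0.5,"ty":2.5,"tz":85,"wx":0,"wy":0,"wz":0.015,"gripper":0.0},
  {"tx":-0.5,"ty":2.5,"tz":110,"wx":0,"wy":0,"wz":0.015,"gripper":0.0},
  {"tx":-0.5,"ty":2.5,"tz":120,"wx":0,"wy":0,"wz":0.015,"gripper":0.0},
])

```text
time: 50.92
position: [0.5009, -0.4746, -0.0001]
tool_rot: [-3.137, 0.022, 0.008]
ft_force: [-1.2, 1.2, -1.4]
grip_width: 0.227
grip_force: 15.0
```

Call:
jog_arm([
  {"tx":0,"ty":0,"tz":5,"wx":0,"wy":0,"wz":0,"gripper":0.0},
  {"tx":0,"ty":0,"tz":10,"wx":0,"wy":0,"wz":0,"gripper":0.0},
  {"tx":0,"ty":0,"tz":15,"wx":0,"wy":0,"wz":0,"gripper":0.0},
  {"tx":0,"ty":0,"tz":18,"wx":0,"wy":0,"wz":0,"gripper":0.0},
  {"tx":0,"ty":0,"tz":18,"wx":0,"wy":0,"wz":0,"gripper":0.0},
])

```text
time: 51.33
position: [0.5037, -0.4771, -0.0129]
tool_rot: [3.141, -0.022, 0.001]
ft_force: [0.2, -0.3, -1.0]
grip_width: 0.227
grip_force: 15.0
```

Call:
jog_arm([
  {"tx":0,"ty":0,"tz":1,"wx":0,"wy":0,"wz":0,"gripper":0.0},
  {"tx":0,"ty":0,"tz":2,"wx":0,"wy":0,"wz":0,"gripper":0.0},
  {"tx":0,"ty":0,"tz":3,"wx":0,"wy":0,"wz":0,"gripper":0.0},
  {"tx":0,"ty":0,"tz":4,"wx":0,"wy":0,"wz":0,"gripper":0.0},
  {"tx":0,"ty":0,"tz":4,"wx":0,"wy":0,"wz":0,"gripper":0.0},
])

```text
time: 51.75
position: [0.504, -0.4774, -0.0169]
tool_rot: [3.14, -0.022, 0.002]
ft_force: [1.6, -0.8, 1.4]
grip_width: 0.227
grip_force: 15.0
```

Call:
jog_arm([
  {"tx":0,"ty":0,"tz":0,"wx":0,"wy":0,"wz":0,"gripper":0.24},
  {"tx":0,"ty":0,"tz":0,"wx":0,"wy":0,"wz":0,"gripper":0.27},
  {"tx":0,"ty":0,"tz":0,"wx":0,"wy":0,"wz":0,"gripper":0.3},
  {"tx":0,"ty":0,"tz":0,"wx":0,"wy":0,"wz":0,"gripper":0.3},
  {"tx":0,"ty":0,"tz":0,"wx":0,"wy":0,"wz":0,"gripper":0.3},
])

```text
time: 52.17
position: [0.503, -0.4765, -0.0178]
tool_rot: [-3.141, 0.022, 0.001]
ft_force: [0.4, 0.5, 0.5]
grip_width: 0.295
grip_force: 0.0
```

Call:
jog_arm([
  {"tx":0,"ty":0,"tz":-5,"wx":0,"wy":0,"wz":0,"gripper":0.3},
  {"tx":0,"ty":0,"tz":-20,"wx":0,"wy":0,"wz":0,"gripper":0.3},
  {"tx":0,"ty":0,"tz":-50,"wx":0,"wy":0,"wz":0,"gripper":0.35},
  {"tx":0,"ty":0,"tz":-90,"wx":0,"wy":0,"wz":0,"gripper":0.6},
  {"tx":0,"ty":0,"tz":-120,"wx":0,"wy":0,"wz":0,"gripper":0.9},
])

```text
time: 52.58
position: [0.5039, -0.4772, 0.1067]
tool_rot: [3.14, -0.022, 0.003]
ft_force: [1.0, -1.6, 0.8]
grip_width: 0.424
grip_force: 0.0
```

```bash
python3 tw.py; python3 - <<'E'
from h import *
im=vision.get_image("wrist");g=im["color"].mean(2).astype(int)
for r in range(100,320,12):print(r,' '.join(f"{v:3d}" for v in g[r,270:380:5]))
print("tip pred z=.01",fproj(im,[.5775,-.476,.01]).round(1),fproj(im,[.507,-.476,.016]).round(1))
for d in vision.spot_in("wrist","timer")[:1]:
    b=d["bbox"];print("timer",np.round(b),fish(im,((b[0]+b[2])/2,(b[1]+b[3])/2),.015).round(4))
    ys,xs=np.where(g[int(b[1])-4:int(b[3])+5,int(b[0])-4:int(b[2])+5]<0)
E
python3 therm.py
```

```text
t 52.63 p [ 0.5068 -0.4798  0.1393] tool y [-0.014 -1.     0.009] z [ 0.011 -0.009 -1.   ] F [ 1.7 -1.6  5.5] g 0.466 0.0
thermometer 0.87 [304. 131. 331. 304.] [ 0.5111 -0.4747  0.012 ]
kidney_dish 0.89 [233.  92. 369. 321.] [ 0.5202 -0.4617  0.012 ]
timer 0.64 [ 85. 117. 168. 206.] [ 0.5633 -0.3161  0.012 ]
patch 0.66 [  0. 164.  49. 285.] [ 0.5114 -0.1786  0.012 ]
100 226 225 226 226 228 222 223 189 107 104 104 104 108 112 107 106 115 224 225 223 226 226
112 225 225 227 218 104  98  94  94  99 102 103 103  99 108 105 103 108 100 129 224 227 227
124 226 137 100  90  92  94  97 213 227 227 227 225 226 225 227 221  98  98  95 180 226 226
136  99  95  91  93 224 229 224 228 225 216 221 225 225 226 222 225 225  96  93  91 228 226
148  95  93 227 227 228 228 226 226 166 185 205 192 209 225 225 226 225 162  95  94 220 227
160 208 226 226 225 226 228 224 220 226 224 226 227 227 226 226 228 227 220  89  90 215 226
172 227 226 227 227 229 225 225 228 227 225 228 227 227 223 228 224 227 220  98  92 196 225
184 227 228 229 226 227 227 227 229 228 227 226 227 227 225 227 228 224 216  94  92 19
[... 724 characters left out ...]
1  78 152 149 153
292  92  94  91  97  99 141 159 163 145 172 175 172 175 150 160 118  82  75  72 150 148 159
304  97  94  92  95  97  93  99  94  97 105 127 148 145 102  94  88  83  78 136 155 153 152
316 152 162 103  98  99  97 104 100 100 107 108 104 100 102  98  89  86  99 154 154 150 152
tip pred z=.01 [319.2 131. ] [320.6 224. ]
timer [ 79. 115. 165. 201.] [ 0.5655 -0.3149  0.015 ]
thermometer 0.65 [500. 247. 507. 268.] [ 0.4887 -0.4753  0.01  ]
thermometer 0.43 [154. 263. 177. 289.] [0.3892 0.4463 0.01  ]
kidney_dish 0.64 [486. 215. 518. 273.] [ 0.5272 -0.4723  0.01  ]
timer 0.71 [433. 215. 458. 242.] [ 0.5625 -0.3173  0.01  ]
timer 0.32 [367. 230. 375. 245.] [ 0.5253 -0.1122  0.01  ]
```

The thermometer lies in the dish at cols 308–332, rows 132–304, inside the end walls. Now the timer.

```bash
python3 - <<'E'
from h import *
st();plan([.5635,-.318,.13],np.radians(-69.5),1)
E
```

```text
t 53.13 p [ 0.5028 -0.4762  0.1262] tool y [-0.014 -1.    -0.001] z [-0.002  0.001 -1.   ] F [-0.5  0.3 -0.9] g 0.876 0.0
t [58.5, -159.1, -3.7] w [-0.002, 0.001, -0.372]
```

Call:
jog_arm([
  {"tx":12,"ty":-34,"tz":-5,"wx":0,"wy":0,"wz":-0.08,"gripper":0.95},
  {"tx":25,"ty":-68,"tz":-5,"wx":0,"wy":0,"wz":-0.16,"gripper":0.95},
  {"tx":38,"ty":-102,"tz":-5,"wx":0,"wy":0,"wz":-0.25,"gripper":0.95},
  {"tx":50,"ty":-136,"tz":-5,"wx":0,"wy":0,"wz":-0.33,"gripper":0.95},
  {"tx":58.5,"ty":-159,"tz":-5,"wx":0,"wy":0,"wz":-0.372,"gripper":0.95},
])

```text
time: 53.55
position: [0.5655, -0.3137, 0.1071]
tool_rot: [-3.087, -0.57, -0.001]
ft_force: [0.7, 0.7, -0.5]
grip_width: 0.945
grip_force: 0.0
```

Call:
jog_arm([
  {"tx":0,"ty":0,"tz":0,"wx":0,"wy":0,"wz":0,"gripper":0.95},
  {"tx":0,"ty":0,"tz":0,"wx":0,"wy":0,"wz":0,"gripper":0.95},
  {"tx":0,"ty":0,"tz":0,"wx":0,"wy":0,"wz":0,"gripper":0.95},
  {"tx":0,"ty":0,"tz":0,"wx":0,"wy":0,"wz":0,"gripper":0.95},
  {"tx":0,"ty":0,"tz":0,"wx":0,"wy":0,"wz":0,"gripper":0.95},
])

```text
time: 53.97
position: [0.563, -0.3208, 0.1072]
tool_rot: [3.092, 0.553, -0.001]
ft_force: [0.1, 0.6, 0.1]
grip_width: 0.95
grip_force: 0.0
```

```bash
python3 tw.py; python3 - <<'E'
from h import *
im=vision.get_image("wrist");g=im["color"].mean(2).astype(int)
for r in range(150,280,6):print(r,' '.join(f"{v:3d}" for v in g[r,262:386:4]))
s=ctrl.get_state();p=np.array(s["position"]);Rm=R.from_rotvec(s["tool_rot"]).as_matrix()
for a in(-.031,.031):
  for b in(-.031,.031):
    q=p+Rm[:,0]*a+Rm[:,1]*b;q[2]=.021;print("corner pred tx,ty",a,b,fproj(im,q).round(1))
E
```

```text
t 54.02 p [ 0.5631 -0.3204  0.1322] tool y [ 0.347 -0.938  0.   ] z [-0.001 -0.001 -1.   ] F [-0.8 -1.3  0.2] g 0.948 0.0
thermometer 0.69 [419. 268. 489. 379.] [ 0.5182 -0.4681  0.012 ]
kidney_dish 0.8 [390. 252. 536. 383.] [ 0.5265 -0.474   0.012 ]
timer 0.6 [271. 181. 350. 262.] [ 0.5636 -0.3119  0.012 ]
patch 0.57 [  0. 100. 182. 284.] [ 0.5223 -0.119   0.012 ]
150 185 189 191 190 186 191 191 190 188 187 191 191 190 187 195 186 193 188 186 188 192 190 187 187 188 188 187 188 190 187 190
156 190 188 188 185 192 188 185 188 193 190 187 189 189 186 189 185 190 188 186 189 190 187 188 187 189 190 189 188 187 185 186
162 189 190 189 189 188 188 186 186 190 187 185 188 190 188 184 189 188 189 190 189 190 188 188 189 186 190 183 191 188 186 187
168 190 189 188 191 186 188 190 188 189 188 188 188 189 188 189 191 194 188 190 190 191 188 190 191 191 188 191 187 190 187 185
174 189 188 192 191 189 188 191 187 191 190 192 189 185 190 188 190 189 190 186 189 185 186 188 186 189 191 190 188 190 191 186
180 188 189 190 189 187 187 185 164 165 171 168 166 177 177 173 172 176 169 176 190 191 190 
[... 1563 characters left out ...]
 122 121
258 121 119 118 123 117 128 140 161 147 155 127 152 148 167 151 129 160 127 159 140 125 118 121 122 117 118 120 118 122 123 118
264 117 121 118 125 116 121 125 120 120 120 119 117 119 119 126 122 120 124 117 156 157 139 149 149 146 122 121 122 123 121 123
270 118 123 119 120 124 123 121 119 120 124 118 121 122 121 119 126 122 122 131 191 186 192 189 195 182 119 117 119 120 118 122
276 123 121 123 119 123 122 123 122 116 116 118 122 117 123 116 120 124 120 118 124 186 189 190 190 179 116 121 123 121 119 123
corner pred tx,ty -0.031 -0.031 [282.1 266.4]
corner pred tx,ty -0.031 0.031 [359.8 266.4]
corner pred tx,ty 0.031 -0.031 [279.6 189.5]
corner pred tx,ty 0.031 0.031 [362.2 189.4]
```

Call:
jog_arm([
  {"tx":3,"ty":-6.8,"tz":30,"wx":0,"wy":0,"wz":0,"gripper":0.98},
  {"tx":3,"ty":-6.8,"tz":60,"wx":0,"wy":0,"wz":0,"gripper":0.98},
  {"tx":3,"ty":-6.8,"tz":85,"wx":0,"wy":0,"wz":0,"gripper":0.98},
  {"tx":3,"ty":-6.8,"tz":95,"wx":0,"wy":0,"wz":0,"gripper":0.98},
  {"tx":3,"ty":-6.8,"tz":98,"wx":0,"wy":0,"wz":0,"gripper":0.98},
], grip_force=12)

```text
time: 54.68
position: [0.5626, -0.3103, 0.0069]
tool_rot: [-3.089, -0.558, 0.006]
ft_force: [-0.1, 0.0, 0.2]
grip_width: 0.978
grip_force: 0.0
```

Call:
jog_arm([
  {"tx":0,"ty":0,"tz":0,"wx":0,"wy":0,"wz":0,"gripper":0.98},
  {"tx":0,"ty":0,"tz":7,"wx":0,"wy":0,"wz":0,"gripper":0.98},
  {"tx":0,"ty":0,"tz":15,"wx":0,"wy":0,"wz":0,"gripper":0.98},
  {"tx":0,"ty":0,"tz":22,"wx":0,"wy":0,"wz":0,"gripper":0.98},
  {"tx":0,"ty":0,"tz":27,"wx":0,"wy":0,"wz":0,"gripper":0.98},
])

```text
time: 55.1
position: [0.5644, -0.3112, -0.0179]
tool_rot: [3.091, 0.559, 0.0]
ft_force: [0.0, -0.4, 0.4]
grip_width: 0.98
grip_force: 0.0
```

Call:
jog_arm([
  {"tx":0,"ty":0,"tz":0,"wx":0,"wy":0,"wz":0,"gripper":0.8},
  {"tx":0,"ty":0,"tz":0,"wx":0,"wy":0,"wz":0,"gripper":0.7},
  {"tx":0,"ty":0,"tz":0,"wx":0,"wy":0,"wz":0,"gripper":0.5},
  {"tx":0,"ty":0,"tz":0,"wx":0,"wy":0,"wz":0,"gripper":0.5},
  {"tx":0,"ty":0,"tz":0,"wx":0,"wy":0,"wz":0,"gripper":0.5},
])

```text
time: 55.52
position: [0.5648, -0.3114, -0.0171]
tool_rot: [3.091, 0.559, 0.001]
ft_force: [-0.3, 0.3, 0.2]
grip_width: 0.689
grip_force: 12.4
```

Call:
jog_arm([
  {"tx":0,"ty":0,"tz":0,"wx":0,"wy":0,"wz":0,"gripper":0.5},
  {"tx":0,"ty":0,"tz":0,"wx":0,"wy":0,"wz":0,"gripper":0.5},
  {"tx":0,"ty":0,"tz":0,"wx":0,"wy":0,"wz":0,"gripper":0.5},
  {"tx":0,"ty":0,"tz":0,"wx":0,"wy":0,"wz":0,"gripper":0.5},
  {"tx":0,"ty":0,"tz":0,"wx":0,"wy":0,"wz":0,"gripper":0.5},
])

```text
time: 55.93
position: [0.5648, -0.3113, -0.0171]
tool_rot: [3.091, 0.559, 0.001]
ft_force: [0.5, 1.3, 2.3]
grip_width: 0.688
grip_force: 12.1
```

Call:
jog_arm([
  {"tx":0,"ty":0,"tz":-10,"wx":0,"wy":0,"wz":0,"gripper":0.5},
  {"tx":0,"ty":0,"tz":-45,"wx":0,"wy":0,"wz":0,"gripper":0.5},
  {"tx":0,"ty":0,"tz":-85,"wx":0,"wy":0,"wz":0,"gripper":0.5},
  {"tx":0,"ty":0,"tz":-125,"wx":0,"wy":0,"wz":0,"gripper":0.5},
  {"tx":0,"ty":0,"tz":-160,"wx":0,"wy":0,"wz":0,"gripper":0.5},
])

```text
time: 56.35
position: [0.5645, -0.311, 0.1454]
tool_rot: [3.091, 0.559, 0.001]
ft_force: [1.1, -0.2, -0.0]
grip_width: 0.685
grip_force: 11.9
```

```bash
python3 - <<'E'
from h import *
vision.get_image("wrist");vision.get_image("wrist");st();plan([.525,.275,.19],-.007,4)
E
```

```text
t 56.45 p [ 0.5683 -0.3128  0.176 ] tool y [ 0.35  -0.937  0.01 ] z [ 0.012 -0.006 -1.   ] F [ 0.9 -0.2 -0.3] g 0.69 11.9
t [41.4, -141.4, -4.5] w [0.003, -0.0, -0.302]
t [81.5, -122.8, -4.1] w [0.003, -0.0, -0.302]
t [114.3, -93.0, -3.8] w [0.003, -0.0, -0.302]
t [136.7, -54.9, -3.5] w [0.003, -0.0, -0.302]
```

Call:
jog_arm([
  {"tx":8,"ty":-28,"tz":-5,"wx":0,"wy":0,"wz":-0.06,"gripper":0.5},
  {"tx":16,"ty":-56,"tz":-10,"wx":0,"wy":0,"wz":-0.12,"gripper":0.5},
  {"tx":25,"ty":-85,"tz":-15,"wx":0,"wy":0,"wz":-0.18,"gripper":0.5},
  {"tx":33,"ty":-113,"tz":-18,"wx":0,"wy":0,"wz":-0.24,"gripper":0.5},
  {"tx":42,"ty":-141,"tz":-20,"wx":0,"wy":0,"wz":-0.302,"gripper":0.5},
])

```text
time: 56.87
position: [0.5537, -0.1628, 0.1625]
tool_rot: [-2.971, -1.022, 0.001]
ft_force: [0.5, 0.2, -0.6]
grip_width: 0.689
grip_force: 11.9
```

Call:
jog_arm([
  {"tx":16,"ty":-25,"tz":0,"wx":0,"wy":0,"wz":-0.06,"gripper":0.5},
  {"tx":32,"ty":-49,"tz":0,"wx":0,"wy":0,"wz":-0.12,"gripper":0.5},
  {"tx":49,"ty":-74,"tz":0,"wx":0,"wy":0,"wz":-0.18,"gripper":0.5},
  {"tx":65,"ty":-98,"tz":0,"wx":0,"wy":0,"wz":-0.24,"gripper":0.5},
  {"tx":82,"ty":-123,"tz":0,"wx":0,"wy":0,"wz":-0.302,"gripper":0.5},
])

```text
time: 57.28
position: [0.543, -0.0146, 0.162]
tool_rot: [2.782, 1.46, -0.001]
ft_force: [0.6, -0.0, -0.6]
grip_width: 0.688
grip_force: 11.9
```

Call:
jog_arm([
  {"tx":23,"ty":-19,"tz":0,"wx":0,"wy":0,"wz":-0.06,"gripper":0.5},
  {"tx":46,"ty":-37,"tz":0,"wx":0,"wy":0,"wz":-0.12,"gripper":0.5},
  {"tx":69,"ty":-56,"tz":0,"wx":0,"wy":0,"wz":-0.18,"gripper":0.5},
  {"tx":92,"ty":-74,"tz":0,"wx":0,"wy":0,"wz":-0.24,"gripper":0.5},
  {"tx":114,"ty":-93,"tz":0,"wx":0,"wy":0,"wz":-0.302,"gripper":0.5},
])

```text
time: 57.7
position: [0.5318, 0.1323, 0.1621]
tool_rot: [-2.53, -1.863, 0.001]
ft_force: [-0.2, -0.1, -1.0]
grip_width: 0.691
grip_force: 11.9
```

Call:
jog_arm([
  {"tx":27,"ty":-11,"tz":0,"wx":0,"wy":0,"wz":-0.06,"gripper":0.5},
  {"tx":55,"ty":-22,"tz":0,"wx":0,"wy":0,"wz":-0.12,"gripper":0.5},
  {"tx":82,"ty":-33,"tz":0,"wx":0,"wy":0,"wz":-0.18,"gripper":0.5},
  {"tx":110,"ty":-44,"tz":0,"wx":0,"wy":0,"wz":-0.24,"gripper":0.5},
  {"tx":137,"ty":-55,"tz":0,"wx":0,"wy":0,"wz":-0.302,"gripper":0.5},
])

```text
time: 58.12
position: [0.5204, 0.2794, 0.1621]
tool_rot: [-2.221, -2.222, 0.001]
ft_force: [0.3, 0.2, -1.2]
grip_width: 0.695
grip_force: 11.9
```

Call:
jog_arm([
  {"tx":0,"ty":0,"tz":0,"wx":0,"wy":0,"wz":0,"gripper":0.5},
  {"tx":0,"ty":0,"tz":0,"wx":0,"wy":0,"wz":0,"gripper":0.5},
  {"tx":0,"ty":0,"tz":0,"wx":0,"wy":0,"wz":0,"gripper":0.5},
  {"tx":0,"ty":0,"tz":0,"wx":0,"wy":0,"wz":0,"gripper":0.5},
  {"tx":0,"ty":0,"tz":0,"wx":0,"wy":0,"wz":0,"gripper":0.5},
])

```text
time: 58.53
position: [0.5221, 0.2755, 0.1622]
tool_rot: [2.229, 2.213, -0.001]
ft_force: [0.2, 0.6, -0.2]
grip_width: 0.686
grip_force: 11.9
```

```bash
python3 - <<'E'
from h import *
im=vision.get_image("wrist");st();plan([.5245,.297,.09],-.007,1)
g=im["color"].mean(2).astype(int)
for r in range(60,330,9):print(r,' '.join(f"{v:3d}" for v in g[r,254:394:5]))
s=ctrl.get_state();Rm=R.from_rotvec(s["tool_rot"]).as_matrix();p=np.array(s["position"])-.025*Rm[:,2]
print("timer +x edge, -x edge at top (dz=+13mm)",[fproj(im,p+Rm[:,0]*a-Rm[:,2]*.013).round(1).tolist() for a in(.031,-.031)])
print("pad corners pred",[fproj(im,[.5245+a,.297+b,.042]).round(1).tolist() for a in(-.034,.034) for b in(-.031,.031)])
E
```

```text
t 58.58 p [0.5221 0.2757 0.1873] tool y [ 1.    -0.007  0.   ] z [ 0.    -0.001 -1.   ] F [ 0.1  0.8 -0.1] g 0.69 11.9
t [21.4, 2.2, 97.3] w [0.0, 0.001, -0.0]
60 240 241 240 240 238 240 239 238 238 239 239 238 240 240 239 239 239 240 240 239 239 239 238 238 240 238 239 241
69 239 239 240 239 240 240 239 240 240 240 239 241 240 240 239 238 240 241 239 241 239 239 239 240 239 240 238 239
78 239 240 241 239 239 240 239 241 239 240 239 239 240 239 241 241 240 239 240 239 240 241 239 240 239 240 239 241
87 240 241 241 241 234 154 159 161 158 154 161 156 157 156 130  45  49  47  75 144 160 160 154 152 210 240 240 241
96 240 240 239 236 146 162 185 195 192 193 195 189  46  51  42  73 107 108  70  56  52 185 206 148 168 242 239 239
105 241 240 240 232 140 191 189 193 196 191 190  46  48  73 118 118 128 129 125 127  62  54 191 201 175 242 240 240
114 240 241 240 237 130 188 145 147 149 195 159  39  38 104 115 118 127 125 130 124  94  53 120 203 164 241 241 241
123 241 240 240 236 137 190 193 194 190 191 192  66  48  36 110 115 119 121 123 113  53  52 192 200 165 241 242 241
132 240 241 239 2
[... 1990 characters left out ...]
 109  58 127 119 114  32 175  76 174 153 172 124  45 130  28 123 197 175 152   8
294  45 162 171 194 122 123 125 114  81  50 108  20  82  98 175 118 192 101 117 180  77 105  39 126 187 174 138  11
303  24 162 171 202 125 123 123 121 123 123 121 127 120 124 175 198 197 193 193 192 159 129 119 134 177 174 124  13
312  11 164 173 207 208 213 212 211 210 209 211 212 209 209 235 241 242 241 241 241 228 208 208 201 173 166  82  11
321  33  35  31  30  32  37  33  33  25  44  34  44  34  30  32  43  48  42  45  33  33  36  37  34  33  33  36  36
timer +x edge, -x edge at top (dz=+13mm) [[318.7, 241.4], [319.0, 360.9]]
pad corners pred [[283.1, 229.0], [280.8, 157.3], [361.6, 228.4], [362.9, 156.7]]
```

Call:
jog_arm([
  {"tx":25.5,"ty":5,"tz":10,"wx":0,"wy":0,"wz":0,"gripper":0.5},
  {"tx":25.5,"ty":5,"tz":40,"wx":0,"wy":0,"wz":0,"gripper":0.5},
  {"tx":25.5,"ty":5,"tz":70,"wx":0,"wy":0,"wz":0,"gripper":0.5},
  {"tx":25.5,"ty":5,"tz":92,"wx":0,"wy":0,"wz":0,"gripper":0.5},
  {"tx":25.5,"ty":5,"tz":97,"wx":0,"wy":0,"wz":0,"gripper":0.5},
])

```text
time: 59.0
position: [0.5246, 0.2998, 0.0611]
tool_rot: [-2.227, -2.213, 0.011]
ft_force: [0.1, -0.7, -0.7]
grip_width: 0.692
grip_force: 11.9
```

Call:
jog_arm([
  {"tx":0,"ty":0,"tz":0,"wx":0,"wy":0,"wz":0,"gripper":0.5},
  {"tx":0,"ty":0,"tz":0,"wx":0,"wy":0,"wz":0,"gripper":0.5},
  {"tx":0,"ty":0,"tz":0,"wx":0,"wy":0,"wz":0,"gripper":0.5},
  {"tx":0,"ty":0,"tz":0,"wx":0,"wy":0,"wz":0,"gripper":0.5},
  {"tx":0,"ty":0,"tz":0,"wx":0,"wy":0,"wz":0,"gripper":0.5},
])

```text
time: 59.42
position: [0.5278, 0.3029, 0.067]
tool_rot: [2.227, 2.215, 0.004]
ft_force: [0.0, -0.4, -0.6]
grip_width: 0.688
grip_force: 11.9
```

```bash
python3 - <<'E'
from h import *
im=vision.get_image("wrist");st()
g=im["color"].mean(2).astype(int)
for r in range(150,270,6):print(r,' '.join(f"{v:3d}" for v in g[r,240:410:5]))
print("pad pred .527,.298",[fproj(im,[.527+a,.298+b,.042]).round(1).tolist() for a in(-.034,.034) for b in(.031,)],"box +y/-x edges",fproj(im,[.482,.33,.042]).round(1),fproj(im,[.567,.33,.042]).round(1))
E
```

```text
t 59.47 p [0.5275 0.3028 0.0916] tool y [ 1.    -0.005  0.002] z [ 0.002  0.001 -1.   ] F [ 0.6 -0.7 -0.5] g 0.688 11.9
150 224 151 154 148 155 150 152 139 167 168 116  33  35  35  95 100 102 101 101 102 108 108 113 103  44  44  34 178 175 175 165 226 222 225
156 224 138 150 126 127 125 125 126 165 164  84  40  36  20  92  96  99 105 102 104 106 103 109 107  53  45  37 172 168 169 177 222 221 220
162 222 158 148 125 127 123 123 122 165 170  91  32  32  37  93  98  99  98 106 107 103  99 106 107  78  42  40 169 174 170 178 222 220 220
168 223 178 147 159 161 162 166 161 166 165 150  33  32  24  84  91  98 100 101 102 101  99 104  99  43  37  32 175 173 164 186 223 222 222
174 226 175 143 157 162 164 163 161 169 162 157  33  36  28  74  97  92  94  99  95  97  98 100  85  41  41  67 169 175 162 210 224 224 222
180 223 174 145 158 162 162 161 163 166 162 162 109  29  34  37  70  94  88  95  95  95  98  83  38  38  38 174 167 171 162 211 224 225 226
186 225 212 139 163 162 159 159 158 164 167 166 163 111  26  25  32  35  64  84  81  75  34  35  37  24 165 168 168 172 164 210 220 224 225

[... 1215 characters left out ...]
  75  74  74  72  69  88  79 224 226 224 224
246 151 150 103  94  72 107 121 132 132 131 132 133 128 130 129 128 131 127 129 127 127 130 125 128 124 123 118  95  68  86 226 226 221 226
252 150 145 110  82 124 143 149 152 150 147 149 152 149 149 145 145 152 147 149 148 147 148 149 146 150 142 143 140 116  92 224 222 228 224
258 148 150 116 114 139 148 148 154 151 154 148 151 149 152 148 149 153 149 149 150 152 150 148 150 144 148 149 149 141 108 226 226 224 225
264 147 146 145 129 147 152 184 171 165 170 176 176 175 172 171 177 177 176 168 170 169 166 166 176 183 177 173 151 145 127 223 225 224 224
pad pred .527,.298 [[260.3, 216.7], [374.6, 216.0]] box +y/-x edges [242.2 215.3] [384.6 214.3]
```

Call:
jog_arm([
  {"tx":0,"ty":0,"tz":9,"wx":0,"wy":0,"wz":0,"gripper":0.5},
  {"tx":0,"ty":0,"tz":18,"wx":0,"wy":0,"wz":0,"gripper":0.5},
  {"tx":0,"ty":0,"tz":26,"wx":0,"wy":0,"wz":0,"gripper":0.5},
  {"tx":0,"ty":0,"tz":33,"wx":0,"wy":0,"wz":0,"gripper":0.5},
  {"tx":0,"ty":0,"tz":36,"wx":0,"wy":0,"wz":0,"gripper":0.5},
])

```text
time: 59.88
position: [0.5257, 0.3018, 0.0273]
tool_rot: [-2.226, -2.215, 0.004]
ft_force: [-0.3, -0.4, -0.7]
grip_width: 0.691
grip_force: 11.9
```

Call:
jog_arm([
  {"tx":0,"ty":0,"tz":1,"wx":0,"wy":0,"wz":0,"gripper":0.5},
  {"tx":0,"ty":0,"tz":2,"wx":0,"wy":0,"wz":0,"gripper":0.5},
  {"tx":0,"ty":0,"tz":3,"wx":0,"wy":0,"wz":0,"gripper":0.5},
  {"tx":0,"ty":0,"tz":4,"wx":0,"wy":0,"wz":0,"gripper":0.5},
  {"tx":0,"ty":0,"tz":4,"wx":0,"wy":0,"wz":0,"gripper":0.5},
])

```text
time: 60.3
position: [0.527, 0.3026, 0.0255]
tool_rot: [2.227, 2.216, 0.0]
ft_force: [0.1, -0.2, -0.8]
grip_width: 0.689
grip_force: 11.9
```

Call:
jog_arm([
  {"tx":0,"ty":0,"tz":0.5,"wx":0,"wy":0,"wz":0,"gripper":0.5},
  {"tx":0,"ty":0,"tz":1,"wx":0,"wy":0,"wz":0,"gripper":0.5},
  {"tx":0,"ty":0,"tz":1.5,"wx":0,"wy":0,"wz":0,"gripper":0.5},
  {"tx":0,"ty":0,"tz":1.5,"wx":0,"wy":0,"wz":0,"gripper":0.5},
  {"tx":0,"ty":0,"tz":1.5,"wx":0,"wy":0,"wz":0,"gripper":0.5},
])

```text
time: 60.72
position: [0.527, 0.3026, 0.0248]
tool_rot: [2.227, 2.216, 0.0]
ft_force: [-2.6, -1.1, 5.8]
grip_width: 0.685
grip_force: 12.2
```

Call:
jog_arm([
  {"tx":0,"ty":0,"tz":0,"wx":0,"wy":0,"wz":0,"gripper":0.72},
  {"tx":0,"ty":0,"tz":0,"wx":0,"wy":0,"wz":0,"gripper":0.76},
  {"tx":0,"ty":0,"tz":0,"wx":0,"wy":0,"wz":0,"gripper":0.85},
  {"tx":0,"ty":0,"tz":0,"wx":0,"wy":0,"wz":0,"gripper":0.95},
  {"tx":0,"ty":0,"tz":0,"wx":0,"wy":0,"wz":0,"gripper":0.95},
])

```text
time: 61.13
position: [0.5268, 0.3024, 0.0237]
tool_rot: [-2.227, -2.216, 0.0]
ft_force: [-0.5, 0.1, -0.9]
grip_width: 0.891
grip_force: 0.0
```

Call:
jog_arm([
  {"tx":0,"ty":0,"tz":0,"wx":0,"wy":0,"wz":0,"gripper":0.95},
  {"tx":0,"ty":0,"tz":-10,"wx":0,"wy":0,"wz":0,"gripper":0.95},
  {"tx":0,"ty":0,"tz":-40,"wx":0,"wy":0,"wz":0,"gripper":0.95},
  {"tx":0,"ty":0,"tz":-75,"wx":0,"wy":0,"wz":0,"gripper":0.95},
  {"tx":0,"ty":0,"tz":-110,"wx":0,"wy":0,"wz":0,"gripper":0.95},
])

```text
time: 61.55
position: [0.5262, 0.3024, 0.1353]
tool_rot: [-2.226, -2.216, 0.002]
ft_force: [1.7, 0.6, 0.0]
grip_width: 0.947
grip_force: 0.0
```

Call:
jog_arm([
  {"tx":-25,"ty":0,"tz":-30,"wx":0,"wy":0,"wz":0,"gripper":0.95},
  {"tx":-50,"ty":0,"tz":-40,"wx":0,"wy":0,"wz":0,"gripper":0.95},
  {"tx":-60,"ty":0,"tz":-40,"wx":0,"wy":0,"wz":0,"gripper":0.95},
  {"tx":-60,"ty":0,"tz":-40,"wx":0,"wy":0,"wz":0,"gripper":0.95},
  {"tx":-60,"ty":0,"tz":-40,"wx":0,"wy":0,"wz":0,"gripper":0.95},
])

```text
time: 61.97
position: [0.526, 0.2422, 0.1731]
tool_rot: [-2.228, -2.214, 0.002]
ft_force: [-0.1, 1.4, -0.9]
grip_width: 0.947
grip_force: 0.0
```

```bash
python3 - <<'E'
from h import *
im=bot();g=im["color"].mean(2).astype(int)
for d in vision.spot_in("wrist","timer")[:2]:
    b=d["bbox"];print("timer",round(d["conf"],2),np.round(b),fish(im,((b[0]+b[2])/2,(b[1]+b[3])/2),.055).round(4))
for r in range(60,190,8):print(r,' '.join(f"{v:3d}" for v in g[r,264:384:4]))
print("pad pred",[fproj(im,[.5275+a,.2995+b,.042]).round(1).tolist() for a in(-.034,.034) for b in(-.031,.031)])
i3=vision.get_image("top")
for t in("bottle_1","thermometer","kidney_dish","timer"):
    print(t,[(np.round(d["bbox"]).tolist(),round(d["conf"],2)) for d in vision.spot_in("top",t)][:4])
E
```

```text
t 62.02 p [0.5255 0.2433 0.1977] tool y [ 1.    -0.004 -0.002] z [-0.002  0.    -1.   ] F [-0.4  1.1  0.2] g 0.949 0.0
bottle_1 0.8 [298. 241. 339. 307.] [0.5248 0.2124 0.0245] [0.5242 0.1415 0.0245]
bottle_1 0.74 [308. 363. 342. 381.] [0.5304 0.0699 0.0245] [0.5304 0.0425 0.0245]
bulb_1 0.86 [307. 364. 342. 382.] [0.5298 0.0686 0.0245] [0.5298 0.0411 0.0245]
bulb_1 0.79 [298. 242. 332. 307.] [0.5214 0.2119 0.0245] [0.5206 0.1409 0.0245]
timer 0.19 [255.  51. 387. 396.] [0.527 0.238 0.055]
60 229 217 124 163 169 174 171 172 176 171 161  35  35  44  94 104 107 104 106 100  52  47  56 180 169 178 142 231 228 229
68 229 184 118 167 167 167 174 171 177 178  38  40  43  97 104 107 104 109 115 108 106  66  46  59 184 181 146 231 228 228
76 230 171 124 163 134 133 133 137 176 149  25  38  22 103 102 103 110 111 111 116 115  71  42  43 178 177 143 230 228 229
84 229 167 124 169 167 171 173 177 175 177  80  39  35  30  97 105 110 107 115 105  60  51  47 102 180 183 146 230 229 227
92 231 165 122 168 169 168 166 168 174 170 144  84  26  44  44  37  42  38  41  48  47  39 155 177 176 178 145 22
[... 1144 characters left out ...]
7 161 116 228 230 230 220 222 229 227 229 230 228 226 232 229 231 231 229 229 217 147 175 159 229 229 230
180 229 225 128 126  80  21 159 228 231 230 230 230 231 229 229 230 229 232 231 231 229 231 221  74  88 133 162 232 229 231
188 101  93  93  92  95  93  94  89  92  91  92  78  76  84  82  83  84  81  82  84  80  81  83  78  97 107  98  96 101 232
pad pred [[282.1, 186.1], [280.5, 114.7], [360.2, 185.6], [360.8, 114.2]]
bottle_1 [([301.0, 221.0, 309.0, 237.0], 0.59), ([368.0, 232.0, 378.0, 244.0], 0.56)]
thermometer [([502.0, 231.0, 508.0, 277.0], 0.81), ([136.0, 210.0, 175.0, 250.0], 0.66), ([368.0, 228.0, 378.0, 246.0], 0.57)]
kidney_dish [([484.0, 215.0, 522.0, 284.0], 0.93)]
timer []
```

The timer sits centred on the pad, all three bottles stand, and the thermometer is in the dish, so I'm handing in.

```bash
python3 -c "
from bench import ctrl
print(ctrl.close_job())"
```

```text
the job is handed in; nothing more can be done
None
```

The job is handed in: all three bottles stand upright, the button was pressed fully down, the thermometer was aimed at the patch for over five seconds and laid in the dish, and the timer is on its pad; the hand-in returned no verdict.

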